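# Run a batch of test cassettes through the cassette reader

## Robot

A 6-joint arm with a two-finger parallel gripper is mounted at the origin on the work surface. World frame = base frame: x ahead of the robot, y to its left, z up, the work surface at z = 0. Lengths are in m, angles in rad, forces in N, time in s.
With the tool pointing down it reaches from about 0.35 to 0.85 m from the base axis. Payload 8.1 kg.
Tool frame: the origin (TCP) lies at the very end of the fingers, on their centre line; the grasp point (between the pads) lies 19 mm behind it; z points along the fingers, y is the line along which they close (so a half turn about z gives the same grasp; the last joint's range is limited). The gripper opens to 93 mm and grips with 3 to 60 N. Pads are 15 mm wide; open, the fingers measure 128 mm over their backs; the gripper's body (75 mm by 188 mm) begins 65 mm behind the grasp point.
Start: joints at [-1.316, 0.13, 1.488, -0, 1.523, -0.085], TCP at [0.2, -0.566, 0.195] pointing down, gripper open.
Joint ranges: [-2.96, 2.96], [-0.89, 2.26], [0.02, 2.5], [-1.34, 4.48], [0, 2.73], [-2.66, 2.66]. Speed limits (rad/s): [2.39, 2.39, 2.79, 3.14, 3.14, 3.14].

## Interface

Orientations are given as a rotation vector (axis times angle).
In Python, from plant import robot, imaging gives the robot as it stands.
- The arm moves only by the tool jog_arm, never from a script. Its argument "rows" is a list of rows, each a list of 2 entries, a list of its own where there are three numbers: the shift along the tool's x, y, z each as a share of 0.2 m, from -1 to 1, then the turn, a rotation vector about the tool's x, y, z each as a share of pi/2 rad, from -1 to 1. A call has 1 to 5 rows; each row is the pose to reach, as a shift and turn from the pose commanded when the call began, along the tool's axes at that moment; what a row does not reach only later rows make up. A row lasts 1/10 s, in which the tool goes at most 50 mm and 8.59 degrees, less where a joint would pass 70% of its speed; a pose out of reach is approached as far as the arm can. A call with a number of a shift or a turn outside -1 to 1 is refused whole. A call with a gripper value outside its range is refused whole. "hand" is the closure, from -1 (fully open) to 1 (shut), set as the call begins (left out, the last holds). The fingers move at their own pace and stop on an object; "squeeze" is the grip in N (left out, the last holds). Time passes only in rows, so rows that repeat a pose let the fingers close. It gives the time, the measured TCP pose, the force, the opening and the grip force at its end, in the units of the state.
- robot.read_state(): the state, without advancing time (a new reading comes with each control period).
- imaging.read_camera(name): name is "scene" or "top" or "wrist"; returns a dict with "frame" (480x640x3 uint8, red, green, blue), "vertical_fov" (degrees; the focal length in pixels is half the picture's height over the tangent of half this angle, whatever the lens; pixels are square), "cx", "cy" (the principal point, pixels), "k1" (the pictures are not rectified: a ray, as slopes to the right and down, at radius r is drawn at 1 + k1 r^2 times it, then the intrinsics apply), "R" (3x3) and "t" (3): a world point X has camera coordinates R X + t. Camera axes: x right, y down, z forward; pixel columns grow to the right and rows downward; lengths in m; the calibration is good to about 2 mm. A picture is of the moment at which its call begins. There is no depth.
- robot.close_job(): hands the job in; it is judged then, once.
The state is a dict: "t": time; "q": joint angles; "dq": joint speeds; "joint_torque": joint torques, N m; "tool_pos": TCP position; "orientation": TCP orientation; "force": force on the tool from outside, world axes, zero at the start; "wrist_torque": the same for the moment, N m; "opening": finger opening in m; "gripper_force": force on a finger pad.
Only numpy, scipy, OpenCV 4.12 (cv2) and the standard library are available. Lean on these libraries where they do the work, as an engineer would, in place of code of your own. Each camera call takes 0.05 s, during which the arm holds its last target. There are 200 camera calls.

## Task

Run the waiting rapid-test cassettes through the reader: lay every cassette flat in a nest of the carrier, slide the carrier along its rail to the middle station so that it clicks in under the raised read head, and press the button so that the head drops over the whole batch. Then lift the head by its bar until the catch holds it up by itself, slide the carrier on to the last station so that it clicks in there, and put all the cassettes in the discard tray. Leave the other things on the bench where they are.

Things in the scene. Friction and masses are not known exactly. Their poses are not given: they have to be found in the camera images.
- c1: Rapid-test cassette: a flat white plastic block 24 mm (its x) by 70 mm (its y) by 7 mm high, about 20 g. Origin at the centre of its underside, z up. It may lie in a nest either way round. Two or three cassettes are there; None from the start means that it is absent.
- c2: A second cassette, the same as c1 (may be absent).
- c3: A third cassette, the same as c1 (may be absent).
- tray: Discard tray: loose open steel box 180 mm (its x) by 140 mm (its y) by 40 mm high, walls and floor 4 mm thick, about 0.5 kg, to the right of the reader. Origin at the centre of its underside. Cassettes may lie in it in any way, below its rim.
- reader: Cassette reader, fixed: white base 18 mm high, x -95 to 140, y -195 to 195 mm; rear housing 50 mm high, x 76 to 146, y -135 to 135. Origin at table height under the carrier's centre at the middle station; x away from the robot, y left along the rail. Stations (carrier centre): y = 130 (first, load), 0 (middle, read, under the head), -130 mm (last, unload).
- carrier (a joint): Carrier's travel along the rail to the reader's -y (right), m: 0 first station (the start), 0.13 middle (read), 0.26 last (unload); end stops 4 mm beyond. A sprung plunger clicks in at each station: 4 to 7 N to push in or out; let go within 4 mm it centres itself. Between stations it drags with 1 N and stays put. Plate 140 (x) by 100 (y) mm, its top 34 mm above the table.
- handle (a point): Grip point on the carrier's handle: upright black post, 14 mm in diameter, 36 mm high, on a tab at the carrier's front left corner, 96 mm towards the robot and 42 mm left of the carrier's centre. The point is on the post's axis, 26 mm above the tab and 10 mm below the post's top (60 mm above the table).
- nest1 (a point): Front nest (nearest the robot) of three, 50 mm apart along x: centre of its floor, 40 mm above the table, where the centre of a cassette's underside belongs; axes as the reader's, the cassette's long side along y. The floor is a bar 18 mm wide, 6 mm above the plate. Flared lugs at the ends and corners, 5 mm above the floor, guide with 1.2 mm play (2.5 mm at the top).
- nest2 (a point): Middle nest, the same, at the carrier's centre. At each nest the middle 36 mm of the cassette's long sides is clear of lugs, for the fingers.
- nest3 (a point): Rear nest, the same.
- head (a joint): Read head's angle about its rear hinge, rad: 0 down (level, 4 mm above cassettes in the nests), grows as its front is lifted; stop at 1.14. Lifted past 1.07 a catch springs in and holds it at about 1.03, where it starts. Released it falls in about 0.7 s. Lifting takes about 2 N at the bar. Grey box 135 by 100 by 22 mm, 0.25 kg.
- hinge (a point): Centre of the head's hinge axis, which runs along the reader's y; 85 mm behind the reader's origin and 62 mm above the table. Axes as the reader's.
- bar (a point): Middle of the head's lift bar: steel, 12 mm in diameter, 58 mm long, along the reader's y, held 35 mm in front of the head's front edge by two thin arms at y = -26 and 26 mm. It is 185 mm from the hinge axis, level with it and straight in front when the head is down. Its frame turns with the head.
- button_top (a point): Centre of the top of the round black test button, 24 mm in diameter, on the rear housing right of the head (60 mm above the table; 112 mm behind and 100 mm right of the reader's origin). Pressed straight down: 7 mm travel, 1.5 N to start, 5 N fully down; releases the head's catch at half travel and springs back.
- dropper: Bystander: small white dropper bottle, 28 mm across, 70 mm high. Origin at its underside.
- reagent: Bystander: amber jar with black cap, 48 mm across, 85 mm high. Origin at its underside.
- marker: Bystander: white marker pen lying down, 15 mm thick, 125 mm long. Origin at its underside.
- stapler: Bystander: black stapler, 150 by 36 by 55 mm. Origin at its underside.
- pen: Bystander: blue pen lying down, 10 mm thick, 140 mm long. Origin at its underside.
Not all that is in view belongs to the job. What is shaped like the c3 but brown is not meant. What is shaped like the c1 but black is not meant.

How it is judged:
On the way, in this order (a step that is already met when the one before it is completed fails the run):
1. every cassette lies flat in a nest of the carrier, with the head up (((x of c1 in the frame of nest1 between -0.004 and 0.004 m and y of c1 in the frame of nest1 between -0.004 and 0.004 m and z of c1 in the frame of nest1 between -0.002 and 0.003 m and angle between the y axis of c1 and the y axis of nest1, either way round below 0.08 rad) or (x of c1 in the frame of nest2 between -0.004 and 0.004 m and y of c1 in the frame of nest2 between -0.004 and 0.004 m and z of c1 in the frame of nest2 between -0.002 and 0.003 m and angle between the y axis of c1 and the y axis of nest2, either way round below 0.08 rad) or (x of c1 in the frame of nest3 between -0.004 and 0.004 m and y of c1 in the frame of nest3 between -0.004 and 0.004 m and z of c1 in the frame of nest3 between -0.002 and 0.003 m and angle between the y axis of c1 and the y axis of nest3, either way round below 0.08 rad)) and ((x of c2 in the frame of nest1 between -0.004 and 0.004 m and y of c2 in the frame of nest1 between -0.004 and 0.004 m and z of c2 in the frame of nest1 between -0.002 and 0.003 m and angle between the y axis of c2 and the y axis of nest1, either way round below 0.08 rad) or (x of c2 in the frame of nest2 between -0.004 and 0.004 m and y of c2 in the frame of nest2 between -0.004 and 0.004 m and z of c2 in the frame of nest2 between -0.002 and 0.003 m and angle between the y axis of c2 and the y axis of nest2, either way round below 0.08 rad) or (x of c2 in the frame of nest3 between -0.004 and 0.004 m and y of c2 in the frame of nest3 between -0.004 and 0.004 m and z of c2 in the frame of nest3 between -0.002 and 0.003 m and angle between the y axis of c2 and the y axis of nest3, either way round below 0.08 rad)) and ((x of c3 in the frame of nest1 between -0.004 and 0.004 m and y of c3 in the frame of nest1 between -0.004 and 0.004 m and z of c3 in the frame of nest1 between -0.002 and 0.003 m and angle between the y axis of c3 and the y axis of nest1, either way round below 0.08 rad) or (x of c3 in the frame of nest2 between -0.004 and 0.004 m and y of c3 in the frame of nest2 between -0.004 and 0.004 m and z of c3 in the frame of nest2 between -0.002 and 0.003 m and angle between the y axis of c3 and the y axis of nest2, either way round below 0.08 rad) or (x of c3 in the frame of nest3 between -0.004 and 0.004 m and y of c3 in the frame of nest3 between -0.004 and 0.004 m and z of c3 in the frame of nest3 between -0.002 and 0.003 m and angle between the y axis of c3 and the y axis of nest3, either way round below 0.08 rad)) and value of joint head above 0.95 rad), for 0.3 s.
2. the carrier is clicked in at the middle station with every cassette in its nest and the head up (all of step 1 and value of joint carrier between 0.126 and 0.134 m), for 0.3 s.
3. the head is fully down over the batch at the middle station (((x of c1 in the frame of nest1 between -0.004 and 0.004 m and y of c1 in the frame of nest1 between -0.004 and 0.004 m and z of c1 in the frame of nest1 between -0.002 and 0.003 m and angle between the y axis of c1 and the y axis of nest1, either way round below 0.08 rad) or (x of c1 in the frame of nest2 between -0.004 and 0.004 m and y of c1 in the frame of nest2 between -0.004 and 0.004 m and z of c1 in the frame of nest2 between -0.002 and 0.003 m and angle between the y axis of c1 and the y axis of nest2, either way round below 0.08 rad) or (x of c1 in the frame of nest3 between -0.004 and 0.004 m and y of c1 in the frame of nest3 between -0.004 and 0.004 m and z of c1 in the frame of nest3 between -0.002 and 0.003 m and angle between the y axis of c1 and the y axis of nest3, either way round below 0.08 rad)) and ((x of c2 in the frame of nest1 between -0.004 and 0.004 m and y of c2 in the frame of nest1 between -0.004 and 0.004 m and z of c2 in the frame of nest1 between -0.002 and 0.003 m and angle between the y axis of c2 and the y axis of nest1, either way round below 0.08 rad) or (x of c2 in the frame of nest2 between -0.004 and 0.004 m and y of c2 in the frame of nest2 between -0.004 and 0.004 m and z of c2 in the frame of nest2 between -0.002 and 0.003 m and angle between the y axis of c2 and the y axis of nest2, either way round below 0.08 rad) or (x of c2 in the frame of nest3 between -0.004 and 0.004 m and y of c2 in the frame of nest3 between -0.004 and 0.004 m and z of c2 in the frame of nest3 between -0.002 and 0.003 m and angle between the y axis of c2 and the y axis of nest3, either way round below 0.08 rad)) and ((x of c3 in the frame of nest1 between -0.004 and 0.004 m and y of c3 in the frame of nest1 between -0.004 and 0.004 m and z of c3 in the frame of nest1 between -0.002 and 0.003 m and angle between the y axis of c3 and the y axis of nest1, either way round below 0.08 rad) or (x of c3 in the frame of nest2 between -0.004 and 0.004 m and y of c3 in the frame of nest2 between -0.004 and 0.004 m and z of c3 in the frame of nest2 between -0.002 and 0.003 m and angle between the y axis of c3 and the y axis of nest2, either way round below 0.08 rad) or (x of c3 in the frame of nest3 between -0.004 and 0.004 m and y of c3 in the frame of nest3 between -0.004 and 0.004 m and z of c3 in the frame of nest3 between -0.002 and 0.003 m and angle between the y axis of c3 and the y axis of nest3, either way round below 0.08 rad)) and value of joint carrier between 0.126 and 0.134 m and value of joint head below 0.04 rad), for 0.3 s.
4. the head is back up and held by its catch, let go by the robot (value of joint carrier between 0.126 and 0.134 m and value of joint head above 0.95 rad and contact force between the fingers and head below 0.3 N), for 0.5 s.
5. the carrier is clicked in at the last station (value of joint carrier between 0.256 and 0.264 m and value of joint head above 0.95 rad), for 0.3 s.
At the end, for the whole second after the job is handed in: All cassettes lie at rest in the upright discard tray, below its rim (undersides' centres less than 32 mm above the tray's underside), the carrier stands at the last station (within 4 mm), the head is up on its catch (above 0.95 rad) (all of step 5 and x of c1 in the frame of tray between -0.085 and 0.085 m and y of c1 in the frame of tray between -0.065 and 0.065 m and z of c1 in the frame of tray between -0.002 and 0.032 m and linear speed of each of c1, c2, c3 below 0.03 m/s and x of c2 in the frame of tray between -0.085 and 0.085 m and y of c2 in the frame of tray between -0.065 and 0.065 m and z of c2 in the frame of tray between -0.002 and 0.032 m and x of c3 in the frame of tray between -0.085 and 0.085 m and y of c3 in the frame of tray between -0.065 and 0.065 m and z of c3 in the frame of tray between -0.002 and 0.032 m and angle between tray's own z axis and vertical below 0.1 rad); the robot touches nothing.
It fails at once if a bystander is displaced by more than 4 cm (distance of any of dropper, reagent, marker, stapler, pen from where it was at the start of the episode above 0.04 m).
It fails at once if a cassette falls off the bench (height (world z) of any of c1, c2, c3 below -0.05 m).
Of c1, c2, c3 only 2 to 3 are there at a start; the rules pass over those that are not, and their reading is None.
At some moment in a run one of c1, c2, c3, tray may be knocked a few centimetres aside while the robot is not near it.
Once in a run the grip may slacken for a moment while it holds something.
It also fails if it takes over 210 s, if anything falls off the work surface, if the arm or the gripper's body presses on something with over 40 N, if the wrist force passes 120 N, or if a joint passes its speed limit or range.

## Working session

There is one attempt and no reset: what is moved stays moved. The work goes in short steps, Python scripts to look and compute and a tool call to move; the robot and the scene stay as the last step left them, time stands still between calls to the robot, and variables do not carry over. Pictures are saved under pics/ and viewed, at most 14 in all, crops included, and the job is handed in when it is done.

Besides the shell and the picture viewer there is one more tool, called after "Request:" as name(argument=value, ...) on one line, values as JSON. jog_arm: Moves the arm, as the interface text tells. Its arguments: {"type":"object","properties":{"rows":{"type":"array"},"hand":{"type":"number"},"squeeze":{"type":"number"}},"required":["rows"]}

```bash
ls; mkdir -p pics; python3 - <<'E'
from plant import robot, imaging
import cv2
print(robot.read_state())
for n in("scene","top","wrist"):
    c=imaging.read_camera(n); cv2.imwrite(f"pics/{n}0.png",c["frame"][:,:,::-1])
    print(n,{k:v for k,v in c.items() if k!="frame"})
E
```

```text
pics
{'t': 0.0, 'q': array([-1.31641880e+00,  1.31147426e-01,  1.48927852e+00, -9.44289671e-06,
        1.52300112e+00, -8.54345283e-02]), 'dq': array([ 7.66685810e-05, -1.22509857e-03, -1.11391883e-03, -1.82404550e-03,
        2.24869492e-03,  6.54213384e-04]), 'joint_torque': array([ 4.93111238e-04, -5.59840572e+01, -4.91751623e+01,  7.69427698e-02,
        3.53339477e-02, -1.35030209e-04]), 'tool_pos': array([ 0.1998285 , -0.56509348,  0.19369612]), 'orientation': array([-3.09455489e+00, -5.30902831e-01,  2.57727471e-04]), 'force': array([-0.14330765,  0.48121865,  0.58956308]), 'wrist_torque': array([-0.0288093 , -0.01696398, -0.00193588]), 'gripper_force': 0.0, 'opening': 0.09289230831820394}
scene {'vertical_fov': 46.31370668394388, 'cx': 317.81514549671095, 'cy': 244.49990680778313, 'k1': -0.06321348435916957, 'R': array([[ 0.43941294,  0.89824054, -0.00895598],
       [ 0.60912984, -0.30528009, -0.73195964],
       [-0.6602099 ,  0.31617718, -0.68128913]]), 't': array([-0.27772005, -0.20881047,  1.82773849])}
top {'vertical_fov': 43.52010362110496, 'cx': 317.96237429968, 'cy': 237.31122754059598, 'k1': -0.11285467809642451, 'R': array([[ 1.00038811e-03, -9.99987984e-01, -4.79912380e-03],
       [-9.80823690e-01, -4.58695110e-05, -1.94897118e-01],
       [ 1.94894556e-01,  4.90206708e-03, -9.80811950e-01]]), 't': array([0.09079723, 0.4975305 , 1.25956734])}
wrist {'vertical_fov': 70.62904209099246, 'cx': 318.0930371466812, 'cy': 240.91697590927947, 'k1': -0.02659100729418618, 'R': array([[ 0.33348304, -0.9427556 , -0.00096577],
       [-0.8990779 , -0.31834069,  0.30052976],
       [-0.28363356, -0.09935328, -0.95377195]]), 't': array([-0.59913478, -0.03538818,  0.39270224])}
```

View pics/top0.png

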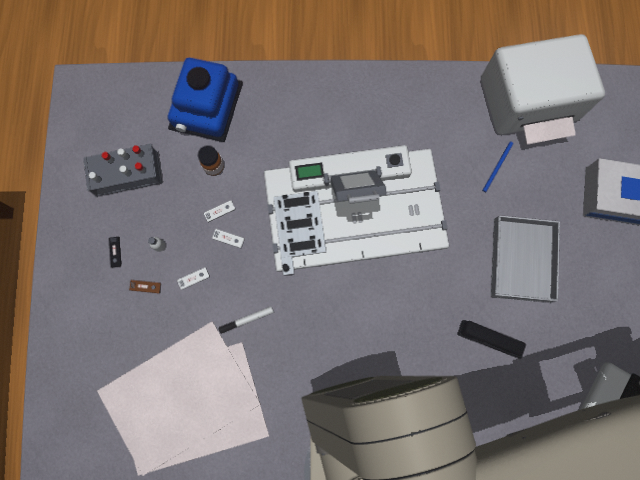

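View pics/scene0.png

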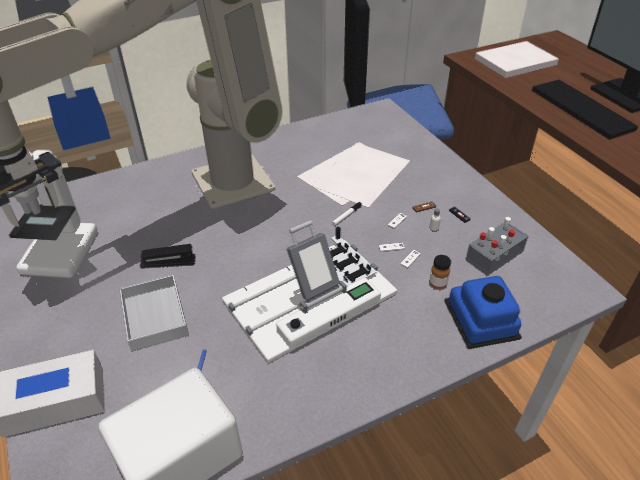

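The top view shows three white cassettes at about (220,211), (228,238) and (193,278). The brown and black decoys are at (145,286) and (115,251). The reader base has corners near (265,171), (433,150), (448,247) and (273,270), and the tray is at (526,258). The scene view shows the head up and the carrier at the first station.

```bash
cat > h.py <<'E'
import numpy as np, cv2
from scipy.spatial.transform import Rotation as Ro
from plant import robot, imaging
def K(c):
    f=240/np.tan(np.radians(c["vertical_fov"]/2)); return np.array([[f,0,c["cx"]],[0,f,c["cy"]],[0,0,1]])
def w(c,uv,z):
    n=cv2.undistortPoints(np.float64(uv).reshape(-1,1,2),K(c),np.array([c["k1"],0,0,0.]))[:,0]
    d=np.c_[n,np.ones(len(n))]@c["R"]; o=-c["R"].T@c["t"]
    return o+d*((z-o[2])/d[:,2])[:,None]
def proj(c,X):
    return cv2.projectPoints(np.float64(X).reshape(-1,1,3),cv2.Rodrigues(c["R"])[0],c["t"],K(c),np.array([c["k1"],0,0,0.]))[0][:,0]
def rects(c,mask,z,amin,amax):
    out=[]
    for k in cv2.findContours(mask.astype(np.uint8),cv2.RETR_EXTERNAL,cv2.CHAIN_APPROX_NONE)[0]:
        a=cv2.contourArea(k)
        if amin<a<amax:
            P=w(c,k.reshape(-1,2),z)[:,:2]; (x,y),(a1,a2),an=cv2.minAreaRect((P*1000).astype(np.float32))
            if a1>a2: a1,a2,an=a2,a1,an+90   # an: direction of short side
            out.append((np.round([x,y,a1,a2],1),round((an+90)%180-90,1),k.reshape(-1,2).mean(0).round()))
    return out
def T(z,yaw): # tool down, tool y axis at world angle yaw
    y=np.array([np.cos(yaw),np.sin(yaw),0]);zz=np.array([0,0,-1.]);return np.c_[np.cross(y,zz),y,zz]
def go(pts,s=None):
    """pts: list of (x,y,z,yaw) sequential; prints shifts/turns in shares from previous pose"""
    s=s or robot.read_state(); p=s["tool_pos"];R=Ro.from_rotvec(s["orientation"]).as_matrix()
    for q in pts:
        R2=min((T(0,q[3]+k*np.pi) for k in (0,1)),key=lambda A:Ro.from_matrix(R.T@A).magnitude())
        sh=R.T@(np.array(q[:3])-p)/.2; tu=Ro.from_matrix(R.T@R2).as_rotvec()/(np.pi/2)
        print(sh.round(4).tolist(),tu.round(4).tolist()); p,R=np.array(q[:3]),R2
E
python3 - <<'E'
from h import *
c=imaging.read_camera("top"); f=c["frame"]; h=cv2.cvtColor(f,cv2.COLOR_RGB2HSV)
white=(h[...,2]>175)&(h[...,1]<45)
for r in rects(c,white,.007,100,900): print("cas",r)
for r in rects(c,white,.018,4000,40000): print("base",r)
g=cv2.cvtColor(f,cv2.COLOR_RGB2GRAY)
cor=np.float32([[265,171],[433,150],[448,247],[273,270]]).reshape(-1,1,2)
cv2.cornerSubPix(g,cor,(5,5),(-1,-1),(3,30,.01)); print(cor[:,0]); P=w(c,cor,.018)[:,:2]; print(P)
M=np.array([[140,195],[140,-195],[-95,-195],[-95,195]])/1000
A,_=cv2.estimateAffinePartial2D(M,P); print(A,np.hypot(*A[:,0]),np.degrees(np.arctan2(A[1,0],A[0,0])),M@A[:,:2].T+A[:,2]-P)
print("tray",w(c,[[498,217],[559,219],[556,301],[491,296]],.04))
s=imaging.read_camera("scene"); print("button",w(c,[[395,159]],.06),w(s,[[295,323]],.06))
print(w(c,[[288,265]],.07))
I=cv2.resize(f[100:330,90:460],None,fx=2.1,fy=2.1,interpolation=cv2.INTER_CUBIC); cv2.imwrite("pics/z.png",I[:,:,::-1])
E
```

```text
cas (array([329.2, 232.8,   9.4,  82.7]), 22.0, array([254., 316.]))
cas (array([413. , 370.5,  22.6,  67.9]), 24.1, array([192., 278.]))
cas (array([504.5, 295. ,  21.6,  67.7]), -18.5, array([227., 238.]))
cas (array([568.2, 316.8,  22.6,  68.5]), 25.9, array([217., 211.]))
cas (array([ 766.5, -459.5,   46.5,  125.4]), 10.6, array([549., 130.]))
base (array([136.1, 368.6, 271.9, 326. ]), 29.1, array([188., 403.]))
base (array([574.2,   7.5, 259. , 386.9]), 8.1, array([352., 204.]))
base (array([ 914.4, -474.4,  164.7,  230.4]), 11.5, array([551.,  72.]))
[[264.34042 170.54889]
 [430.26294 148.76346]
 [448.41736 246.0299 ]
 [273.      270.     ]]
[[ 0.65928933  0.21396506]
 [ 0.71222977 -0.16798844]
 [ 0.48384304 -0.2000837 ]
 [ 0.4300638   0.19044786]]Traceback (most recent call last):
  File "<stdin>", line 10, in <module>
cv2.error: OpenCV(4.12.0) /io/opencv/modules/calib3d/src/ptsetreg.cpp:1108: error: (-215:Assertion failed) count >= 0 && to.checkVector(2) == count in function 'estimateAffinePartial2D'
```

```bash
python3 - <<'E'
from h import *
c=imaging.read_camera("top"); f=c["frame"]
cor=np.float32([[264.6,170.8],[432,150],[448.4,246.6],[273,270]])
P=w(c,cor,.018)[:,:2]
M=np.array([[140,195],[140,-195],[-95,-195],[-95,195]])/1000
A,_=cv2.estimateAffinePartial2D(M,P,ransacReprojThreshold=.02); print(A,np.hypot(*A[:,0]),np.degrees(np.arctan2(A[1,0],A[0,0])),1000*(M@A[:,:2].T+A[:,2]-P))
print("tray",w(c,[[498,217],[559,219],[556,301],[491,296]],.04))
s=imaging.read_camera("scene"); print("button",w(c,[[395,159]],.06),w(s,[[295,323]],.06))
print("post",w(c,[[288,265]],.07))
I=cv2.resize(f[130:290,250:460],None,fx=3.7,fy=3.7,interpolation=cv2.INTER_CUBIC); cv2.imwrite("pics/z.png",I[:,:,::-1])
E
```

```text
Traceback (most recent call last):
cv2.error: OpenCV(4.12.0) /io/opencv/modules/calib3d/src/ptsetreg.cpp:1108: error: (-215:Assertion failed) count >= 0 && to.checkVector(2) == count in function 'estimateAffinePartial2D'
```

```bash
python3 - <<'E'
from h import *
c=imaging.read_camera("top"); f=c["frame"]
cor=np.float32([[264.6,170.8],[432,150],[448.4,246.6],[273,270]])
P=w(c,cor,.018)[:,:2].copy()
M=np.array([[140,195],[140,-195],[-95,-195],[-95,195]])/1000
A,_=cv2.estimateAffinePartial2D(M,P,ransacReprojThreshold=.02); print(A,np.hypot(*A[:,0]),np.degrees(np.arctan2(A[1,0],A[0,0])),1000*(M@A[:,:2].T+A[:,2]-P))
print("tray",w(c,[[498,217],[559,219],[556,301],[491,296]],.04))
s=imaging.read_camera("scene"); print("button",w(c,[[395,159]],.06),w(s,[[295,323]],.06))
print("post",w(c,[[288,265]],.07))
I=cv2.resize(f[130:290,250:460],None,fx=3.7,fy=3.7,interpolation=cv2.INTER_CUBIC); cv2.imwrite("pics/z.png",I[:,:,::-1])
E
```

```text
[[ 0.9876341  -0.12581504  0.54791327]
 [ 0.12581504  0.9876341   0.00514664]] 0.9956156541171108 7.25982538714543 [[ 2.96067655  1.9914607 ]
 [ 1.47627646  2.0761225 ]
 [-3.92723353  0.59741084]
 [-0.50970515 -4.66500008]]
tray [[ 0.54544607 -0.3098364   0.04      ]
 [ 0.54122308 -0.44973101  0.04      ]
 [ 0.35744236 -0.42917844  0.04      ]
 [ 0.36946726 -0.28455202  0.04      ]]
button [[ 0.67281945 -0.08006443  0.06      ]] [[ 0.67669814 -0.08083899  0.06      ]]
post [[0.43339319 0.15452311 0.07      ]]
```

View pics/z.png

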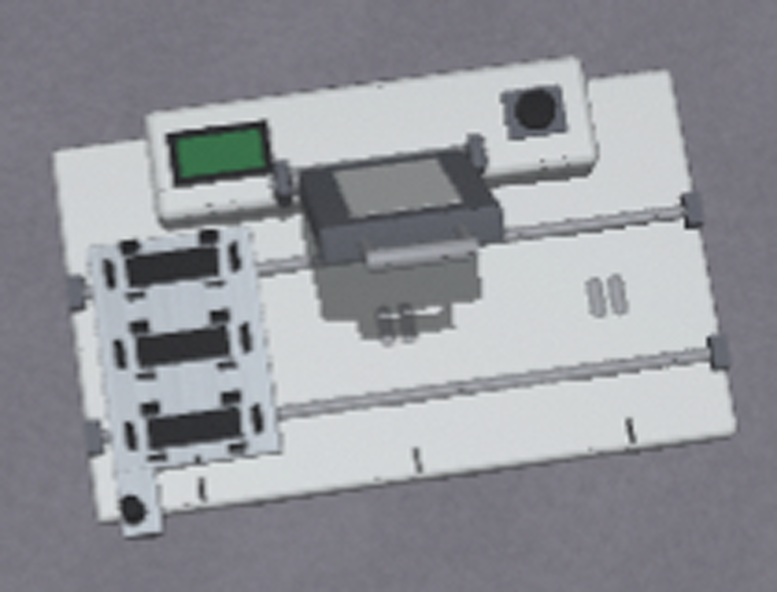

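The crop shows the base corners and the button at full-frame (394.9,159.5). The post top is at (285.7,267.3), and the black nest bars are at (296.5,201.9), (299.5,223.5) and (302.4,245.4).

```bash
python3 - <<'E'
from h import *
from scipy.optimize import least_squares
c=imaging.read_camera("top"); f=c["frame"]
uv=[[264.3,171.4],[430.5,148.9],[448.6,246.8],[276.2,271.1],[394.9,159.5],[285.7,267.3],[296.5,201.9],[299.5,223.5],[302.4,245.4]]
M=np.array([[140,195,18],[140,-195,18],[-95,-195,18],[-95,195,18],[112,-100,60],[-96,172,70],[50,130,40],[0,130,40],[-50,130,40]])/1000
def W(p): 
    a=p[2];return np.c_[M[:,:2]@np.array([[np.cos(a),np.sin(a)],[-np.sin(a),np.cos(a)]])+p[:2],M[:,2]]
r=least_squares(lambda p:(proj(c,W(p))-uv).ravel(),[.55,0,.12],loss="soft_l1")
print(r.x,np.degrees(r.x[2])); print((proj(c,W(r.x))-uv).round(2).tolist()); print(W(r.x).round(4))
t=cv2.minAreaRect((w(c,[[498,217],[559,219],[556,301],[491,296]],.04)[:,:2]*1000).astype(np.float32)); print(t)
# plan: over cassettes looking
x,y=.50,.32
go([(.35,-.35,.25,np.pi/2),(.45,0.0,.25,np.pi/2),(.45,.3,.25,np.pi/2)])
E
```

```text
[0.54783813 0.00340714 0.13966065] 8.001965968428511
[[-0.85, -0.87], [0.69, -0.7], [1.13, 0.52], [0.02, 0.45], [0.09, -0.44], [-0.47, -0.17], [-0.12, 0.08], [-0.15, 0.26], [-0.03, 0.47]]
[[ 0.6593  0.216   0.018 ]
 [ 0.7136 -0.1702  0.018 ]
 [ 0.4809 -0.2029  0.018 ]
 [ 0.4266  0.1833  0.018 ]
 [ 0.6727 -0.08    0.06  ]
 [ 0.4288  0.1604  0.07  ]
 [ 0.5793  0.1391  0.04  ]
 [ 0.5297  0.1321  0.04  ]
 [ 0.4802  0.1252  0.04  ]]
((455.3450927734375, -367.14154052734375), (145.06686401367188, 189.04965209960938), 83.61901092529297)
[1.0664, -0.7666, -0.2768] [-0.0002, -0.0, 0.2163]
[0.5, -1.75, 0.0] [0.0, 0.0, 0.0]
[-0.0, -1.5, 0.0] [0.0, 0.0, 0.0]
```

Request:
jog_arm(rows=[[[0.8,-0.6,-0.4],[0,0,0.216]],[[0.8,-0.6,-0.4],[0,0,0.216]],[[0.8,-0.6,-0.4],[0,0,0.216]],[[0.8,-0.6,-0.4],[0,0,0.216]],[[0.8,-0.6,-0.4],[0,0,0.216]]], hand=-0.2, squeeze=15)

```text
t: 0.9
tool_pos: [0.3134, -0.3971, 0.2777]
orientation: [3.139, 0.005, 0.005]
force: [-0.3, 0.3, 0.3]
opening: 0.0581
gripper_force: 0.0
```

Request:
jog_arm(rows=[[[0.45,-1,0],[0,0,0]],[[0.45,-1,0],[0,0,0]],[[0.45,-1,0],[0,0,0]],[[0.45,-1,0],[0,0,0]],[[0.45,-1,0],[0,0,0]]])

```text
t: 1.4
tool_pos: [0.4018, -0.1962, 0.2747]
orientation: [-3.141, -0.005, -0.001]
force: [-0.2, -0.9, 0.3]
opening: 0.0557
gripper_force: 0.0
```

Request:
jog_arm(rows=[[[0,-1,0],[0,0,0]],[[0,-1,0],[0,0,0]],[[0,-1,0],[0,0,0]],[[0,-1,0],[0,0,0]],[[0,-1,0],[0,0,0]]])

```text
t: 1.9
tool_pos: [0.4005, 0.006, 0.2748]
orientation: [-3.14, -0.013, -0.001]
force: [-0.2, -0.7, -0.5]
opening: 0.0564
gripper_force: 0.0
```

Request:
jog_arm(rows=[[[0,-1,0],[0,0,0]],[[0,-1,0],[0,0,0]],[[0,-1,0],[0,0,0]],[[0,-1,0],[0,0,0]],[[0,-1,0],[0,0,0]]])

```text
t: 2.4
tool_pos: [0.3999, 0.2051, 0.274]
orientation: [-3.14, -0.01, 0.002]
force: [-0.6, -0.5, 0.3]
opening: 0.0559
gripper_force: 0.0
```

Request:
jog_arm(rows=[[[0.25,-0.6,0],[0,0,0]],[[0.25,-0.6,0],[0,0,0]],[[0.25,-0.6,0],[0,0,0]],[[0.25,-0.6,0],[0,0,0]],[[0.25,-0.6,0],[0,0,0]]])

```text
t: 2.9
tool_pos: [0.4511, 0.3196, 0.2738]
orientation: [3.14, 0.001, -0.002]
force: [0.3, -0.1, -0.4]
opening: 0.0559
gripper_force: 0.0
```

```bash
cat >> h.py <<'E'
def cas(n="wrist",z=.007,lo=500,hi=60000,v=150):
    c=imaging.read_camera(n); h=cv2.cvtColor(c["frame"],cv2.COLOR_RGB2HSV)
    m=cv2.morphologyEx(((h[...,2]>v)&(h[...,1]<45)).astype(np.uint8),cv2.MORPH_CLOSE,np.ones((5,5)))
    return c,rects(c,m,z,lo,hi)
E
python3 - <<'E'
from h import *
c,r=cas(); cv2.imwrite("pics/w1.png",c["frame"][:,:,::-1])
for k in r: print(k)
for k in cas("top",lo=100,hi=900)[1]: print("top",k)
E
```

```text
(array([ 71.8, 337.2,  87.6, 276.2]), 0.1, array([305., 416.]))
(array([253.9, 327.7, 133.8, 190.9]), -0.1, array([312., 335.]))
(array([413. , 373.8,  25.4,  66. ]), 24.8, array([279., 226.]))
(array([569.6, 317.5,  24.6,  71.4]), 25.4, array([320., 106.]))
(array([643. , -61.3,  25.4,  60.2]), -22.6, array([625.,  50.]))
(array([569.6,  52.7, 267.7, 308.2]), 11.8, array([520.,  91.]))
top (array([  78.4, -101.4,   32.4,   78.3]), -60.2, array([405., 434.]))
top (array([ 128.1, -520.2,   45.8,  200.3]), 62.5, array([594., 406.]))
top (array([412.2, 373.9,  24.8,  64.4]), 24.4, array([191., 279.]))
top (array([ 766.5, -459.9,   47.2,  128.1]), 11.3, array([549., 130.]))
```

View pics/w1.png

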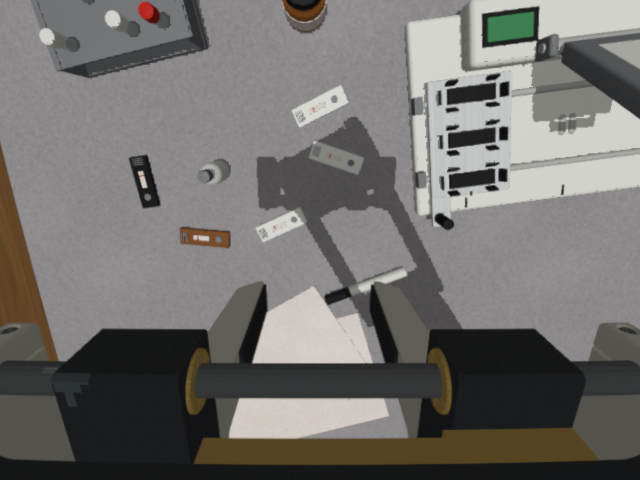

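The wrist view shows cassette A at (320,106), B at (336,157) in shadow, and C at (280,226). The carrier nests are at (475,95), (474,138) and (472,180).

Request:
jog_arm(rows=[[[0.59,0.01,0.5],[0,0,-0.427]],[[0.59,0.01,0.5],[0,0,-0.427]],[[0.59,0.01,0.5],[0,0,-0.427]],[[0.59,0.01,0.5],[0,0,-0.427]],[[0.59,0.01,0.5],[0,0,-0.427]]])

```text
t: 3.5
tool_pos: [0.5685, 0.3159, 0.1716]
orientation: [2.964, 1.039, -0.008]
force: [-0.3, 0.5, 0.9]
opening: 0.0559
gripper_force: 0.0
```

Request:
jog_arm(rows=[[[0,0,0],[0,0,-0.427]],[[0,0,0],[0,0,-0.427]],[[0,0,0],[0,0,-0.427]],[[0,0,0],[0,0,-0.427]],[[0,0,0],[0,0,-0.427]]])

```text
t: 4.0
tool_pos: [0.5689, 0.3171, 0.1757]
orientation: [2.456, 1.958, 0.001]
force: [0.7, 0.4, 0.8]
opening: 0.0557
gripper_force: 0.0
```

Request:
jog_arm(rows=[[[0,0,0],[0,0,-0.427]],[[0,0,0],[0,0,-0.427]],[[0,0,0],[0,0,-0.427]],[[0,0,0],[0,0,-0.427]],[[0,0,0],[0,0,-0.427]]])

```text
t: 4.5
tool_pos: [0.5688, 0.3171, 0.1757]
orientation: [1.675, 2.657, 0.001]
force: [0.4, 0.2, 0.1]
opening: 0.056
gripper_force: 0.0
```

```bash
sed -i 's/R2=min.*/R2=T(0,q[3])/' h.py; python3 - <<'E'
from h import *
c,r=cas(); cv2.imwrite("pics/w2.png",c["frame"][:,:,::-1])
for k in r: print(k)
s=robot.read_state(); print(s["q"],s["tool_pos"],proj(c,[.5682,.317,.007]), proj(c,s["tool_pos"]))
E
```

```text
(array([696.2,  68.7,  68.6, 226.4]), -64.2, array([320., 417.]))
(array([628.1, 191.6,  99.8, 162.4]), -64.3, array([311., 325.]))
(array([395.6,  87.2, 105.6, 280.7]), -61.8, array([110., 313.]))
(array([733.3, 282.2,  56.5, 175.6]), 75.5, array([431., 298.]))
(array([494.6, 256. ,  84.6, 130.2]), -64.5, array([226., 241.]))
[ 4.30143946e-01  2.75688279e-01  1.35795238e+00 -3.31363541e-04
  1.50701639e+00 -1.80366660e-02] [0.56884541 0.31716902 0.1756717 ] [[317.36022587 215.33226868]] [[317.63001858 278.33562592]]
```

View pics/w2.png

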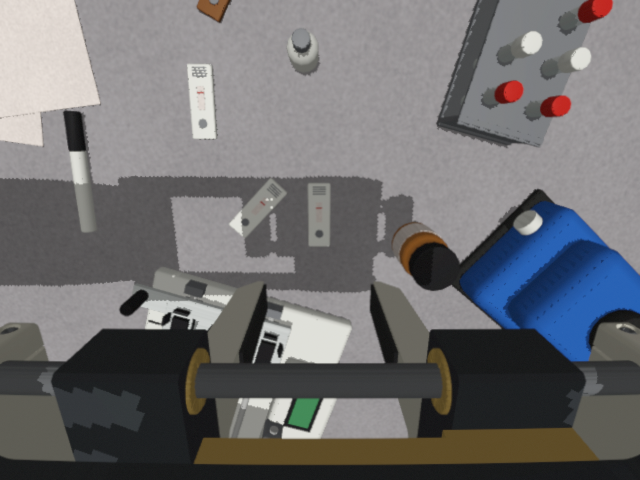

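Cassette A sits in the gripper's shadow at (319,215), aligned with the tool. The reagent jar is close by at (415,245), so the descent there must stay shallow.

```bash
cat >> h.py <<'E'
def loc(c,xy,z,hw,hh,dark=False,amin=300):
    u,v=proj(c,[*xy,z])[0].round().astype(int); g=cv2.cvtColor(c["frame"],cv2.COLOR_RGB2GRAY)
    y0,x0=max(v-hh,0),max(u-hw,0); k=g[y0:v+hh,x0:u+hw]
    m=np.zeros_like(g); b=cv2.threshold(k,0,1,(cv2.THRESH_BINARY_INV if dark else cv2.THRESH_BINARY)+cv2.THRESH_OTSU)[1]
    m[y0:v+hh,x0:u+hw]=cv2.morphologyEx(cv2.morphologyEx(b,cv2.MORPH_CLOSE,np.ones((5,5))),cv2.MORPH_OPEN,np.ones((5,5)))
    return rects(c,m,z,amin,1e5)
E
python3 - <<'E'
from h import *
c=imaging.read_camera("wrist"); r=loc(c,(.5682,.317),.007,34,34); print(r)
print("B",loc(c,(.5045,.295),.007,34,40))
t=imaging.read_camera("top"); j=w(t,[[209,154]],.085); print("jar",j)
s=robot.read_state();R=Ro.from_rotvec(s["orientation"]).as_matrix(); print((R.T@(j[0]-s["tool_pos"])))
(x,y,_,_),a,_=r[0]
go([(x/1000,y/1000,.06,np.radians(a)),(x/1000,y/1000,.0045,np.radians(a))])
E
```

```text
[(array([568.6, 319. ,  23.4,  71. ]), 25.7, array([319., 213.]))]
B [(array([502.9, 293.5,  70.4,  93.1]), 20.9, array([254., 200.]))]
jar [[0.67647432 0.32983014 0.085     ]]
[-0.03458867  0.10258825  0.09063912]
[0.0072, 0.0015, 0.5777] [0.0006, 0.0001, -0.0062]
[0.0, 0.0, 0.2775] [0.0, 0.0, 0.0]
```

Request:
jog_arm(rows=[[[0.007,0,0.58],[0,0,-0.006]],[[0.007,0,0.58],[0,0,-0.006]],[[0.007,0,0.58],[0,0,-0.006]],[[0.007,0,0.58],[0,0,-0.006]],[[0.007,0,0.58],[0,0,-0.006]]])

```text
t: 5.15
tool_pos: [0.5691, 0.3204, 0.061]
orientation: [1.669, 2.66, 0.003]
force: [-0.0, -0.1, 1.1]
opening: 0.0557
gripper_force: 0.0
```

Request:
jog_arm(rows=[[[0,0,0.07],[0,0,0]],[[0,0,0.14],[0,0,0]],[[0,0,0.21],[0,0,0]],[[0,0,0.25],[0,0,0]],[[0,0,0.27],[0,0,0]]])

```text
t: 5.65
tool_pos: [0.5668, 0.3197, 0.0028]
orientation: [-1.667, -2.661, 0.003]
force: [-0.0, 0.4, 0.3]
opening: 0.0558
gripper_force: 0.0
```

Request:
jog_arm(rows=[[[0,0,0.005],[0,0,0]],[[0,0,0.005],[0,0,0]],[[0,0,0.005],[0,0,0]],[[0,0,0.005],[0,0,0]],[[0,0,0.005],[0,0,0]]], hand=1)

```text
t: 6.15
tool_pos: [0.5682, 0.3203, 0.0043]
orientation: [1.668, 2.662, 0.001]
force: [0.1, -0.3, -0.1]
opening: 0.0208
gripper_force: 0.0
```

Request:
jog_arm(rows=[[[0,0,0],[0,0,0]],[[0,0,-0.2],[0,0,0]],[[0,0,-0.4],[0,0,0]],[[0,0,-0.6],[0,0,0]],[[0,0,-0.6],[0,0,0]]])

```text
t: 6.65
tool_pos: [0.5721, 0.3222, 0.1322]
orientation: [1.665, 2.657, 0.016]
force: [0.5, -0.2, 0.2]
opening: 0.0002
gripper_force: 0.0
```

```bash
python3 - <<'E'
from h import *
c=imaging.read_camera("wrist"); cv2.imwrite("pics/w3.png",c["frame"][60:360,140:540,::-1])
print(loc(c,(.5682,.317),.007,40,44)); print(proj(c,[.5686,.319,.007]))
for i in range(4): s=robot.read_state(); print(s["tool_pos"],s["opening"])
E
```

```text
[(array([569.2, 317.7,  23.7,  69.2]), 26.2, array([312., 227.]))]
[[311.73362255 227.17396767]]
[0.57068545 0.32149025 0.12873406] 0.0007334198425162606
[0.57068545 0.32149025 0.12873406] 0.0007334198425162606
[0.57068545 0.32149025 0.12873406] 0.0007334198425162606
[0.57068545 0.32149025 0.12873406] 0.0007334198425162606
```

View pics/w3.png

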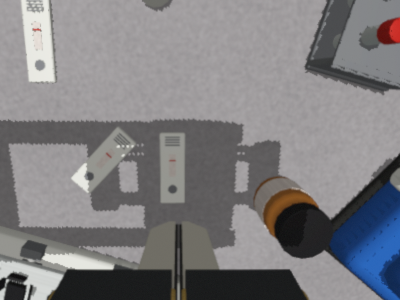

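The fingers closed above cassette A, which has not moved, so the true tip height needs checking. I'll use cassette C, which is in the clear, and feel for the table there.

```bash
python3 - <<'E'
from h import *
go([(.413,.372,.13,np.radians(24.5))])
E
```

```text
[0.5711, -0.5993, -0.0113] [0.0052, 0.0, 0.0151]
```

Request:
jog_arm(rows=[[[0.57,-0.6,0],[0,0,0.013]],[[0.57,-0.6,0],[0,0,0.013]],[[0.57,-0.6,0],[0,0,0.013]],[[0.57,-0.6,0],[0,0,0.013]],[[0.57,-0.6,0],[0,0,0.013]]], hand=-0.2)

```text
t: 7.2
tool_pos: [0.4077, 0.3708, 0.1227]
orientation: [-1.691, -2.647, 0.002]
force: [0.8, 1.0, -0.2]
opening: 0.0357
gripper_force: 0.0
```

Request:
jog_arm(rows=[[[0,0,0],[0,0,0]],[[0,0,0],[0,0,0]],[[0,0,0],[0,0,0]]])

```text
t: 7.5
tool_pos: [0.4114, 0.3698, 0.1235]
orientation: [1.697, 2.644, -0.0]
force: [0.0, 0.3, -0.3]
opening: 0.0546
gripper_force: 0.0
```

```bash
python3 - <<'E'
from h import *
for i in range(3):
    c=imaging.read_camera("wrist"); s=robot.read_state(); print(s["tool_pos"],s["orientation"],s["opening"])
cv2.imwrite("pics/w4.png",c["frame"][:,:,::-1])
r=loc(c,(.413,.372),.007,36,40); print(r)
go([(r[0][0][0]/1000,r[0][0][1]/1000,.01,np.radians(r[0][1]))])
E
```

```text
[0.41124122 0.36986414 0.12352308] [ 1.69709774e+00  2.64368264e+00 -4.18642790e-04] 0.05549097381880969
[0.41108121 0.3699228  0.12355253] [-1.69700546e+00 -2.64380351e+00  3.99299818e-04] 0.05560226542697576
[0.41090867 0.36997185 0.1235763 ] [ 1.69663917e+00  2.64402618e+00 -4.56234438e-04] 0.05593163161954545
[(array([414.7, 372.2,  23.5,  69.2]), 24.2, array([322., 226.]))]
[0.0023, 0.022, 0.5679] [-0.0001, 0.0001, 0.0047]
```

Request:
jog_arm(rows=[[[0.002,0.022,0.2],[0,0,0.003]],[[0.002,0.022,0.4],[0,0,0.003]],[[0.002,0.022,0.56],[0,0,0.003]],[[0.002,0.022,0.56],[0,0,0.003]],[[0.002,0.022,0.56],[0,0,0.003]]])

```text
t: 8.15
tool_pos: [0.414, 0.3723, 0.0119]
orientation: [-1.702, -2.64, 0.002]
force: [0.2, 0.7, 0.8]
opening: 0.0558
gripper_force: 0.0
```

Request:
jog_arm(rows=[[[0,0,0.02],[0,0,0]],[[0,0,0.02],[0,0,0]],[[0,0,0.02],[0,0,0]],[[0,0,0.02],[0,0,0]],[[0,0,0.02],[0,0,0]]])

```text
t: 8.65
tool_pos: [0.4143, 0.3729, 0.0083]
orientation: [1.701, 2.641, 0.001]
force: [0.2, -0.2, 0.1]
opening: 0.0562
gripper_force: 0.0
```

Request:
jog_arm(rows=[[[0,0,0.01],[0,0,0]],[[0,0,0.01],[0,0,0]],[[0,0,0.01],[0,0,0]],[[0,0,0.01],[0,0,0]]])

```text
t: 9.05
tool_pos: [0.4139, 0.3726, 0.0056]
orientation: [-1.701, -2.641, 0.0]
force: [-0.7, -0.7, -0.7]
opening: 0.0559
gripper_force: 0.0
```

Request:
jog_arm(rows=[[[0,0,0.01],[0,0,0]],[[0,0,0.01],[0,0,0]],[[0,0,0.01],[0,0,0]],[[0,0,0.01],[0,0,0]]])

```text
t: 9.45
tool_pos: [0.414, 0.3726, 0.0037]
orientation: [-1.701, -2.641, 0.0]
force: [-0.2, -0.3, 0.3]
opening: 0.0559
gripper_force: 0.0
```

Now 1 mm steps to feel for the table.

Request:
jog_arm(rows=[[[0,0,0.005],[0,0,0]],[[0,0,0.005],[0,0,0]],[[0,0,0.005],[0,0,0]],[[0,0,0.005],[0,0,0]]])

```text
t: 9.85
tool_pos: [0.414, 0.3726, 0.0028]
orientation: [-1.701, -2.641, -0.0]
force: [0.1, -0.4, -0.5]
opening: 0.0555
gripper_force: 0.0
```

Request:
jog_arm(rows=[[[0,0,0.005],[0,0,0]],[[0,0,0.005],[0,0,0]],[[0,0,0.005],[0,0,0]],[[0,0,0.005],[0,0,0]]])

```text
t: 10.25
tool_pos: [0.414, 0.3726, 0.0018]
orientation: [1.701, 2.641, 0.0]
force: [-0.1, 0.2, 0.8]
opening: 0.0561
gripper_force: 0.0
```

Request:
jog_arm(rows=[[[0,0,0],[0,0,0]],[[0,0,0],[0,0,0]],[[0,0,0],[0,0,0]],[[0,0,0],[0,0,0]],[[0,0,0],[0,0,0]]], hand=1)

```text
t: 10.75
tool_pos: [0.414, 0.3726, 0.0017]
orientation: [1.701, 2.641, 0.0]
force: [-0.1, 1.0, -0.7]
opening: 0.0202
gripper_force: 0.0
```

Request:
jog_arm(rows=[[[0,0,0],[0,0,0]],[[0,0,0],[0,0,0]],[[0,0,0],[0,0,0]]])

```text
t: 11.05
tool_pos: [0.414, 0.3726, 0.0018]
orientation: [1.701, 2.641, 0.0]
force: [0.5, -0.8, -0.7]
opening: 0.0008
gripper_force: 0.0
```

```bash
python3 - <<'E'
from h import *
s=imaging.read_camera("scene"); c=imaging.read_camera("wrist")
p=robot.read_state()["tool_pos"]; u,v=proj(s,p)[0].astype(int); print(u,v,proj(c,p),proj(c,[.4147,.3722,.007]))
a=cv2.resize(s["frame"][v-60:v+40,u-60:u+60],(480,400),interpolation=cv2.INTER_CUBIC); b=cv2.resize(c["frame"][180:380,260:380],(240,400))
cv2.imwrite("pics/m5.png",np.hstack([a,b])[:,:,::-1])
E
```

```text
397 220 [[317.57970407 278.49039368]] [[318.32365454 283.03692133]]
```

View pics/m5.png

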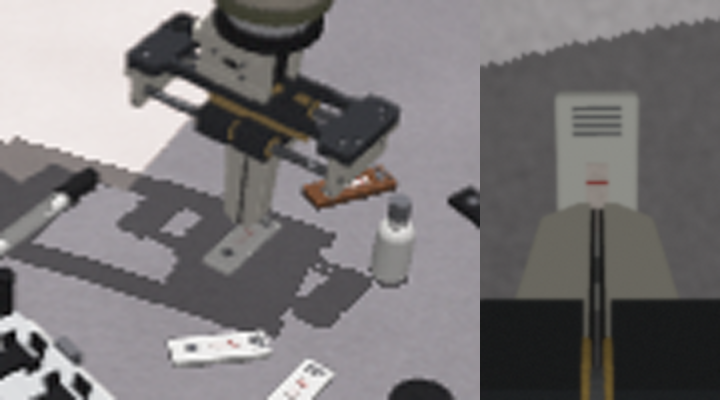

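The crop shows the closed fingertips hovering above the undisturbed cassette, so the tip is really several mm higher than reported. I'll open and step down until I feel contact.

Request:
jog_arm(rows=[[[0,0,0],[0,0,0]],[[0,0,0],[0,0,0]],[[0,0,0],[0,0,0]],[[0,0,0],[0,0,0]],[[0,0,0.01],[0,0,0]]], hand=-0.2)

```text
t: 11.65
tool_pos: [0.4143, 0.3728, -0.0]
orientation: [1.701, 2.641, 0.001]
force: [1.0, -0.1, -0.2]
opening: 0.0356
gripper_force: 0.0
```

Request:
jog_arm(rows=[[[0,0,0.008],[0,0,0]],[[0,0,0.008],[0,0,0]],[[0,0,0.008],[0,0,0]],[[0,0,0.008],[0,0,0]]])

```text
t: 12.05
tool_pos: [0.414, 0.3726, -0.0018]
orientation: [-1.701, -2.641, -0.0]
force: [0.1, -0.4, -1.1]
opening: 0.0555
gripper_force: 0.0
```

Request:
jog_arm(rows=[[[0,0,0.008],[0,0,0]],[[0,0,0.008],[0,0,0]],[[0,0,0.008],[0,0,0]],[[0,0,0.008],[0,0,0]]])

```text
t: 12.45
tool_pos: [0.414, 0.3726, -0.0035]
orientation: [-1.701, -2.641, -0.0]
force: [0.1, -0.1, 0.9]
opening: 0.056
gripper_force: 0.0
```

Request:
jog_arm(rows=[[[0,0,0.005],[0,0,0]],[[0,0,0.005],[0,0,0]],[[0,0,0.005],[0,0,0]]])

```text
t: 12.75
tool_pos: [0.414, 0.3726, -0.0045]
orientation: [-1.701, -2.641, 0.0]
force: [1.5, 0.1, 0.6]
opening: 0.0554
gripper_force: 0.0
```

Request:
jog_arm(rows=[[[0,0,0.005],[0,0,0]],[[0,0,0.005],[0,0,0]],[[0,0,0.005],[0,0,0]]])

```text
t: 13.05
tool_pos: [0.414, 0.3726, -0.0055]
orientation: [-1.701, -2.641, 0.0]
force: [-0.5, -0.4, -0.6]
opening: 0.0556
gripper_force: 0.0
```

Request:
jog_arm(rows=[[[0,0,0.005],[0,0,0]],[[0,0,0.005],[0,0,0]],[[0,0,0.005],[0,0,0]]])

```text
t: 13.35
tool_pos: [0.414, 0.3726, -0.0065]
orientation: [-1.701, -2.641, 0.0]
force: [-0.2, 0.7, -0.1]
opening: 0.0557
gripper_force: 0.0
```

Request:
jog_arm(rows=[[[0,0,0.005],[0,0,0]],[[0,0,0.005],[0,0,0]],[[0,0,0.005],[0,0,0]]])

```text
t: 13.65
tool_pos: [0.414, 0.3726, -0.0075]
orientation: [-1.701, -2.641, 0.0]
force: [0.1, 0.3, 0.1]
opening: 0.0553
gripper_force: 0.0
```

Request:
jog_arm(rows=[[[0,0,0.005],[0,0,0]],[[0,0,0.005],[0,0,0]],[[0,0,0.005],[0,0,0]]])

```text
t: 13.95
tool_pos: [0.414, 0.3726, -0.0085]
orientation: [-1.701, -2.641, 0.0]
force: [-0.0, 0.6, 0.4]
opening: 0.0556
gripper_force: 0.0
```

Request:
jog_arm(rows=[[[0,0,0.005],[0,0,0]],[[0,0,0.005],[0,0,0]],[[0,0,0.005],[0,0,0]]])

```text
t: 14.25
tool_pos: [0.414, 0.3726, -0.0095]
orientation: [-1.701, -2.641, 0.0]
force: [0.8, 0.5, -0.1]
opening: 0.0561
gripper_force: 0.0
```

Request:
jog_arm(rows=[[[0,0,0],[0,0,0]],[[0,0,0],[0,0,0]],[[0,0,0],[0,0,0]],[[0,0,0],[0,0,0]],[[0,0,0],[0,0,0]]], hand=1)

```text
t: 14.75
tool_pos: [0.414, 0.3726, -0.0094]
orientation: [1.701, 2.641, 0.0]
force: [0.4, -0.6, 0.2]
opening: 0.0203
gripper_force: 0.0
```

Request:
jog_arm(rows=[[[0,0,0],[0,0,0]],[[0,0,0],[0,0,0]],[[0,0,0],[0,0,0]]])

```text
t: 15.05
tool_pos: [0.414, 0.3727, -0.0094]
orientation: [1.701, 2.641, 0.0]
force: [-0.6, 0.2, 0.4]
opening: 0.0008
gripper_force: 0.0
```

```bash
python3 - <<'E'
from h import *
s=robot.read_state(); print(s["opening"],s["gripper_force"],s["q"])
c=imaging.read_camera("wrist"); print(-c["R"].T@c["t"]-s["tool_pos"], Ro.from_rotvec(s["orientation"]).as_matrix().T@(-c["R"].T@c["t"]-s["tool_pos"]))
E
```

```text
0.0008381463356659458 0.0 [6.40782716e-01 2.11623767e-01 1.78992493e+00 2.02788037e-05
 1.13995724e+00 2.14601975e-01]
[-0.03416306  0.07667128  0.19077761] [ 0.08394297  0.00060311 -0.1907745 ]
```

```bash
python3 - <<'E'
from h import *
s=robot.read_state(); p=s["tool_pos"]; c=imaging.read_camera("wrist"); sc=imaging.read_camera("scene")
for d in (0,.005,.01,.015,.02,.025,.03): print(d,proj(c,p+[0,0,d])[0],proj(sc,p+[0,0,d])[0])
u,v=proj(sc,p)[0].astype(int)
a=cv2.resize(sc["frame"][v-50:v+20,u-30:u+40],(560,560),interpolation=cv2.INTER_NEAREST); b=cv2.resize(c["frame"][210:350,290:350],(240,560),interpolation=cv2.INTER_NEAREST)
print(u,v);cv2.imwrite("pics/m6.png",np.hstack([a,b])[:,:,::-1])
E
```

```text
0 [317.64549072 278.4618066 ] [397.60299241 223.31484232]
0.005 [317.61992598 281.85015115] [397.74898643 222.04792466]
0.01 [317.59313322 285.40138276] [397.8955178  220.77590031]
0.015 [317.56502227 289.12746883] [398.04258918 219.49874088]
0.02 [317.53549401 293.04157121] [398.19020323 218.21641778]
0.025 [317.50443916 297.15819803] [398.3383626  216.92890225]
0.03 [317.471737   301.49337906] [398.48706999 215.63616532]
397 223
```

View pics/m6.png

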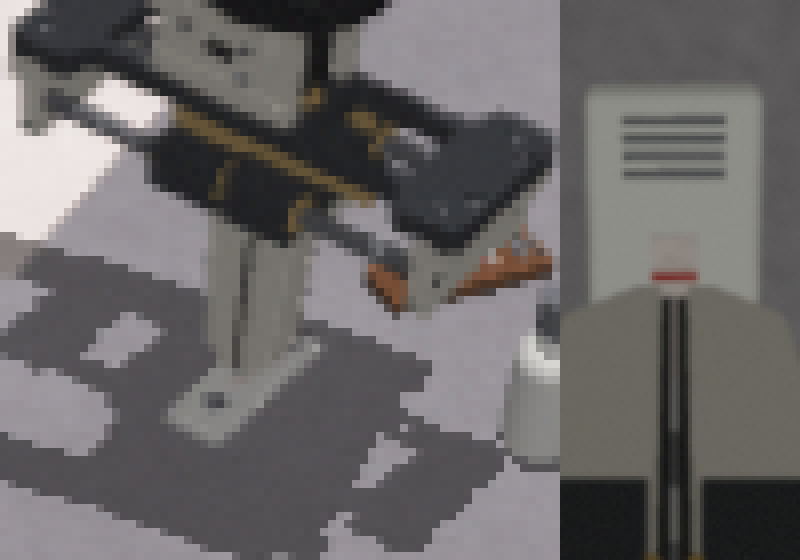

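The crops put the real fingertips about 15–20 mm behind the reported TCP. I'll keep stepping down with the fingers open until contact.

Request:
jog_arm(rows=[[[0,0,0],[0,0,0]],[[0,0,0],[0,0,0]],[[0,0,0],[0,0,0]],[[0,0,0],[0,0,0]],[[0,0,0.005],[0,0,0]]], hand=-0.2)

```text
t: 15.7
tool_pos: [0.4142, 0.3727, -0.0103]
orientation: [1.701, 2.641, 0.0]
force: [-0.4, -0.6, 0.5]
opening: 0.0358
gripper_force: 0.0
```

Request:
jog_arm(rows=[[[0,0,0.005],[0,0,0]],[[0,0,0.01],[0,0,0]],[[0,0,0.01],[0,0,0]],[[0,0,0.01],[0,0,0]]])

```text
t: 16.1
tool_pos: [0.414, 0.3726, -0.0125]
orientation: [-1.701, -2.641, 0.0]
force: [0.9, -0.1, 0.4]
opening: 0.0557
gripper_force: 0.0
```

Request:
jog_arm(rows=[[[0,0,0.005],[0,0,0]],[[0,0,0.005],[0,0,0]],[[0,0,0.005],[0,0,0]]])

```text
t: 16.4
tool_pos: [0.414, 0.3726, -0.0135]
orientation: [-1.701, -2.641, 0.0]
force: [0.4, -0.5, 0.7]
opening: 0.0559
gripper_force: 0.0
```

Request:
jog_arm(rows=[[[0,0,0.005],[0,0,0]],[[0,0,0.005],[0,0,0]],[[0,0,0.005],[0,0,0]]])

```text
t: 16.7
tool_pos: [0.414, 0.3726, -0.0145]
orientation: [-1.701, -2.641, 0.0]
force: [-0.2, -0.2, 0.2]
opening: 0.0557
gripper_force: 0.0
```

Request:
jog_arm(rows=[[[0,0,0],[0,0,0]],[[0,0,0],[0,0,0]],[[0,0,0],[0,0,0]],[[0,0,0],[0,0,0]],[[0,0,0],[0,0,0]]], hand=1)

```text
t: 17.2
tool_pos: [0.414, 0.3726, -0.0144]
orientation: [-1.701, -2.641, -0.0]
force: [0.1, 0.3, -0.1]
opening: 0.0204
gripper_force: 0.0
```

Request:
jog_arm(rows=[[[0,0,0],[0,0,0]],[[0,0,0],[0,0,0]]])

```text
t: 17.4
tool_pos: [0.414, 0.3726, -0.0145]
orientation: [-1.701, -2.641, 0.0]
force: [0.0, -0.3, 0.3]
opening: 0.0039
gripper_force: 0.0
```

Request:
jog_arm(rows=[[[0,0,0],[0,0,0]],[[0,0,0],[0,0,0]],[[0,0,0],[0,0,0]],[[0,0,0],[0,0,0]],[[0,0,0],[0,0,0]]], hand=-0.2)

```text
t: 17.9
tool_pos: [0.414, 0.3726, -0.0145]
orientation: [-1.701, -2.641, -0.0]
force: [1.0, 0.8, 0.4]
opening: 0.0401
gripper_force: 0.0
```

Request:
jog_arm(rows=[[[0,0,0.005],[0,0,0]],[[0,0,0.01],[0,0,0]],[[0,0,0.01],[0,0,0]],[[0,0,0.01],[0,0,0]]])

```text
t: 18.3
tool_pos: [0.4139, 0.3726, -0.0166]
orientation: [-1.701, -2.641, 0.0]
force: [0.0, 0.0, 0.7]
opening: 0.056
gripper_force: 0.0
```

Request:
jog_arm(rows=[[[0,0,0.005],[0,0,0]],[[0,0,0.005],[0,0,0]],[[0,0,0.005],[0,0,0]]])

```text
t: 18.6
tool_pos: [0.414, 0.3726, -0.0175]
orientation: [-1.701, -2.641, 0.0]
force: [-0.4, 0.3, -0.9]
opening: 0.0558
gripper_force: 0.0
```

Request:
jog_arm(rows=[[[0,0,0.005],[0,0,0]],[[0,0,0.005],[0,0,0]],[[0,0,0.005],[0,0,0]]])

```text
t: 18.9
tool_pos: [0.414, 0.3726, -0.0185]
orientation: [-1.701, -2.641, 0.0]
force: [0.7, 0.3, 0.0]
opening: 0.0554
gripper_force: 0.0
```

```bash
python3 - <<'E'
from h import *
s=robot.read_state(); p=s["tool_pos"]; c=imaging.read_camera("wrist"); sc=imaging.read_camera("scene")
u,v=proj(sc,p)[0].astype(int); print(u,v,p)
a=cv2.resize(sc["frame"][v-50:v+20,u-30:u+40],(560,560),interpolation=cv2.INTER_NEAREST); b=cv2.resize(c["frame"][150:430,260:380],(240,560),interpolation=cv2.INTER_NEAREST)
cv2.imwrite("pics/m7.png",np.hstack([a,b])[:,:,::-1])
E
```

```text
397 225 [ 0.41399461  0.37261554 -0.01848038]
```

View pics/m7.png

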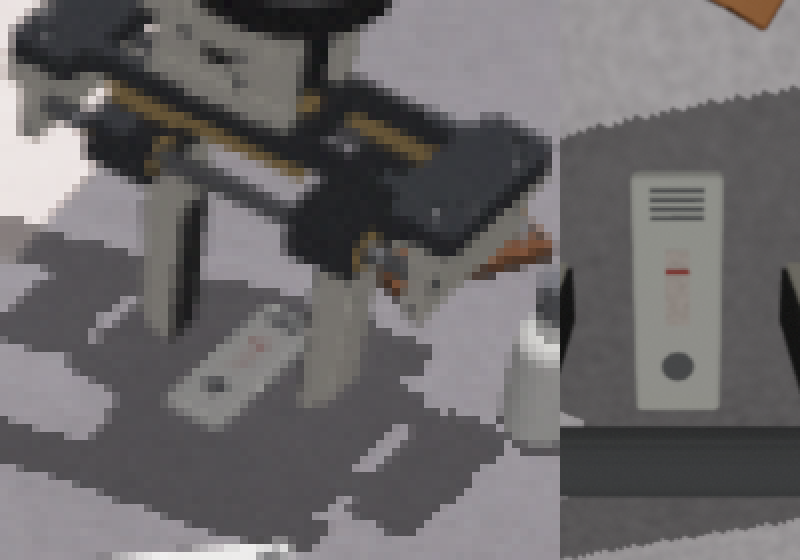

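The crop shows open fingers straddling cassette C, with the tips close to the bench. I'll go a little further.

Request:
jog_arm(rows=[[[0,0,0.005],[0,0,0]],[[0,0,0.005],[0,0,0]],[[0,0,0.005],[0,0,0]]])

```text
t: 19.3
tool_pos: [0.414, 0.3726, -0.0195]
orientation: [1.701, 2.641, -0.0]
force: [0.7, -0.3, 0.4]
opening: 0.0561
gripper_force: 0.0
```

Request:
jog_arm(rows=[[[0,0,0.005],[0,0,0]],[[0,0,0.005],[0,0,0]],[[0,0,0.005],[0,0,0]]])

```text
t: 19.6
tool_pos: [0.414, 0.3726, -0.0205]
orientation: [-1.701, -2.641, 0.0]
force: [0.7, 0.2, -0.7]
opening: 0.0558
gripper_force: 0.0
```

Request:
jog_arm(rows=[[[0,0,0],[0,0,0]],[[0,0,0],[0,0,0]],[[0,0,0],[0,0,0]],[[0,0,0],[0,0,0]],[[0,0,0],[0,0,0]]], hand=1)

```text
t: 20.1
tool_pos: [0.4141, 0.3726, -0.0204]
orientation: [1.701, 2.641, 0.0]
force: [-0.6, -0.4, 0.0]
opening: 0.0237
gripper_force: 15.0
```

Request:
jog_arm(rows=[[[0,0,0],[0,0,0]],[[0,0,0],[0,0,0]]])

```text
t: 20.3
tool_pos: [0.414, 0.3726, -0.0205]
orientation: [1.701, 2.641, 0.0]
force: [0.2, 0.1, 0.7]
opening: 0.0238
gripper_force: 15.0
```

Gripped: 15 N at 23.7 mm. The real tip is about 22–27 mm above the reported TCP. I'll pin it down by opening and touching the table for a deeper grip.

Request:
jog_arm(rows=[[[0,0,0],[0,0,0]],[[0,0,0],[0,0,0]],[[0,0,0.005],[0,0,0]],[[0,0,0.005],[0,0,0]],[[0,0,0.005],[0,0,0]]], hand=0.3)

```text
t: 20.8
tool_pos: [0.414, 0.3726, -0.0215]
orientation: [-1.701, -2.641, 0.0]
force: [-0.4, 0.4, -0.5]
opening: 0.0325
gripper_force: 0.0
```

Request:
jog_arm(rows=[[[0,0,0.005],[0,0,0]],[[0,0,0.005],[0,0,0]],[[0,0,0.005],[0,0,0]]])

```text
t: 21.1
tool_pos: [0.414, 0.3726, -0.0225]
orientation: [-1.701, -2.641, 0.0]
force: [0.5, 1.2, -0.7]
opening: 0.0327
gripper_force: 0.0
```

Request:
jog_arm(rows=[[[0,0,0.005],[0,0,0]],[[0,0,0.005],[0,0,0]],[[0,0,0.005],[0,0,0]]])

```text
t: 21.4
tool_pos: [0.414, 0.3726, -0.0235]
orientation: [-1.701, -2.641, 0.0]
force: [-0.1, 0.4, -0.4]
opening: 0.0325
gripper_force: 0.0
```

Request:
jog_arm(rows=[[[0,0,0.005],[0,0,0]],[[0,0,0.005],[0,0,0]],[[0,0,0.005],[0,0,0]]])

```text
t: 21.7
tool_pos: [0.4141, 0.3727, -0.0236]
orientation: [-1.701, -2.641, 0.0]
force: [-3.1, -3.7, 8.5]
opening: 0.0322
gripper_force: 4.4
```

Table contact is at reported z ≈ -0.0236, so true tip height = reported + 23.6 mm. I'll lift 2 mm off the bench, grip and raise.

Request:
jog_arm(rows=[[[0,0,-0.015],[0,0,0]],[[0,0,-0.015],[0,0,0]],[[0,0,-0.015],[0,0,0]]])

```text
t: 22.0
tool_pos: [0.4141, 0.3727, -0.0214]
orientation: [1.701, 2.641, 0.0]
force: [0.8, 0.5, 0.3]
opening: 0.0323
gripper_force: 0.0
```

Request:
jog_arm(rows=[[[0,0,0],[0,0,0]],[[0,0,0],[0,0,0]],[[0,0,0],[0,0,0]],[[0,0,0],[0,0,0]]], hand=1, squeeze=20)

```text
t: 22.4
tool_pos: [0.4139, 0.3726, -0.0216]
orientation: [-1.701, -2.641, 0.0]
force: [-0.2, -0.5, -0.6]
opening: 0.0234
gripper_force: 20.0
```

Request:
jog_arm(rows=[[[0,0,-0.1],[0,0,0]],[[0,0,-0.25],[0,0,0]],[[0,0,-0.4],[0,0,0]],[[0,0,-0.6],[0,0,0]],[[0,0,-0.6],[0,0,0]]])

```text
t: 22.9
tool_pos: [0.4175, 0.3753, 0.1053]
orientation: [1.699, 2.638, 0.015]
force: [0.1, 0.5, 0.3]
opening: 0.0238
gripper_force: 20.0
```

Request:
jog_arm(rows=[[[0,0,0],[0,0,0]],[[0,0,0],[0,0,0]],[[0,0,0],[0,0,0]]])

```text
t: 23.2
tool_pos: [0.4129, 0.3718, 0.0967]
orientation: [-1.701, -2.64, 0.005]
force: [-0.5, -0.5, -0.1]
opening: 0.0235
gripper_force: 20.0
```

```bash
cat >> h.py <<'E'
D=.0236
def Wm(M,o=(.5478,.0034,.1397)):
    a=o[2]; M=np.atleast_2d(M); return np.c_[M[:,:2]@np.array([[np.cos(a),np.sin(a)],[-np.sin(a),np.cos(a)]])+o[:2],M[:,2]]
E
python3 - <<'E'
from h import *
c=imaging.read_camera("wrist"); s=robot.read_state(); p=s["tool_pos"]; R=Ro.from_rotvec(s["orientation"]).as_matrix()
print(p,s["opening"],s["gripper_force"])
# held cassette: top face 5mm above tip; corners at tool x +-35,y+-12
for X in ([.035,-.012],[.035,.012],[.035,0]): print(proj(c,p+R@np.array([X[0],X[1],-(D+.005)])))
cv2.imwrite("pics/w8.png",c["frame"][:,:,::-1])
N=Wm([[.05,.13,.04],[0,.13,.04],[-.05,.13,.04]]); print(N)
go([(N[2,0],N[2,1],.12,.1397)])
E
```

```text
[0.41304627 0.37187877 0.09678838] 0.02360663491113916 19.999243319034576
[[293.60616177 237.20542166]]
[[341.62788703 237.24334644]]
[[317.61378344 237.22388812]]
[[0.57921091 0.13909582 0.04      ]
 [0.52969801 0.13213352 0.04      ]
 [0.48018512 0.12517121 0.04      ]]
[-1.2621, -0.2046, -0.1147] [-0.0018, 0.0006, 0.1824]
```

View pics/w8.png

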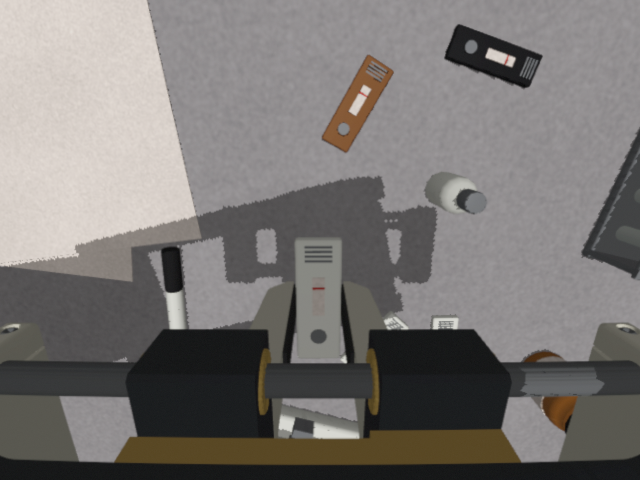

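The held cassette's front corners are at (295,238) and (342,237), within 1.5 px of where they were predicted, so it is well centred. Next I'll carry it to nest 1.

Request:
jog_arm(rows=[[[-0.7,-0.1,-0.12],[0,0,0.182]],[[-0.7,-0.1,-0.12],[0,0,0.182]],[[-0.7,-0.1,-0.12],[0,0,0.182]],[[-0.7,-0.1,-0.12],[0,0,0.182]],[[-0.7,-0.1,-0.12],[0,0,0.182]]])

```text
t: 23.75
tool_pos: [0.4537, 0.236, 0.1219]
orientation: [-2.063, -2.369, 0.001]
force: [0.5, -0.0, 0.4]
opening: 0.0234
gripper_force: 20.0
```

```bash
python3 - <<'E'
from h import *
imaging.read_camera("wrist");imaging.read_camera("wrist")
N=Wm([-.05,.13,.04])[0]
go([(N[0],N[1],.12,.1397)])
E
```

```text
[-0.5743, 0.0558, 0.0086] [-0.0009, -0.0001, 0.0006]
```

Request:
jog_arm(rows=[[[-0.574,0.056,0.01],[0,0,0]],[[-0.574,0.056,0.01],[0,0,0]],[[-0.574,0.056,0.01],[0,0,0]],[[-0.574,0.056,0.01],[0,0,0]],[[-0.574,0.056,0.01],[0,0,0]]])

```text
t: 24.35
tool_pos: [0.4804, 0.1259, 0.12]
orientation: [-2.059, -2.371, 0.0]
force: [0.5, 0.3, -1.1]
opening: 0.0237
gripper_force: 20.0
```

Request:
jog_arm(rows=[[[0,0,0],[0,0,0]],[[0,0,0],[0,0,0]],[[0,0,0],[0,0,0]],[[0,0,0],[0,0,0]]])

```text
t: 24.75
tool_pos: [0.4807, 0.1254, 0.1205]
orientation: [-2.059, -2.373, -0.0]
force: [0.5, 0.1, 0.5]
opening: 0.0236
gripper_force: 20.0
```

```bash
python3 - <<'E'
from h import *
c=imaging.read_camera("wrist"); s=robot.read_state(); print(s["tool_pos"],s["orientation"])
N=Wm([[.05,.13,.04],[0,.13,.04],[-.05,.13,.04]])
for n in N:
    print(proj(c,n), [ (r[0],r[1],r[2]) for r in loc(c,n[:2],.04,22,45,dark=True)])
g=c["frame"][100:400,200:520]; cv2.imwrite("pics/w9.png",cv2.resize(g,(800,600))[:,:,::-1])
E
```

```text
[0.48074972 0.12518208 0.12054682] [-2.05944205e+00 -2.37236526e+00 -8.85324675e-05]
[[436.19429106 239.9526106 ]] [(array([582. , 134.3,  33.9,  72.3]), 13.2, array([438., 247.]))]
[[376.88133956 239.82010246]] [(array([532.2, 131.8,  33. ,  59.9]), 9.9, array([380., 238.]))]
[[317.29764813 239.68902494]] [(array([479.2, 142.2,  27.9,  31.2]), -80.9, array([320., 218.]))]
```

View pics/w9.png

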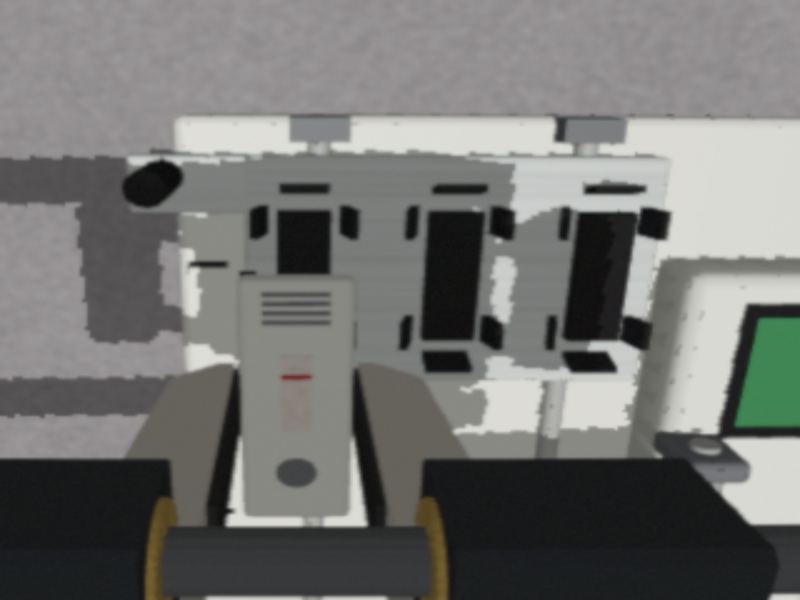

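The crop (scale 2.5 × 2.0) shows the nest bars centred near full-frame (381,238) and (440,238), about 4 px right and 2 px above prediction. The true nests are therefore about 3.3 mm further along reader x and 1.8 mm further along y than fitted. I'll shift, go lower and measure again.

Request:
jog_arm(rows=[[[0.01,0.016,0.15],[0,0,0]],[[0.01,0.016,0.25],[0,0,0]],[[0.01,0.016,0.3],[0,0,0]],[[0.01,0.016,0.3],[0,0,0]],[[0.01,0.016,0.3],[0,0,0]]])

```text
t: 25.3
tool_pos: [0.4841, 0.1272, 0.0612]
orientation: [2.06, 2.371, 0.001]
force: [-0.2, 0.4, -0.2]
opening: 0.0235
gripper_force: 20.0
```

Request:
jog_arm(rows=[[[0,0,0],[0,0,0]],[[0,0,0],[0,0,0]],[[0,0,0],[0,0,0]]])

```text
t: 25.6
tool_pos: [0.4844, 0.1273, 0.0614]
orientation: [2.06, 2.371, 0.002]
force: [-0.9, 0.1, -0.8]
opening: 0.0236
gripper_force: 20.0
```

```bash
cat >> h.py <<'E'
def bars(c,z=.04,thr=38,amin=350):
    g=cv2.cvtColor(c["frame"],cv2.COLOR_RGB2GRAY); m=cv2.morphologyEx((g<thr).astype(np.uint8),cv2.MORPH_OPEN,np.ones((5,5)))
    m[310:]=0; return rects(c,m,z,amin,6000)
E
python3 - <<'E'
from h import *
c=imaging.read_camera("wrist"); s=robot.read_state(); p=s["tool_pos"]; R=Ro.from_rotvec(s["orientation"]).as_matrix(); print(p)
for r in bars(c): print(r)
for X in ([.035,-.012],[.035,.012]): print(proj(c,p+R@np.array([X[0],X[1],-(D+.005)])))
print(proj(c,Wm([[.05,.13,.04],[0,.13,.04],[-.05,.13,.04]])))
g=c["frame"][120:320,200:520]; cv2.imwrite("pics/w10.png",cv2.resize(g,(800,500))[:,:,::-1])
E
```

```text
[0.48418319 0.12726074 0.06119486]
(array([655.2, 127.6,  19.4,  34.2]), -82.2, array([554., 291.]))
(array([532.3, 133.8,  18. ,  55.6]), 8.0, array([390., 264.]))
(array([587. , 140.1,  30.5,  61.2]), 8.2, array([470., 264.]))
(array([428.3, 158.2,  14.2,  24.2]), -38.9, array([238., 210.]))
[[293.2451895  237.21218456]]
[[341.16628598 237.23805135]]
[[459.00142526 267.69971662]
 [385.34361484 267.73904275]
 [311.16654397 267.70948415]]
```

View pics/w10.png

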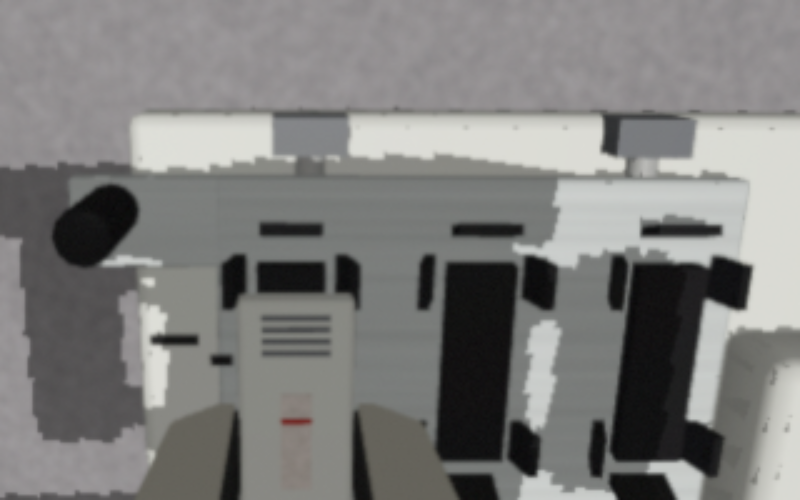

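The crop shows nest 1's bar and end lug centred at u≈316.5, against 318.4 for the held cassette. The carrier yaw matches at 8.0°. I'll nudge about 1.4 mm towards the robot and lower it.

Request:
jog_arm(rows=[[[0.001,-0.007,0.05],[0,0,0]],[[0.001,-0.007,0.1],[0,0,0]],[[0.001,-0.007,0.14],[0,0,0]],[[0.001,-0.007,0.16],[0,0,0]],[[0.001,-0.007,0.16],[0,0,0]]])

```text
t: 26.15
tool_pos: [0.4813, 0.127, 0.0272]
orientation: [-2.059, -2.371, 0.003]
force: [1.1, -0.4, 0.0]
opening: 0.0236
gripper_force: 20.0
```

Request:
jog_arm(rows=[[[0,0,0.01],[0,0,0]],[[0,0,0.02],[0,0,0]],[[0,0,0.03],[0,0,0]],[[0,0,0.03],[0,0,0]],[[0,0,0.03],[0,0,0]]])

```text
t: 26.65
tool_pos: [0.4824, 0.1272, 0.0226]
orientation: [2.06, 2.372, 0.0]
force: [1.1, 0.3, -0.8]
opening: 0.0231
gripper_force: 20.0
```

Request:
jog_arm(rows=[[[0,0,0.01],[0,0,0]],[[0,0,0.02],[0,0,0]],[[0,0,0.02],[0,0,0]],[[0,0,0.02],[0,0,0]]])

```text
t: 27.05
tool_pos: [0.4822, 0.1272, 0.0184]
orientation: [-2.06, -2.372, 0.0]
force: [0.5, 0.3, -0.3]
opening: 0.0234
gripper_force: 20.0
```

Request:
jog_arm(rows=[[[0,0,0.004],[0,0,0]],[[0,0,0.004],[0,0,0]],[[0,0,0.004],[0,0,0]]])

```text
t: 27.35
tool_pos: [0.4823, 0.1272, 0.0182]
orientation: [-2.06, -2.372, 0.0]
force: [-3.0, -1.2, 5.4]
opening: 0.0236
gripper_force: 20.0
```

Request:
jog_arm(rows=[[[0,0,0],[0,0,0]],[[0,0,0],[0,0,0]],[[0,0,0],[0,0,0]]], hand=0.3)

```text
t: 27.65
tool_pos: [0.4823, 0.1272, 0.0176]
orientation: [-2.06, -2.372, 0.0]
force: [0.0, -0.4, -0.1]
opening: 0.0325
gripper_force: 0.0
```

Request:
jog_arm(rows=[[[0,0,-0.1],[0,0,0]],[[0,0,-0.25],[0,0,0]],[[0,0,-0.4],[0,0,0]],[[0,0,-0.6],[0,0,0]],[[0,0,-0.6],[0,0,0]]])

```text
t: 28.15
tool_pos: [0.4861, 0.1278, 0.144]
orientation: [2.056, 2.367, 0.012]
force: [0.4, 0.7, 0.5]
opening: 0.0329
gripper_force: 0.0
```

Request:
jog_arm(rows=[[[0.25,0,0],[0,0,0]],[[0.25,0,0],[0,0,0]],[[0.25,0,0],[0,0,0]],[[0.25,0,0],[0,0,0]]])

```text
t: 28.55
tool_pos: [0.475, 0.1762, 0.1371]
orientation: [-2.06, -2.372, 0.002]
force: [0.3, 0.2, -0.1]
opening: 0.0325
gripper_force: 0.0
```

```bash
python3 - <<'E'
from h import *
c=imaging.read_camera("wrist"); s=robot.read_state(); print(s["tool_pos"],s["force"])
N=Wm([[.05,.13,.04],[0,.13,.04],[-.05,.13,.04]])+[.0026,.0017,0]
print(proj(c,N))
for r in bars(c): print(r)
print("cas1",loc(c,N[2,:2],.047,22,60), N[2])
cv2.imwrite("pics/w11.png",cv2.resize(c["frame"][140:460,160:560],(800,600))[:,:,::-1])
E
```

```text
[0.47514106 0.17597159 0.13715299] [-0.08217409 -0.69001761 -0.19511862]
[[426.24387425 285.66419512]
 [372.67098205 285.64272304]
 [318.91342622 285.56083587]]
(array([581. , 142.2,  17.7,  51.9]), 8.3, array([426., 283.]))
(array([530.4, 147.2,  17.2,  29.8]), 7.6, array([374., 271.]))
(array([321.6, 288.6,  13.9,  34.6]), 23.7, array([144.,  69.]))
(array([698.4, 329.4,  28.3,  70.2]), 22.8, array([627.,  87.]))
cas1 [(array([488.9,  81.3,  34. ,  41.6]), -81.8, array([319., 333.]))] [0.48278512 0.12687121 0.04      ]
```

Contact at 5.4 N came exactly at the nest floor height, so C is seated. Now B.

```bash
python3 - <<'E'
from h import *
t=imaging.read_camera("top")
for g in ((.4828,.1269),(.5045,.295),(.5682,.317)): print(loc(t,g,.047 if g[1]<.2 else .007,22,22,amin=100))
go([(.505,.296,.11,np.radians(-18.5))])
E
```

```text
[(array([484.5, 106.1,  47.6,  95.3]), 90.0, array([312., 244.]))]
[(array([496.5, 263.3,  34. ,  81.2]), -88.3, array([242., 241.])), (array([505.8, 314.9,  58.7, 101.2]), -87.9, array([217., 239.]))]
[(array([570.9, 319.1, 101.1, 101.2]), -0.0, array([217., 208.]))]
[0.574, 0.2308, 0.1362] [-0.0004, 0.0003, 0.2943]
```

Request:
jog_arm(rows=[[[0.574,0.231,0.136],[0,0,0.294]],[[0.574,0.231,0.136],[0,0,0.294]],[[0.574,0.231,0.136],[0,0,0.294]],[[0.574,0.231,0.136],[0,0,0.294]],[[0.574,0.231,0.136],[0,0,0.294]]], hand=0)

```text
t: 29.15
tool_pos: [0.5048, 0.2963, 0.1098]
orientation: [2.547, 1.839, -0.003]
force: [0.0, -0.6, -0.4]
opening: 0.0465
gripper_force: 0.0
```

Request:
jog_arm(rows=[[[0,0,0],[0,0,0]],[[0,0,0],[0,0,0]],[[0,0,0],[0,0,0]]])

```text
t: 29.45
tool_pos: [0.5054, 0.296, 0.1111]
orientation: [2.549, 1.837, 0.001]
force: [0.7, -1.0, 0.9]
opening: 0.0462
gripper_force: 0.0
```

```bash
python3 - <<'E'
from h import *
c=imaging.read_camera("wrist"); s=robot.read_state(); print(s["tool_pos"])
r=loc(c,(.505,.296),.007,36,55); print(r); print("A",loc(c,(.5686,.3185),.007,40,45))
k=min(r,key=lambda q:abs(q[0][3]-70)); go([(k[0][0]/1000,k[0][1]/1000,.0,np.radians(k[1]))])
E
```

```text
[0.50534617 0.29612422 0.11107394]
[(array([492.8, 290. ,  45.8,  89.5]), -20.2, array([313., 248.]))]
A [(array([569.7, 322.1,  68.2,  70.1]), 71.7, array([385., 169.]))]
[-0.0492, -0.0502, 0.5553] [0.0004, -0.0003, 0.0195]
```

```bash
python3 - <<'E'
from h import *
c=imaging.read_camera("wrist"); f=c["frame"].astype(float)
for v in range(180,320,10):
    print(v,[ "%d/%.2f"%(f[v-1:v+2,u-1:u+2].mean(),f[v-1:v+2,u-1:u+2,0].mean()/f[v-1:v+2,u-1:u+2,2].mean()) for u in range(270,370,8)])
E
```

```text
180 ['147/1.01', '142/1.01', '147/1.01', '149/1.01', '86/1.02', '88/1.01', '86/1.01', '85/1.01', '86/1.01', '83/1.02', '86/1.02', '136/1.04', '187/1.03']
190 ['147/1.02', '150/1.01', '145/1.01', '83/1.01', '84/1.02', '86/1.01', '84/1.01', '82/1.02', '85/1.02', '85/1.02', '83/1.01', '83/1.01', '128/1.04']
200 ['123/1.01', '82/1.01', '83/1.01', '86/1.01', '84/1.01', '133/1.03', '107/1.02', '113/1.03', '88/1.02', '86/1.02', '85/1.02', '83/1.01', '85/1.02']
210 ['84/1.01', '83/1.02', '82/1.02', '85/1.01', '86/1.02', '138/1.04', '138/1.04', '138/1.04', '87/1.02', '86/1.02', '85/1.02', '86/1.02', '85/1.01']
220 ['81/1.02', '84/1.02', '85/1.02', '85/1.02', '81/1.02', '137/1.04', '129/1.10', '137/1.04', '89/1.01', '86/1.01', '86/1.01', '84/1.02', '84/1.02']
230 ['83/1.02', '83/1.02', '86/1.02', '82/1.01', '84/1.02', '137/1.04', '131/1.10', '137/1.04', '86/1.02', '84/1.01', '86/1.01', '86/1.01', '87/1.02']
240 ['84/1.02', '84/1.02', '83/1.02', '83/1.01', '85/1.02', '137/1.04', '134/1.06', '137/1.04', '88/1.02', '84/1.02', '84/1.01', '86/1.01', '84/1.01']
250 ['98/1.01', '83/1.02', '82/1.02', 
[... 340 characters left out ...]
'87/1.01', '85/1.02', '85/1.02', '85/1.02', '85/1.01', '87/1.02', '83/1.02']
280 ['136/1.02', '144/1.01', '142/1.01', '147/1.01', '147/1.01', '148/1.01', '148/1.01', '117/1.01', '83/1.02', '85/1.01', '84/1.02', '83/1.02', '86/1.04']
290 ['60/1.11', '148/1.01', '148/1.01', '149/1.01', '147/1.01', '149/1.01', '143/1.01', '149/1.01', '144/1.01', '84/1.02', '87/1.02', '83/1.01', '56/1.11']
300 ['20/1.04', '144/1.01', '148/1.01', '149/1.01', '150/1.01', '147/1.01', '148/1.01', '144/1.01', '151/1.01', '109/1.01', '84/1.01', '85/1.01', '19/1.07']
310 ['18/1.02', '144/1.01', '150/1.01', '150/1.01', '150/1.02', '147/1.01', '149/1.01', '148/1.01', '87/1.02', '85/1.02', '81/1.02', '84/1.02', '17/1.03']
```

```bash
python3 - <<'E'
from h import *
c=imaging.read_camera("wrist"); print(proj(c,[.505,.296,.007]))
g=cv2.cvtColor(c["frame"],cv2.COLOR_RGB2GRAY); m=np.zeros_like(g); k=(g[188:269,292:345]>110).astype(np.uint8)
m[188:269,292:345]=cv2.morphologyEx(cv2.morphologyEx(k,cv2.MORPH_CLOSE,np.ones((9,9))),cv2.MORPH_OPEN,np.ones((9,9)))
r=rects(c,m,.007,300,1e4); print(r)
k=r[0]; go([(k[0][0]/1000,k[0][1]/1000,.0,np.radians(k[1]))])
ys,xs=np.nonzero(m); print(ys.min(),ys.max())
E
```

```text
[[317.81142448 232.32630631]]
[(array([506. , 295.7,  23.5,  69.9]), -17.7, array([319., 231.]))]
[-0.0025, 0.0046, 0.5546] [0.0003, -0.0003, -0.0082]
194 268
```

Request:
jog_arm(rows=[[[-0.002,0.005,0.2],[0,0,-0.008]],[[-0.002,0.005,0.4],[0,0,-0.008]],[[-0.002,0.005,0.55],[0,0,-0.008]],[[-0.002,0.005,0.62],[0,0,-0.008]],[[-0.002,0.005,0.64],[0,0,-0.008]]])

```text
t: 30.1
tool_pos: [0.5045, 0.2955, -0.0192]
orientation: [-2.536, -1.853, 0.005]
force: [-0.4, -0.6, 0.2]
opening: 0.0464
gripper_force: 0.0
```

Request:
jog_arm(rows=[[[0,0,0],[0,0,0]],[[0,0,0.01],[0,0,0]],[[0,0,0.018],[0,0,0]],[[0,0,0.018],[0,0,0]],[[0,0,0.018],[0,0,0]]])

```text
t: 30.6
tool_pos: [0.5063, 0.2963, -0.0204]
orientation: [2.537, 1.853, 0.002]
force: [-0.5, 0.7, -0.4]
opening: 0.0463
gripper_force: 0.0
```

Request:
jog_arm(rows=[[[0,0,0],[0,0,0]],[[0,0,0],[0,0,0]],[[0,0,0],[0,0,0]],[[0,0,0],[0,0,0]],[[0,0,0],[0,0,0]]], hand=1)

```text
t: 31.1
tool_pos: [0.5058, 0.2961, -0.0211]
orientation: [2.537, 1.853, -0.0]
force: [-0.2, 0.1, 0.7]
opening: 0.0234
gripper_force: 20.0
```

Request:
jog_arm(rows=[[[0,0,0],[0,0,0]],[[0,0,-0.15],[0,0,0]],[[0,0,-0.35],[0,0,0]],[[0,0,-0.55],[0,0,0]],[[0,0,-0.7],[0,0,0]]])

```text
t: 31.6
tool_pos: [0.5065, 0.2965, 0.1218]
orientation: [2.536, 1.853, 0.004]
force: [0.3, 0.2, 0.4]
opening: 0.0237
gripper_force: 20.0
```

Request:
jog_arm(rows=[[[0,0,0],[0,0,0]],[[0,0,0],[0,0,0]],[[0,0,0],[0,0,0]]])

```text
t: 31.9
tool_pos: [0.5048, 0.2956, 0.1172]
orientation: [-2.536, -1.853, 0.004]
force: [0.2, -0.3, 0.1]
opening: 0.0232
gripper_force: 20.0
```

```bash
cat >> h.py <<'E'
def held(c,s):
    "offset (mm, tool x,y) of the held cassette from the tool axis, by its front end"
    p=s["tool_pos"]; R=Ro.from_rotvec(s["orientation"]).as_matrix(); g=cv2.cvtColor(c["frame"],cv2.COLOR_RGB2GRAY)
    q=proj(c,[p+R@np.array([.035,y,-(D+.005)]) for y in(-.012,.012)]); 
    print("pred",q.round(1).tolist())
    row=g[250,260:380].astype(int); col=g[215:262,317-8:317+9].mean(1).astype(int)
    print("row250",row.tolist()); print("col",col.tolist())
E
python3 - <<'E'
from h import *
c=imaging.read_camera("wrist"); s=robot.read_state(); print(s["tool_pos"],s["opening"],s["gripper_force"]); held(c,s)
N=Wm([0,.13,.04])[0]+[.0026,.0017,0]; go([(N[0]-.0005,N[1]+.0003,.12,.1397)])
E
```

```text
[0.50455192 0.29555345 0.11679271] 0.023686229282093522 19.99454230070114
pred [[293.5, 237.6], [341.3, 237.6]]
row250 [85, 84, 83, 82, 82, 81, 82, 81, 81, 83, 83, 82, 80, 80, 81, 82, 83, 82, 84, 84, 84, 82, 81, 81, 81, 81, 81, 82, 82, 82, 83, 82, 81, 82, 85, 108, 129, 134, 138, 138, 137, 138, 138, 137, 122, 92, 79, 78, 78, 79, 78, 78, 79, 77, 78, 78, 78, 78, 79, 78, 77, 78, 78, 79, 79, 78, 79, 79, 78, 78, 77, 81, 102, 128, 137, 138, 138, 138, 137, 136, 132, 122, 101, 84, 83, 84, 84, 85, 85, 86, 86, 87, 86, 86, 84, 85, 85, 86, 87, 87, 87, 86, 86, 84, 86, 88, 87, 86, 85, 86, 85, 86, 86, 84, 81, 82, 82, 81, 84, 87]
col [84, 84, 84, 84, 85, 85, 85, 84, 84, 83, 84, 84, 84, 84, 84, 83, 83, 83, 83, 85, 97, 109, 115, 125, 133, 136, 137, 136, 126, 97, 77, 105, 128, 118, 88, 78, 116, 133, 111, 80, 88, 119, 124, 96, 77, 105, 130]
[-0.7275, 0.3751, -0.0153] [-0.0019, 0.0011, -0.2856]
```

Request:
jog_arm(rows=[[[-0.732,0.376,0],[0,0,-0.287]],[[-0.732,0.376,0],[0,0,-0.287]],[[-0.732,0.376,0],[0,0,-0.287]],[[-0.732,0.376,0],[0,0,-0.287]],[[-0.732,0.376,0],[0,0,-0.287]]])

```text
t: 32.45
tool_pos: [0.5323, 0.1304, 0.1171]
orientation: [-2.061, -2.369, 0.005]
force: [-1.1, 0.7, -0.5]
opening: 0.0235
gripper_force: 20.0
```

Request:
jog_arm(rows=[[[0,0,0],[0,0,0]],[[0,0,0],[0,0,0]],[[0,0,0],[0,0,0]],[[0,0,0],[0,0,0]],[[0,0,0],[0,0,0]]])

```text
t: 32.95
tool_pos: [0.5328, 0.1346, 0.1189]
orientation: [-2.057, -2.374, -0.0]
force: [-0.2, -0.5, -0.7]
opening: 0.0236
gripper_force: 20.0
```

```bash
python3 - <<'E'
from h import *
c=imaging.read_camera("wrist"); s=robot.read_state(); print(s["tool_pos"],s["gripper_force"])
go([(.5319,.1332,.06,.1397),(.5319,.1332,.0182,.1397)])
for r in bars(c): print(r)
t=imaging.read_camera("top"); g=cv2.cvtColor(c["frame"],cv2.COLOR_RGB2GRAY)
q=proj(c,[.4828,.1269,.047])[0]; print(q); v=int(q[1]); print(g[v,int(q[0])-30:int(q[0])+30].tolist())
E
```

```text
[0.5328645  0.1343796  0.11895383] 19.994518160820007
[-0.0052, -0.0056, 0.2948] [0.0, -0.0, 0.0019]
[0.0, 0.0, 0.209] [0.0, 0.0, 0.0]
(array([581.8, 140.5,  17.5,  55.2]), 7.9, array([377., 240.]))
(array([530.2, 150.2,  15.7,  21.1]), 8.2, array([318., 221.]))
(array([426.3, 158.7,  13.9,  26.8]), -56.8, array([191., 194.]))
(array([716.5, 312.4,  50.4,  66.4]), 22.5, array([614.,  30.]))
(array([331.2, 276.4,  14.8,  17.2]), -79.7, array([64., 11.]))
[255.89135801 243.1811119 ]
[217, 203, 148, 136, 135, 134, 135, 135, 134, 134, 130, 121, 117, 120, 119, 117, 117, 130, 134, 135, 135, 135, 136, 135, 135, 135, 137, 170, 204, 207, 208, 210, 211, 211, 213, 216, 217, 218, 218, 218, 217, 218, 216, 199, 168, 158, 121, 128, 138, 172, 198, 180, 132, 121, 122, 121, 122, 122, 123, 122]
```

Request:
jog_arm(rows=[[[-0.005,-0.0055,0.2],[0,0,0.002]],[[-0.005,-0.0055,0.35],[0,0,0.002]],[[-0.005,-0.0055,0.44],[0,0,0.002]],[[-0.005,-0.0055,0.46],[0,0,0.002]],[[-0.005,-0.0055,0.46],[0,0,0.002]]])

```text
t: 33.55
tool_pos: [0.5316, 0.1327, 0.0267]
orientation: [-2.062, -2.37, 0.001]
force: [0.7, 0.9, 0.7]
opening: 0.0231
gripper_force: 20.0
```

Request:
jog_arm(rows=[[[0,0,0],[0,0,0]],[[0,0,0.01],[0,0,0]],[[0,0,0.02],[0,0,0]],[[0,0,0.03],[0,0,0]],[[0,0,0.03],[0,0,0]]])

```text
t: 34.05
tool_pos: [0.5319, 0.1326, 0.0208]
orientation: [-2.062, -2.37, 0.0]
force: [0.4, -1.0, -0.1]
opening: 0.0233
gripper_force: 20.0
```

Request:
jog_arm(rows=[[[0,0,0.008],[0,0,0]],[[0,0,0.012],[0,0,0]],[[0,0,0.012],[0,0,0]],[[0,0,0.012],[0,0,0]]])

```text
t: 34.45
tool_pos: [0.5321, 0.1327, 0.0189]
orientation: [2.062, 2.37, 0.0]
force: [-1.5, -0.7, 5.2]
opening: 0.0234
gripper_force: 20.0
```

Request:
jog_arm(rows=[[[0,0,0],[0,0,0]],[[0,0,0],[0,0,0]],[[0,0,0],[0,0,0]]], hand=0.3)

```text
t: 34.75
tool_pos: [0.5319, 0.1327, 0.0183]
orientation: [-2.062, -2.37, 0.0]
force: [-0.4, 0.1, -1.2]
opening: 0.0322
gripper_force: 0.0
```

Request:
jog_arm(rows=[[[0,0,-0.1],[0,0,0]],[[0,0,-0.25],[0,0,0]],[[0,0,-0.4],[0,0,0]],[[0,0,-0.6],[0,0,0]],[[0,0,-0.6],[0,0,0]]])

```text
t: 35.25
tool_pos: [0.5359, 0.1333, 0.1451]
orientation: [2.058, 2.365, 0.012]
force: [0.6, -0.1, -0.2]
opening: 0.0327
gripper_force: 0.0
```

```bash
python3 - <<'E'
from h import *
imaging.read_camera("wrist")
go([(.569,.3185,.11,np.radians(-64.3))])
E
```

```text
[0.8943, 0.2975, 0.1631] [0.0037, -0.0028, 0.8028]
```

Request:
jog_arm(rows=[[[0.895,0.3,0],[0,0,0.4]],[[0.895,0.3,0],[0,0,0.4]],[[0.895,0.3,0],[0,0,0.4]],[[0.895,0.3,0],[0,0,0.4]],[[0.895,0.3,0],[0,0,0.4]]], hand=-1)

```text
t: 35.8
tool_pos: [0.5652, 0.323, 0.1355]
orientation: [-2.694, -1.613, 0.004]
force: [-0.7, -0.9, 0.2]
opening: 0.0678
gripper_force: 0.0
```

Request:
jog_arm(rows=[[[0,0,0.1],[0,0,0.402]],[[0,0,0.15],[0,0,0.402]],[[0,0,0.15],[0,0,0.402]],[[0,0,0.15],[0,0,0.402]],[[0,0,0.15],[0,0,0.402]]])

```text
t: 36.3
tool_pos: [0.5656, 0.3177, 0.1062]
orientation: [3.064, 0.692, -0.005]
force: [0.4, -0.4, -0.6]
opening: 0.0929
gripper_force: 0.0
```

Request:
jog_arm(rows=[[[0,0,0],[0,0,0]],[[0,0,0],[0,0,0]],[[0,0,0],[0,0,0]],[[0,0,0],[0,0,0]]])

```text
t: 36.7
tool_pos: [0.5666, 0.3182, 0.1083]
orientation: [3.062, 0.701, -0.0]
force: [-0.1, 0.1, -0.1]
opening: 0.0929
gripper_force: 0.0
```

```bash
python3 - <<'E'
from h import *
c=imaging.read_camera("wrist"); s=robot.read_state(); print(s["tool_pos"],s["opening"])
g=cv2.cvtColor(c["frame"],cv2.COLOR_RGB2GRAY); q=proj(c,[.569,.3185,.007])[0]; print(q)
u,v=q.astype(int)
for vv in range(v-36,v+40,8): print(vv,[int(g[vv-1:vv+2,uu-1:uu+2].mean()) for uu in range(u-64,u+66,8)])
go([(.569,.3185,-.0216,np.radians(-64.3))])
E
```

```text
[0.56662262 0.31821712 0.10840666] 0.09292158191942697
[319.01411522 230.16612898]
194 [82, 82, 81, 81, 81, 82, 82, 80, 80, 80, 80, 82, 81, 80, 82, 82, 81]
202 [82, 82, 82, 81, 81, 80, 82, 81, 84, 82, 81, 78, 84, 79, 80, 81, 81]
210 [81, 80, 81, 81, 81, 83, 83, 80, 81, 82, 80, 80, 81, 81, 77, 82, 82]
218 [80, 81, 79, 82, 127, 128, 128, 128, 128, 128, 128, 128, 128, 109, 81, 79, 79]
226 [81, 81, 79, 81, 102, 125, 132, 123, 130, 131, 133, 93, 133, 109, 81, 79, 80]
234 [79, 81, 79, 81, 103, 123, 132, 121, 130, 131, 133, 80, 133, 109, 82, 80, 81]
242 [81, 78, 80, 80, 113, 115, 118, 118, 119, 117, 116, 116, 115, 94, 79, 81, 80]
250 [81, 77, 80, 80, 82, 81, 80, 82, 82, 81, 82, 81, 81, 78, 81, 80, 81]
258 [85, 87, 87, 82, 81, 82, 85, 89, 83, 84, 80, 80, 80, 82, 84, 80, 83]
266 [144, 140, 138, 81, 80, 103, 138, 143, 144, 141, 142, 145, 145, 143, 142, 144, 144]
[0.0114, 0.0039, 0.65] [-0.0, 0.0001, 0.0011]
```

Request:
jog_arm(rows=[[[0.011,0.008,0.2],[0,0,0]],[[0.011,0.008,0.4],[0,0,0]],[[0.011,0.008,0.55],[0,0,0]],[[0.011,0.008,0.62],[0,0,0]],[[0.011,0.008,0.62],[0,0,0]]])

```text
t: 37.25
tool_pos: [0.5674, 0.3169, -0.018]
orientation: [3.062, 0.701, -0.007]
force: [-0.9, 0.7, 0.1]
opening: 0.0931
gripper_force: 0.0
```

Request:
jog_arm(rows=[[[0,0,0],[0,0,0]],[[0,0,0.01],[0,0,0]],[[0,0,0.02],[0,0,0]],[[0,0,0.02],[0,0,0]]])

```text
t: 37.65
tool_pos: [0.57, 0.3181, -0.0185]
orientation: [-3.062, -0.701, -0.002]
force: [0.4, -0.1, 0.5]
opening: 0.0928
gripper_force: 0.0
```

Request:
jog_arm(rows=[[[0,0,0],[0,0,0]],[[0,0,0],[0,0,0]],[[0,0,0],[0,0,0]],[[0,0,0],[0,0,0]],[[0,0,0],[0,0,0]]], hand=1)

```text
t: 38.15
tool_pos: [0.5694, 0.3178, -0.0194]
orientation: [-3.062, -0.701, -0.0]
force: [-0.7, 0.4, 0.9]
opening: 0.0693
gripper_force: 20.0
```

Request:
jog_arm(rows=[[[0,0,-0.05],[0,0,0]],[[0,0,-0.15],[0,0,0]],[[0,0,-0.25],[0,0,0]],[[0,0,-0.25],[0,0,0]]])

```text
t: 38.55
tool_pos: [0.5721, 0.319, 0.0349]
orientation: [-3.061, -0.7, -0.01]
force: [0.6, 0.4, 1.4]
opening: 0.0693
gripper_force: 20.0
```

Request:
jog_arm(rows=[[[-0.2,0,0],[0,0,0]],[[-0.4,0,0],[0,0,0]],[[-0.4,0,0],[0,0,0]],[[-0.4,0,0],[0,0,0]],[[-0.4,0,0.1],[0,0,0]]])

```text
t: 39.05
tool_pos: [0.5013, 0.2848, 0.0141]
orientation: [-3.061, -0.7, -0.012]
force: [1.4, 0.8, 1.0]
opening: 0.0693
gripper_force: 20.0
```

Request:
jog_arm(rows=[[[0,0,0.07],[0,0,0]],[[0,0,0.12],[0,0,0]],[[0,0,0.143],[0,0,0]],[[0,0,0.143],[0,0,0]],[[0,0,0.143],[0,0,0]]])

```text
t: 39.55
tool_pos: [0.4977, 0.2832, -0.0178]
orientation: [-3.062, -0.701, -0.001]
force: [0.6, 0.7, -0.2]
opening: 0.0695
gripper_force: 20.0
```

Request:
jog_arm(rows=[[[0,0,0],[0,0,0]],[[0,0,0],[0,0,0]],[[0,0,0],[0,0,0]],[[0,0,0],[0,0,0]]], hand=-1)

```text
t: 39.95
tool_pos: [0.4974, 0.2831, -0.0178]
orientation: [-3.062, -0.7, -0.001]
force: [-0.2, 0.1, 0.1]
opening: 0.0925
gripper_force: 0.0
```

Request:
jog_arm(rows=[[[0,0,-0.2],[0,0,0]],[[0,0,-0.4],[0,0,0]],[[0,0,-0.65],[0,0,-0.08]],[[0,0,-0.65],[0,0,-0.17]],[[0,0,-0.65],[0,0,-0.25]]])

```text
t: 40.45
tool_pos: [0.4991, 0.2838, 0.115]
orientation: [-2.863, -1.293, -0.008]
force: [0.6, 0.5, -0.3]
opening: 0.0927
gripper_force: 0.0
```

Request:
jog_arm(rows=[[[0,0,0],[0,0,-0.375]],[[0,0,0],[0,0,-0.375]],[[0,0,0],[0,0,-0.375]],[[0,0,0],[0,0,-0.375]],[[0,0,0],[0,0,-0.375]]], hand=0)

```text
t: 40.95
tool_pos: [0.4973, 0.283, 0.112]
orientation: [-2.368, -2.064, -0.0]
force: [-0.7, 0.5, -0.0]
opening: 0.0576
gripper_force: 0.0
```

Request:
jog_arm(rows=[[[0,0,0],[0,0,-0.375]],[[0,0,0],[0,0,-0.375]],[[0,0,0],[0,0,-0.375]],[[0,0,0],[0,0,-0.375]],[[0,0,0],[0,0,-0.375]]])

```text
t: 41.45
tool_pos: [0.4973, 0.283, 0.112]
orientation: [1.672, 2.659, 0.0]
force: [-0.2, 0.1, 0.5]
opening: 0.0461
gripper_force: 0.0
```

```bash
python3 - <<'E'
from h import *
for i in range(4): c=imaging.read_camera("wrist")
s=robot.read_state(); p=s["tool_pos"]; print(p,s["opening"])
q=proj(c,[p[0],p[1],.007])[0]; print(q); u,v=q.astype(int)
g=cv2.cvtColor(c["frame"],cv2.COLOR_RGB2GRAY); m=np.zeros_like(g); k=(g[v-46:v+38,u-26:u+27]>110).astype(np.uint8)
m[v-46:v+38,u-26:u+27]=cv2.morphologyEx(cv2.morphologyEx(k,cv2.MORPH_CLOSE,np.ones((9,9))),cv2.MORPH_OPEN,np.ones((9,9)))
r=rects(c,m,.007,300,1e4); print(r)
for vv in range(v-48,v+50,8): print(vv,[int(g[vv-1:vv+2,uu-1:uu+2].mean()) for uu in range(u-40,u+42,8)])
k=r[0]; go([(k[0][0]/1000,k[0][1]/1000,-.0216,np.radians(k[1]))])
E
```

```text
[0.49728418 0.28297784 0.11192507] 0.046526565523375404
[317.9391459  231.56365818]
[(array([498.4, 283.3,  23.9,  70.9]), 24.8, array([319., 231.]))]
183 [109, 113, 108, 92, 90, 92, 87, 89, 89, 96, 96]
191 [83, 86, 83, 84, 90, 92, 90, 87, 88, 86, 87]
199 [84, 86, 86, 88, 139, 113, 116, 99, 89, 86, 89]
207 [84, 85, 86, 85, 141, 123, 125, 99, 88, 90, 89]
215 [85, 81, 84, 86, 142, 140, 141, 99, 86, 87, 87]
223 [85, 86, 86, 89, 141, 116, 141, 99, 87, 90, 89]
231 [86, 86, 84, 84, 141, 135, 141, 100, 86, 89, 88]
239 [84, 86, 86, 88, 141, 137, 141, 97, 88, 86, 86]
247 [86, 85, 86, 86, 141, 135, 141, 96, 87, 90, 89]
255 [86, 87, 84, 85, 141, 78, 138, 93, 85, 87, 87]
263 [86, 85, 86, 86, 141, 141, 140, 93, 90, 87, 87]
271 [88, 87, 88, 89, 86, 87, 88, 88, 90, 87, 86]
279 [150, 144, 88, 84, 85, 88, 88, 87, 85, 88, 88]
[-0.001, 0.0057, 0.6676] [-0.0, -0.0, 0.0078]
```

Request:
jog_arm(rows=[[[-0.001,0.005,0.2],[0,0,0.005]],[[-0.001,0.005,0.4],[0,0,0.005]],[[-0.001,0.005,0.55],[0,0,0.005]],[[-0.001,0.005,0.63],[0,0,0.005]],[[-0.001,0.005,0.645],[0,0,0.005]]])

```text
t: 42.15
tool_pos: [0.4966, 0.2824, -0.0193]
orientation: [-1.682, -2.651, 0.005]
force: [-0.0, 0.0, -0.3]
opening: 0.0461
gripper_force: 0.0
```

Request:
jog_arm(rows=[[[0,0,0],[0,0,0]],[[0,0,0.01],[0,0,0]],[[0,0,0.018],[0,0,0]],[[0,0,0.018],[0,0,0]],[[0,0,0.018],[0,0,0]]])

```text
t: 42.65
tool_pos: [0.4987, 0.2834, -0.02]
orientation: [1.681, 2.654, 0.001]
force: [-0.2, 0.7, -0.2]
opening: 0.0466
gripper_force: 0.0
```

Request:
jog_arm(rows=[[[0,0,0],[0,0,0]],[[0,0,0],[0,0,0]],[[0,0,0],[0,0,0]],[[0,0,0],[0,0,0]],[[0,0,0],[0,0,0]]], hand=1)

```text
t: 43.15
tool_pos: [0.4983, 0.2832, -0.0206]
orientation: [-1.681, -2.654, -0.0]
force: [0.3, 0.3, 0.3]
opening: 0.0234
gripper_force: 20.0
```

Request:
jog_arm(rows=[[[0,0,0],[0,0,0]],[[0,0,-0.15],[0,0,0]],[[0,0,-0.35],[0,0,0]],[[0,0,-0.55],[0,0,0]],[[0,0,-0.7],[0,0,0]]])

```text
t: 43.65
tool_pos: [0.499, 0.2836, 0.1221]
orientation: [1.68, 2.653, 0.003]
force: [0.5, 1.1, 1.1]
opening: 0.0231
gripper_force: 20.0
```

Request:
jog_arm(rows=[[[0,0,0],[0,0,0]],[[0,0,0],[0,0,0]],[[0,0,0],[0,0,0]],[[0,0,0],[0,0,0]]])

```text
t: 44.05
tool_pos: [0.497, 0.2826, 0.1172]
orientation: [-1.68, -2.653, 0.005]
force: [0.1, 0.4, -0.0]
opening: 0.0233
gripper_force: 20.0
```

```bash
python3 - <<'E'
from h import *
c=imaging.read_camera("wrist"); s=robot.read_state(); print(s["tool_pos"],s["opening"],s["gripper_force"]); held(c,s)
go([(.5813,.1402,.115,.1397)])
E
```

```text
[0.49718554 0.28272691 0.11741636] 0.023641028892484255 19.998150765895844
pred [[293.7, 237.3], [341.7, 237.3]]
row250 [93, 120, 148, 152, 151, 151, 149, 150, 150, 149, 149, 149, 150, 148, 147, 148, 150, 151, 150, 136, 102, 91, 89, 88, 87, 88, 88, 88, 86, 87, 88, 89, 91, 91, 100, 121, 135, 140, 142, 142, 142, 142, 142, 141, 136, 129, 127, 128, 127, 127, 128, 127, 127, 128, 128, 127, 127, 128, 127, 127, 128, 128, 128, 127, 128, 127, 127, 127, 127, 126, 127, 130, 137, 142, 143, 142, 142, 142, 142, 139, 134, 119, 93, 89, 88, 87, 86, 87, 87, 89, 89, 91, 90, 89, 89, 90, 90, 87, 85, 85, 85, 86, 87, 88, 90, 90, 91, 90, 89, 89, 89, 87, 86, 87, 88, 86, 86, 88, 89, 87]
col [86, 86, 85, 85, 85, 85, 86, 86, 86, 87, 87, 87, 87, 86, 87, 87, 86, 87, 91, 106, 115, 124, 134, 139, 141, 142, 139, 116, 84, 89, 124, 137, 111, 78, 98, 127, 128, 100, 79, 108, 131, 115, 84, 89, 124, 140, 142]
[-0.824, 0.0754, 0.0118] [-0.002, 0.0003, 0.1924]
```

Request:
jog_arm(rows=[[[-0.827,0.075,0],[0,0,0.192]],[[-0.827,0.075,0],[0,0,0.192]],[[-0.827,0.075,0],[0,0,0.192]],[[-0.827,0.075,0],[0,0,0.192]],[[-0.827,0.075,0],[0,0,0.192]]])

```text
t: 44.6
tool_pos: [0.583, 0.1378, 0.1182]
orientation: [-2.064, -2.368, 0.002]
force: [-0.7, 0.4, -0.9]
opening: 0.0234
gripper_force: 20.0
```

Request:
jog_arm(rows=[[[0,0,0],[0,0,0]],[[0,0,0],[0,0,0]],[[0,0,0],[0,0,0]],[[0,0,0],[0,0,0]],[[0,0,0],[0,0,0]]])

```text
t: 45.1
tool_pos: [0.5824, 0.1409, 0.1195]
orientation: [2.059, 2.373, 0.0]
force: [0.6, -0.1, -0.7]
opening: 0.0234
gripper_force: 20.0
```

```bash
python3 - <<'E'
from h import *
c=imaging.read_camera("wrist"); s=robot.read_state(); print(s["tool_pos"],s["gripper_force"])
go([(.5816,.1393,.0187,.1397)])
for r in bars(c): print(r)
E
```

```text
[0.5824395  0.14070641 0.1194914 ] 19.998162388801575
[-0.0064, -0.0053, 0.504] [0.0001, -0.0, 0.0009]
(array([579.6, 157.7,  15.8,  20.3]), 8.1, array([318., 220.]))
(array([423.4, 157.8,  14.3,  33.7]), -68.9, array([126., 193.]))
(array([768.7, 311.2,  44.5,  97.7]), 75.4, array([589.,  54.]))
(array([695. , 329.8,   8.1,  34.2]), -80.7, array([516.,   4.]))
```

Request:
jog_arm(rows=[[[-0.006,-0.005,0.2],[0,0,0.001]],[[-0.006,-0.005,0.35],[0,0,0.001]],[[-0.006,-0.005,0.44],[0,0,0.001]],[[-0.006,-0.005,0.465],[0,0,0.001]],[[-0.006,-0.005,0.465],[0,0,0.001]]])

```text
t: 45.65
tool_pos: [0.5813, 0.1388, 0.0259]
orientation: [-2.061, -2.369, 0.002]
force: [0.4, 0.7, -1.0]
opening: 0.0237
gripper_force: 20.0
```

Request:
jog_arm(rows=[[[0,0,0],[0,0,0]],[[0,0,0.01],[0,0,0]],[[0,0,0.02],[0,0,0]],[[0,0,0.03],[0,0,0]],[[0,0,0.03],[0,0,0]]])

```text
t: 46.15
tool_pos: [0.5816, 0.1388, 0.0202]
orientation: [-2.062, -2.37, 0.0]
force: [0.5, 0.0, -0.1]
opening: 0.0234
gripper_force: 20.0
```

Request:
jog_arm(rows=[[[0,0,0.005],[0,0,0]],[[0,0,0.01],[0,0,0]],[[0,0,0.01],[0,0,0]],[[0,0,0.01],[0,0,0]]])

```text
t: 46.55
tool_pos: [0.5819, 0.1388, 0.0193]
orientation: [2.062, 2.37, 0.0]
force: [-4.5, -0.5, 7.7]
opening: 0.0231
gripper_force: 20.0
```

Request:
jog_arm(rows=[[[0,0,0],[0,0,0]],[[0,0,0],[0,0,0]],[[0,0,0],[0,0,0]]], hand=0.3)

```text
t: 46.85
tool_pos: [0.5802, 0.1386, 0.0184]
orientation: [-2.061, -2.369, 0.004]
force: [-11.0, -2.3, 9.6]
opening: 0.032
gripper_force: 7.2
```

Request:
jog_arm(rows=[[[0,0,-0.1],[0,0,0]],[[0,0,-0.25],[0,0,0]],[[0,0,-0.4],[0,0,0]],[[0,0,-0.6],[0,0,0]],[[0.1,-0.25,-0.7],[0,0,0]]])

```text
t: 47.35
tool_pos: [0.5409, 0.1493, 0.1596]
orientation: [2.062, 2.364, 0.007]
force: [-0.5, 1.4, 1.3]
opening: 0.0325
gripper_force: 0.0
```

Request:
jog_arm(rows=[[[0.15,0,0],[0,0,0]],[[0.15,0,0],[0,0,0]],[[0.15,0,0],[0,0,0]],[[0.15,0,0],[0,0,0]],[[0.15,0,0],[0,0,0]]])

```text
t: 47.85
tool_pos: [0.5324, 0.179, 0.1551]
orientation: [-2.063, -2.369, 0.001]
force: [0.3, 0.0, -0.7]
opening: 0.0324
gripper_force: 0.0
```

```bash
python3 - <<'E'
from h import *
for i in range(3): c=imaging.read_camera("wrist")
s=robot.read_state(); print(s["tool_pos"],s["q"])
q=proj(c,[.5323,.1338,.047])[0].astype(int); print(q)
I=c["frame"][q[1]-75:q[1]+75,q[0]-110:q[0]+110]; cv2.imwrite("pics/w12.png",cv2.resize(I,(800,545),interpolation=cv2.INTER_CUBIC)[:,:,::-1])
E
```

```text
[0.53229864 0.17913046 0.15531401] [ 2.33390693e-01  4.92679718e-02  1.64646713e+00 -8.76726922e-05
  1.44658489e+00  9.55443256e-02]
[311 275]
```

View pics/w12.png

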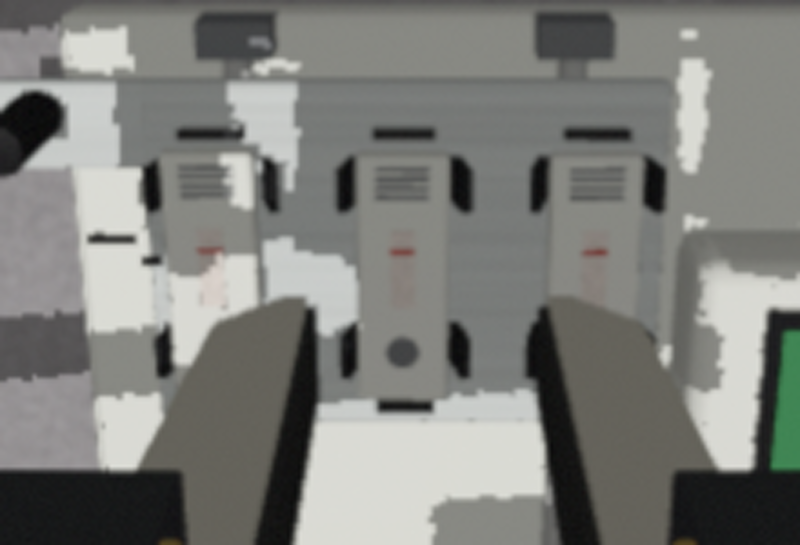

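All three cassettes lie flat between their lugs. In the crop they sit at x≈210, 400 and 595, with the end lugs at y≈133 and 405. Now the handle, gripped along the rail with the camera towards the robot.

```bash
python3 - <<'E'
from h import *
go([(.4314,.1621,.12,.1397+np.pi/2),(.4314,.1621,.0184,.1397+np.pi/2)])
E
```

```text
[-0.015, -0.5113, 0.1769] [-0.0004, -0.0003, -1.0012]
[0.0, 0.0, 0.508] [0.0, 0.0, 0.0]
```

Request:
jog_arm(rows=[[[0,-0.51,0],[0,0,-0.334]],[[0,-0.51,0],[0,0,-0.334]],[[0,-0.51,0],[0,0,-0.334]],[[0,-0.51,0],[0,0,-0.334]],[[0,-0.51,0],[0,0,-0.334]]], hand=0.1)

```text
t: 48.5
tool_pos: [0.431, 0.1654, 0.1559]
orientation: [1.376, 2.824, 0.001]
force: [-0.5, -0.4, 0.1]
opening: 0.0414
gripper_force: 0.0
```

Request:
jog_arm(rows=[[[0,0,0],[0,0,-0.334]],[[0,0,0],[0,0,-0.334]],[[0,0,0],[0,0,-0.334]],[[0,0,0],[0,0,-0.334]],[[0,0,0],[0,0,-0.334]]])

```text
t: 49.0
tool_pos: [0.4315, 0.1655, 0.1557]
orientation: [-0.6, -3.084, 0.0]
force: [0.6, -0.6, -0.3]
opening: 0.0417
gripper_force: 0.0
```

Request:
jog_arm(rows=[[[0,0,0],[0,0,-0.332]],[[0,0,0],[0,0,-0.332]],[[0,0,0],[0,0,-0.332]],[[0,0,0],[0,0,-0.332]],[[0,0,0],[0,0,-0.332]]])

```text
t: 49.5
tool_pos: [0.4313, 0.1656, 0.1557]
orientation: [0.213, -3.134, 0.0]
force: [0.5, 0.1, 0.6]
opening: 0.0422
gripper_force: 0.0
```

```bash
python3 - <<'E'
from h import *
for i in range(3): c=imaging.read_camera("wrist")
s=robot.read_state(); print(s["tool_pos"],s["opening"])
g=cv2.cvtColor(c["frame"],cv2.COLOR_RGB2GRAY); q=proj(c,[[.4314,.1621,.07],[.4314,.1621,.034]]); print(q)
m=cv2.morphologyEx((g<40).astype(np.uint8),cv2.MORPH_OPEN,np.ones((5,5))); m[300:]=0
for k in cv2.findContours(m,0,1)[0]:
    a=cv2.contourArea(k); 
    if a>100: print(a,cv2.boundingRect(k))
go([(.4314,.1621,.08,.1397+np.pi/2),(.4314,.1621,.0184,.1397+np.pi/2)])
E
```

```text
[0.43119979 0.16557666 0.15569519] 0.04190537197167775
[[313.87012373 237.25848119]
 [314.35854229 226.4211808 ]]
244.5 (307, 222, 14, 22)
542.0 (451, 98, 39, 23)
[0.0013, -0.0173, 0.3785] [-0.0, -0.0001, -0.0033]
[0.0, 0.0, 0.308] [0.0, 0.0, 0.0]
```

Request:
jog_arm(rows=[[[0.001,-0.017,0.2],[0,0,-0.003]],[[0.001,-0.017,0.38],[0,0,-0.003]],[[0.001,-0.017,0.55],[0,0,-0.003]],[[0.001,-0.017,0.65],[0,0,-0.003]],[[0.001,-0.017,0.67],[0,0,-0.003]]])

```text
t: 50.15
tool_pos: [0.4288, 0.1615, 0.0188]
orientation: [0.221, -3.129, 0.002]
force: [-1.1, 0.3, -0.2]
opening: 0.0422
gripper_force: 0.0
```

Request:
jog_arm(rows=[[[0,0,0],[0,0,0]],[[0,0,0],[0,0,0]],[[0,0,0],[0,0,0]]])

```text
t: 50.45
tool_pos: [0.4328, 0.1626, 0.0235]
orientation: [-0.224, 3.131, 0.001]
force: [-0.3, 0.9, -0.5]
opening: 0.0419
gripper_force: 0.0
```

Request:
jog_arm(rows=[[[0,0,0],[0,0,0]],[[0,0,0],[0,0,0]],[[0,0,0],[0,0,0]],[[0,0,0],[0,0,0]],[[0,0,0],[0,0,0]]], hand=1, squeeze=30)

```text
t: 50.95
tool_pos: [0.4314, 0.1621, 0.0219]
orientation: [-0.225, 3.133, -0.0]
force: [-0.2, -1.4, 0.8]
opening: 0.0133
gripper_force: 30.0
```

Request:
jog_arm(rows=[[[0,-0.03,0],[0,0,0]],[[0,-0.08,0],[0,0,0]],[[0,-0.15,0],[0,0,0]],[[0,-0.22,0],[0,0,0]],[[0,-0.3,0],[0,0,0]]])

```text
t: 51.45
tool_pos: [0.4397, 0.1019, 0.0219]
orientation: [0.225, -3.133, -0.0]
force: [-1.1, 0.4, 3.7]
opening: 0.0129
gripper_force: 30.0
```

Request:
jog_arm(rows=[[[0,-0.08,0],[0,0,0]],[[0,-0.16,0],[0,0,0]],[[0,-0.24,0],[0,0,0]],[[0,-0.3,0],[0,0,0]],[[0,-0.35,0],[0,0,0]]])

```text
t: 51.95
tool_pos: [0.4494, 0.0322, 0.0218]
orientation: [0.224, -3.132, 0.0]
force: [-6.4, 5.5, 7.8]
opening: 0.0129
gripper_force: 30.0
```

Request:
jog_arm(rows=[[[0,0,0],[0,0,0]],[[0,0,0],[0,0,0]],[[0,0,0],[0,0,0]],[[0,0,0],[0,0,0]]])

```text
t: 52.35
tool_pos: [0.4493, 0.0327, 0.0218]
orientation: [0.224, -3.132, 0.001]
force: [-5.0, -0.7, 7.1]
opening: 0.0133
gripper_force: 30.0
```

Request:
jog_arm(rows=[[[0,0,0],[0,0,0]],[[0,0,0],[0,0,0]],[[0,0,0],[0,0,0]],[[0,0,0],[0,0,0]]], hand=0.1)

```text
t: 52.75
tool_pos: [0.45, 0.0334, 0.0217]
orientation: [0.225, -3.134, 0.0]
force: [-0.4, 0.0, 0.4]
opening: 0.0395
gripper_force: 0.0
```

Request:
jog_arm(rows=[[[0,0,-0.15],[0,0,0]],[[0,0,-0.35],[0,0,0]],[[0,0,-0.6],[0,0,0]],[[0,0,-0.6],[0,0,0]],[[0,0,-0.6],[0,0,0]]])

```text
t: 53.25
tool_pos: [0.4513, 0.0335, 0.1433]
orientation: [-0.225, 3.13, -0.001]
force: [-0.3, 0.2, -0.2]
opening: 0.0416
gripper_force: 0.0
```

Request:
jog_arm(rows=[[[0,-0.9,0],[0,0,0]],[[0,-0.9,0],[0,0,0]],[[0,-0.9,0],[0,0,0]],[[0,-0.9,0],[0,0,0]],[[0,-0.9,0],[0,0,0]]], hand=1)

```text
t: 53.75
tool_pos: [0.4745, -0.1476, 0.1395]
orientation: [0.219, -3.131, -0.001]
force: [-0.7, 0.3, -0.3]
opening: 0.0065
gripper_force: 0.0
```

Request:
jog_arm(rows=[[[0,0,0],[0,0,0.334]],[[0,0,0],[0,0,0.334]],[[0,0,0],[0,0,0.334]],[[0,0,0],[0,0,0.334]],[[0,0,0],[0,0,0.334]]])

```text
t: 54.25
tool_pos: [0.4747, -0.1433, 0.14]
orientation: [-0.595, -3.082, -0.001]
force: [-0.0, 0.2, 0.3]
opening: 0.0004
gripper_force: 0.0
```

Request:
jog_arm(rows=[[[0,0,0],[0,0,0.334]],[[0,0,0],[0,0,0.334]],[[0,0,0],[0,0,0.334]],[[0,0,0],[0,0,0.334]],[[0,0,0],[0,0,0.334]]])

```text
t: 54.75
tool_pos: [0.4751, -0.1437, 0.1407]
orientation: [-1.371, -2.824, -0.0]
force: [-1.0, -0.2, 0.3]
opening: 0.0005
gripper_force: 0.0
```

Request:
jog_arm(rows=[[[0,0,0],[0,0,0.332]],[[0,0,0],[0,0,0.332]],[[0,0,0],[0,0,0.332]],[[0,0,0],[0,0,0.332]],[[0,0,0],[0,0,0.332]]])

```text
t: 55.25
tool_pos: [0.4753, -0.144, 0.1411]
orientation: [-2.052, -2.377, 0.0]
force: [-1.2, 0.8, -0.6]
opening: 0.0008
gripper_force: 0.0
```

```bash
python3 - <<'E'
from h import *
for i in range(3): t=imaging.read_camera("top")
s=robot.read_state(); print(s["tool_pos"],s["orientation"],s["q"])
g=cv2.cvtColor(t["frame"],cv2.COLOR_RGB2GRAY)
q=proj(t,Wm([[-.096,.042,.07],[.112,-.1,.06]])); print(q)
m=(g<45).astype(np.uint8)
for (u,v),z in zip(q.astype(int),(.07,.06)):
    k=m[v-12:v+13,u-12:u+13]; ys,xs=np.nonzero(k); cc=[u-12+xs.mean(),v-12+ys.mean()] if len(xs) else None; print(len(xs),cc, w(t,[cc],z) if cc else 0)
go([(.6748,-.079,.12,.1397)])
E
```

```text
[ 0.4755029  -0.14431464  0.14141856] [-2.05108683e+00 -2.37898427e+00  2.38909444e-04] [-3.97886936e-01 -1.19437825e-01  1.83686673e+00  6.66549480e-06
  1.42467715e+00 -5.45651053e-01]
[[345.84002877 258.73899378]
 [394.98696829 159.07957516]]
6 [np.float64(344.5), np.float64(261.3333333333333)] [[0.44130473 0.03451402 0.07      ]]
35 [np.float64(394.57142857142856), np.float64(159.14285714285714)] [[ 0.67248256 -0.07909952  0.06      ]]
[0.1763, 1.0338, 0.1067] [-0.0003, -0.0002, 0.0051]
```

Request:
jog_arm(rows=[[[0.17,1.0,0],[0,0,0.005]],[[0.17,1.0,0],[0,0,0.005]],[[0.17,1.0,0],[0,0,0.005]],[[0.17,1.0,0],[0,0,0.005]],[[0.17,1.0,0],[0,0,0.005]]])

```text
t: 55.9
tool_pos: [0.6715, -0.0796, 0.1375]
orientation: [-2.057, -2.37, 0.002]
force: [-0.9, -0.6, -1.5]
opening: 0.0008
gripper_force: 0.0
```

Request:
jog_arm(rows=[[[0,0.03,0.1],[0,0,0]],[[0,0.03,0.25],[0,0,0]],[[0,0.03,0.4],[0,0,0]],[[0,0.03,0.46],[0,0,0]],[[0,0.03,0.46],[0,0,0]]])

```text
t: 56.4
tool_pos: [0.6718, -0.0816, 0.0468]
orientation: [-2.063, -2.364, 0.004]
force: [0.1, -1.5, -0.6]
opening: 0.0009
gripper_force: 0.0
```

Request:
jog_arm(rows=[[[0,0,0],[0,0,0]],[[0,0,0],[0,0,0]],[[0,0,0.02],[0,0,0]],[[0,0,0.04],[0,0,0]],[[0,0,0.04],[0,0,0]]])

```text
t: 56.9
tool_pos: [0.6744, -0.0815, 0.0413]
orientation: [-2.065, -2.367, 0.001]
force: [-0.2, 0.1, 0.4]
opening: 0.0006
gripper_force: 0.0
```

Request:
jog_arm(rows=[[[0,0,0.015],[0,0,0]],[[0,0,0.03],[0,0,0]],[[0,0,0.04],[0,0,0]],[[0,0,0.05],[0,0,0]],[[0,0,0.05],[0,0,0]]])

```text
t: 57.4
tool_pos: [0.6749, -0.0815, 0.0318]
orientation: [2.066, 2.367, 0.0]
force: [0.1, 0.2, 3.1]
opening: 0.0004
gripper_force: 1.7
```

```bash
python3 - <<'E'
from h import *
s=imaging.read_camera("scene"); st=robot.read_state(); print(st["tool_pos"],st["force"])
print("bar up",proj(s,Wm([-.0102,0,.2205])),"bar down",proj(s,Wm([-.1,0,.062])))
cv2.imwrite("pics/s2.png",cv2.resize(s["frame"][200:380,200:420],(733,600))[:,:,::-1])
g=s["frame"].astype(int); print(g[222:236:2,290:316:4].sum(2)//3)
E
```

```text
[ 0.67485003 -0.08153878  0.03196581] [-1.2454907   0.36706982  2.91277098]
bar up [[300.15654568 226.1464661 ]] bar down [[283.63532821 252.95040524]]
[[101  99 100 101  75 144 153]
 [ 99 100 101 104  94 153 152]
 [101 100 100 103  89 152 155]
 [105 105 104  96  90 151 153]
 [105  98  99  91  89 151 150]
 [101 101  99  96  90 153 151]
 [102 101  98  96  90 142 119]]
```

Request:
jog_arm(rows=[[[0,0,0.008],[0,0,0]],[[0,0,0.012],[0,0,0]],[[0,0,0.012],[0,0,0]],[[0,0,0.012],[0,0,0]]])

```text
t: 57.85
tool_pos: [0.6749, -0.0815, 0.0296]
orientation: [2.066, 2.367, 0.0]
force: [-0.8, 0.8, 4.8]
opening: 0.0006
gripper_force: 2.3
```

Request:
jog_arm(rows=[[[0,0,0],[0,0,0]],[[0,0,0],[0,0,0]],[[0,0,0],[0,0,0]],[[0,0,0],[0,0,0]],[[0,0,0],[0,0,0]]])

```text
t: 58.35
tool_pos: [0.6749, -0.0815, 0.0295]
orientation: [2.066, 2.367, 0.0]
force: [0.1, 0.3, 5.4]
opening: 0.0002
gripper_force: 2.4
```

```bash
python3 - <<'E'
from h import *
s=imaging.read_camera("scene"); st=robot.read_state(); print(st["tool_pos"],st["force"])
g=cv2.cvtColor(s["frame"],cv2.COLOR_RGB2GRAY); g0=cv2.imread("pics/scene0.png",0)
for a in (g0,g): print(a[216:300:8,288:344:6])
E
```

```text
[ 0.67486631 -0.08154253  0.02943379] [-0.05137891 -0.04117873  4.99800663]
[[150 149 149 149 150 149 150 149 152 233]
 [151 152 164 170 140 149 154 152 111 155]
 [148 109 147 149 135 150 155 150  35 150]
 [152 146 151 107  97  98  97 151 220 222]
 [ 99 101  97 185 199 199  97 158  82  37]
 [122  99 176 199 199 199 167  97 221 218]
 [150  81  97 201 199 199 199  96  35  37]
 [236 162  96 185 200 199 200 118 141 222]
 [151 236  88  97 199 200 199 167  98 216]
 [236 235  75  96 199  95  97  70  99 125]
 [235 133 134  94  88  88 174  98 222 236]]
[[ 99  97  95  93  90  92 100 150 154 233]
 [101 102 102  94 153 150 154 154 113 156]
 [103 102  99  91 150 151 156 151 152 152]
 [104 104 100  87 154 154 152 154 152 165]
 [103 103  98  65 153 155 153 236 237 236]
 [102 101  99  92 226 236 236 237 190 237]
 [104 102  99 102 123 123 129 236 237 236]
 [104 103  66  46 236 214 124 237 236 237]
 [ 24  23  25 135 236 236 197 124 236 230]
 [115  24  65  72 124 124  87 124 191 126]
 [ 82  35  32  46  50 173 174 101 224 237]]
```

The head region in the scene view has changed and the bar is gone from its raised spot, so the head is down. I'll retreat and go over the lift bar.

Request:
jog_arm(rows=[[[0,0,-0.1],[0,0,0]],[[0,0,-0.3],[0,0,0]],[[0,0,-0.5],[0,0,0]],[[0,0,-0.55],[0,0,0]],[[0,0,-0.55],[0,0,0]]])

```text
t: 58.9
tool_pos: [0.676, -0.0819, 0.1416]
orientation: [2.064, 2.364, 0.003]
force: [-0.7, -0.6, -0.3]
opening: 0.0005
gripper_force: 0.0
```

Request:
jog_arm(rows=[[[0,-1,0],[0,0,0]],[[0,-1,0],[0,0,0]],[[0,-1,0],[0,0,0]],[[0,-1,0],[0,0,0]],[[0,-1,0],[0,0,0]]], hand=0.44)

```text
t: 59.4
tool_pos: [0.4677, -0.1074, 0.1337]
orientation: [-2.061, -2.358, 0.008]
force: [0.4, 0.7, 0.1]
opening: 0.0257
gripper_force: 0.0
```

Request:
jog_arm(rows=[[[0.515,-0.056,0],[0,0,0]],[[0.515,-0.056,0],[0,0,0]],[[0.515,-0.056,0],[0,0,0]],[[0.515,-0.056,0],[0,0,0]],[[0.515,-0.056,0],[0,0,0]]])

```text
t: 59.9
tool_pos: [0.4513, -0.0085, 0.1383]
orientation: [-2.065, -2.366, 0.002]
force: [0.5, 0.4, 0.5]
opening: 0.026
gripper_force: 0.0
```

Request:
jog_arm(rows=[[[0,0,0],[0,0,0]],[[0,0,0],[0,0,0]],[[0,0,0],[0,0,0]],[[0,0,0],[0,0,0]]])

```text
t: 60.3
tool_pos: [0.4516, -0.0085, 0.1393]
orientation: [-2.067, -2.366, 0.0]
force: [-0.1, -0.4, -0.8]
opening: 0.0264
gripper_force: 0.0
```

```bash
python3 - <<'E'
from h import *
c=imaging.read_camera("wrist"); s=robot.read_state(); print(s["tool_pos"],s["opening"])
o=np.array([.0026,.0017,0]); q=proj(c,np.vstack([Wm([-.1,y,.068])+o for y in(-.029,0,.02,.029)])); print(q.round(1).tolist())
q2=proj(c,np.vstack([Wm([x,.05,.08])+o for x in(-.065,0,.07)])); print(q2.round(1).tolist())
cv2.imwrite("pics/w13.png",cv2.resize(c["frame"][130:360,180:480],(780,598))[:,:,::-1])
go([tuple(np.r_[(Wm([-.1,0,0])+o)[0,:2],.0214,.1397])])
E
```

```text
[ 0.45158979 -0.008379    0.13931088] 0.02579700312162941
[[317.8, 276.2], [317.6, 243.3], [317.5, 219.3], [317.4, 208.2]]
[[364.8, 183.3], [452.8, 183.1], [546.0, 183.2]]
[-0.0021, -0.0013, 0.5896] [-0.0, -0.0, -0.0031]
```

View pics/w13.png

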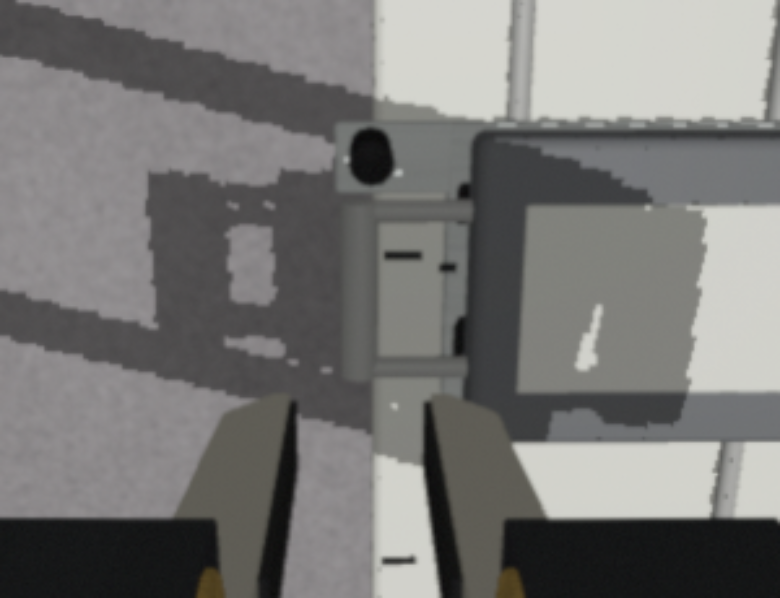

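The head is down. The bar is centred at u≈318.5 with v from 208 to 276, exactly as predicted and midway between the fingertips. I'll lower and grip lightly.

Request:
jog_arm(rows=[[[-0.002,0,0.15],[0,0,-0.003]],[[-0.002,0,0.3],[0,0,-0.003]],[[-0.002,0,0.45],[0,0,-0.003]],[[-0.002,0,0.55],[0,0,-0.003]],[[-0.002,0,0.57],[0,0,-0.003]]])

```text
t: 60.85
tool_pos: [0.4492, -0.0082, 0.0226]
orientation: [-2.058, -2.368, 0.004]
force: [-0.2, 0.2, 0.6]
opening: 0.0262
gripper_force: 0.0
```

Request:
jog_arm(rows=[[[0,0,0],[0,0,0]],[[0,0,0],[0,0,0]],[[0,0,0],[0,0,0]]])

```text
t: 61.15
tool_pos: [0.453, -0.0086, 0.027]
orientation: [2.059, 2.37, 0.002]
force: [0.0, -0.2, -0.4]
opening: 0.0258
gripper_force: 0.0
```

Request:
jog_arm(rows=[[[0,0,0],[0,0,0]],[[0,0,0],[0,0,0]],[[0,0,0],[0,0,0]],[[0,0,0],[0,0,0]]], hand=1, squeeze=15)

```text
t: 61.55
tool_pos: [0.4512, -0.0086, 0.0259]
orientation: [-2.06, -2.371, 0.001]
force: [-4.4, -0.9, 6.9]
opening: 0.0116
gripper_force: 15.0
```

```bash
python3 - <<'E'
import numpy as np
# tool-frame shifts (x=0, y=+reader x, z=down), shares, from the grip
for a in (.1,.2,.3,.4,.5,.6,.7,.8,.9,1.0,1.07,1.1,1.12): print(a,round((1-np.cos(a))*.185/.2,4),round(-np.sin(a)*.185/.2,4))
E
```

```text
0.1 0.0046 -0.0923
0.2 0.0184 -0.1838
0.3 0.0413 -0.2734
0.4 0.073 -0.3602
0.5 0.1132 -0.4435
0.6 0.1616 -0.5223
0.7 0.2175 -0.5959
0.8 0.2805 -0.6636
0.9 0.35 -0.7246
1.0 0.4252 -0.7784
1.07 0.4809 -0.8114
1.1 0.5054 -0.8244
1.12 0.522 -0.8326
```

Request:
jog_arm(rows=[[[0,0.0017,-0.0555],[0,0,0]],[[0,0.009,-0.129],[0,0,0]],[[0,0.022,-0.202],[0,0,0]],[[0,0.041,-0.273],[0,0,0]],[[0,0.073,-0.36],[0,0,0]]])

```text
t: 62.05
tool_pos: [0.4647, -0.0066, 0.0978]
orientation: [-2.059, -2.37, 0.004]
force: [-3.2, -4.0, -0.3]
opening: 0.0111
gripper_force: 15.0
```

Request:
jog_arm(rows=[[[0,0.04,-0.083],[0,0,0]],[[0,0.089,-0.162],[0,0,0]],[[0,0.1445,-0.236],[0,0,0]],[[0,0.2075,-0.303],[0,0,0]],[[0,0.2415,-0.335],[0,0,0]]])

```text
t: 62.55
tool_pos: [0.513, -0.0001, 0.1682]
orientation: [-2.06, -2.371, 0.004]
force: [-20.3, -2.5, 18.5]
opening: 0.0112
gripper_force: 15.0
```

Request:
jog_arm(rows=[[[0,0.0355,-0.03],[0,0,0]],[[0,0.0725,-0.0575],[0,0,0]],[[0,0.11,-0.083],[0,0,0]],[[0,0.15,-0.107],[0,0,0]],[[0,0.191,-0.13],[0,0,0]]])

```text
t: 63.05
tool_pos: [0.5526, 0.0054, 0.1937]
orientation: [2.059, 2.37, 0.001]
force: [-5.6, -2.1, 8.6]
opening: 0.0112
gripper_force: 15.0
```

Request:
jog_arm(rows=[[[0,0,0],[0,0,0]],[[0,0,0],[0,0,0]],[[0,0,0],[0,0,0]]])

```text
t: 63.35
tool_pos: [0.5526, 0.0054, 0.1936]
orientation: [2.059, 2.37, 0.002]
force: [-6.8, -1.5, 11.0]
opening: 0.0112
gripper_force: 15.0
```

Request:
jog_arm(rows=[[[0,0,0],[0,0,0]],[[0,0,0],[0,0,0]],[[0,0,0],[0,0,0]],[[0,0,0],[0,0,0]],[[0,0,0],[0,0,0]]], hand=0.3)

```text
t: 63.85
tool_pos: [0.5516, 0.0058, 0.1901]
orientation: [-2.06, -2.371, 0.0]
force: [0.6, 0.1, -0.9]
opening: 0.0321
gripper_force: 0.1
```

```bash
python3 - <<'E'
from h import *
s=imaging.read_camera("scene"); st=robot.read_state(); print(st["tool_pos"],st["force"],st["opening"])
g=cv2.cvtColor(s["frame"],cv2.COLOR_RGB2GRAY); g0=cv2.imread("pics/scene0.png",0)
for a in (g0,g): print(a[232:304:8,288:344:6])
E
```

```text
[0.55158657 0.00583004 0.19014205] [-0.57288796 -0.08121348 -0.81171464] 0.03269126669072678
[[148 109 147 149 135 150 155 150  35 150]
 [152 146 151 107  97  98  97 151 220 222]
 [ 99 101  97 185 199 199  97 158  82  37]
 [122  99 176 199 199 199 167  97 221 218]
 [150  81  97 201 199 199 199  96  35  37]
 [236 162  96 185 200 199 200 118 141 222]
 [151 236  88  97 199 200 199 167  98 216]
 [236 235  75  96 199  95  97  70  99 125]
 [235 133 134  94  88  88 174  98 222 236]]
[[ 80 109 146 109 116 151 155 150 151 151]
 [ 83 110 150  60  70  71  71 151 151 165]
 [ 61  71  71 114 142 141  73 235 235 235]
 [148  71 108 142 141 143 120  73 188 236]
 [151  70  69 142 141 142 142  70 236 235]
 [129 174  70 132 142 142 141  84 151 236]
 [116  49  72  72 143 141 142 118  97 230]
 [124 114  59  97 141  71  71  70  93 125]
 [133 124 120  93  70  70 107  98 222 236]]
```

Request:
jog_arm(rows=[[[0,-0.02,0],[0,0,0]],[[0,-0.05,0],[0,0,0]],[[0,-0.05,0],[0,0,0]],[[0,-0.05,-0.05],[0,0,0]],[[0,-0.05,-0.2],[0,0,0]]])

```text
t: 64.4
tool_pos: [0.5398, 0.0045, 0.2281]
orientation: [-2.057, -2.368, 0.005]
force: [0.1, -0.0, -0.6]
opening: 0.0329
gripper_force: 0.0
```

Request:
jog_arm(rows=[[[0,0,-0.1],[0,0,0]],[[0,0,-0.2],[0,0,0]],[[0,0,-0.3],[0,0,0]],[[0,-0.2,-0.3],[0,0,0]],[[0,-0.4,-0.3],[0,0,0]]])

```text
t: 64.9
tool_pos: [0.4624, -0.007, 0.2913]
orientation: [2.059, 2.372, 0.0]
force: [-0.5, -0.3, 1.6]
opening: 0.0322
gripper_force: 0.0
```

Request:
jog_arm(rows=[[[0,-0.3,0],[0,0,0]],[[0,-0.3,0],[0,0,0]],[[0,-0.3,0],[0,0,0]],[[0,-0.3,0],[0,0,0]],[[0,-0.3,0],[0,0,0]]])

```text
t: 65.4
tool_pos: [0.4042, -0.0152, 0.2905]
orientation: [2.06, 2.372, 0.0]
force: [-0.0, 0.5, 0.0]
opening: 0.0324
gripper_force: 0.0
```

```bash
python3 - <<'E'
from h import *
s=imaging.read_camera("scene"); st=robot.read_state(); print(st["tool_pos"])
g=cv2.cvtColor(s["frame"],cv2.COLOR_RGB2GRAY); print(g[232:304:12,288:344:6])
o=np.array([.0026,.0017,0]); P=(Wm([-.096,.042,0])+o)[0]; print(P)
go([(P[0]-.0005,P[1],.13,.1397+np.pi/2)])
E
```

```text
[ 0.40404375 -0.01514587  0.29026784]
[[148 109 147 147 135 150 154 150 151 150]
 [ 81 130 126  98  98 200  97 153 236 235]
 [ 74  99 176 198 199 198 167  97 188 235]
 [125  62  96 199 199 200 200  96 229 182]
 [145  89  87  96 198 199 199 148  96 229]
 [124 122 111  96  96  95  70 173 122 115]]
[0.44948692 0.03332321 0.        ]
[0.2082, 0.2569, 0.8013] [-0.0001, -0.0004, -0.9994]
```

The head is up on its catch and the robot is clear of it. Now back to the handle.

Request:
jog_arm(rows=[[[0,0,0],[0,0,-0.334]],[[0,0,0],[0,0,-0.334]],[[0,0,0],[0,0,-0.334]],[[0,0,0],[0,0,-0.334]],[[0,0,0],[0,0,-0.334]]], hand=0.1)

```text
t: 65.95
tool_pos: [0.4037, -0.0151, 0.2899]
orientation: [-1.372, -2.825, 0.001]
force: [-0.3, -0.5, 0.1]
opening: 0.0418
gripper_force: 0.0
```

Request:
jog_arm(rows=[[[0,0,0],[0,0,-0.334]],[[0,0,0],[0,0,-0.334]],[[0,0,0],[0,0,-0.334]],[[0,0,0],[0,0,-0.334]],[[0,0,0],[0,0,-0.334]]])

```text
t: 66.45
tool_pos: [0.4035, -0.0152, 0.2901]
orientation: [-0.597, -3.084, -0.0]
force: [0.5, -0.3, -0.1]
opening: 0.0419
gripper_force: 0.0
```

Request:
jog_arm(rows=[[[0,0,0],[0,0,-0.332]],[[0,0,0],[0,0,-0.332]],[[0,0,0],[0,0,-0.332]],[[0,0,0],[0,0,-0.332]],[[0,0,0],[0,0,-0.332]]])

```text
t: 66.95
tool_pos: [0.4034, -0.0152, 0.2902]
orientation: [0.216, -3.134, -0.0]
force: [0.1, 0.2, 0.8]
opening: 0.0419
gripper_force: 0.0
```

```bash
python3 - <<'E'
from h import *
go([(.4492,.0333,.13,.1397+np.pi/2)])
E
```

```text
[-0.2607, 0.2086, 0.8009] [0.0001, -0.0003, -0.0013]
```

Request:
jog_arm(rows=[[[-0.26,0.208,0.2],[0,0,-0.001]],[[-0.26,0.208,0.4],[0,0,-0.001]],[[-0.26,0.208,0.6],[0,0,-0.001]],[[-0.26,0.208,0.8],[0,0,-0.001]],[[-0.26,0.208,0.8],[0,0,-0.001]]])

```text
t: 67.45
tool_pos: [0.4442, 0.0337, 0.124]
orientation: [0.215, -3.123, -0.002]
force: [-0.2, 0.7, 0.5]
opening: 0.0418
gripper_force: 0.0
```

Request:
jog_arm(rows=[[[0,0,0],[0,0,0]],[[0,0,0],[0,0,0]],[[0,0,0],[0,0,0]],[[0,0,0],[0,0,0]]])

```text
t: 67.85
tool_pos: [0.4503, 0.0331, 0.1326]
orientation: [-0.221, 3.13, -0.001]
force: [-0.1, -0.4, -0.3]
opening: 0.0417
gripper_force: 0.0
```

```bash
python3 - <<'E'
from h import *
c=imaging.read_camera("wrist"); s=robot.read_state(); print(s["tool_pos"],s["opening"])
g=cv2.cvtColor(c["frame"],cv2.COLOR_RGB2GRAY); print(proj(c,[[.4495,.0333,.07],[.4495,.0333,.034]]))
m=cv2.morphologyEx((g<40).astype(np.uint8),cv2.MORPH_OPEN,np.ones((5,5))); m[300:]=0
for k in cv2.findContours(m,0,1)[0]:
    a=cv2.contourArea(k); 
    if a>100: print(a,cv2.boundingRect(k))
go([(.4492,.0333,.0215,.1397+np.pi/2)])
E
```

```text
[0.44993209 0.03306753 0.13205189] 0.041708201657043066
[[318.43145827 244.90929066]
 [318.46032687 232.24653119]]
301.0 (311, 227, 15, 25)
389.0 (612, 101, 28, 20)
1293.0 (0, 0, 50, 38)
[0.005, 0.0019, 0.5527] [-0.0003, 0.0018, 0.001]
```

Post seen where predicted. I'll grip it and slide to the last station.

Request:
jog_arm(rows=[[[0.003,0.002,0.15],[0,0,0]],[[0.003,0.002,0.3],[0,0,0]],[[0.003,0.002,0.45],[0,0,0]],[[0.003,0.002,0.53],[0,0,0]],[[0.003,0.002,0.54],[0,0,0]]])

```text
t: 68.4
tool_pos: [0.4463, 0.0335, 0.0204]
orientation: [0.222, -3.13, -0.001]
force: [0.6, 0.3, 0.9]
opening: 0.0419
gripper_force: 0.0
```

Request:
jog_arm(rows=[[[0,0,0],[0,0,0]],[[0,0,0],[0,0,0]],[[0,0,0],[0,0,0]]])

```text
t: 68.7
tool_pos: [0.4495, 0.0335, 0.0239]
orientation: [-0.223, 3.131, -0.0]
force: [0.4, -0.0, -0.1]
opening: 0.042
gripper_force: 0.0
```

Request:
jog_arm(rows=[[[0,0,0],[0,0,0]],[[0,0,0],[0,0,0]],[[0,0,0],[0,0,0]],[[0,0,0],[0,0,0]],[[0,0,0],[0,0,0]]], hand=1, squeeze=30)

```text
t: 69.2
tool_pos: [0.4483, 0.0333, 0.0224]
orientation: [-0.223, 3.134, -0.001]
force: [-0.5, -1.8, 0.1]
opening: 0.0137
gripper_force: 30.0
```

Request:
jog_arm(rows=[[[0,-0.03,0],[0,0,0]],[[0,-0.08,0],[0,0,0]],[[0,-0.15,0],[0,0,0]],[[0,-0.22,0],[0,0,0]],[[0,-0.3,0],[0,0,0]]])

```text
t: 69.7
tool_pos: [0.4565, -0.0268, 0.0224]
orientation: [0.223, -3.133, -0.0]
force: [-1.5, 1.1, 2.8]
opening: 0.0133
gripper_force: 30.0
```

Request:
jog_arm(rows=[[[0,-0.08,0],[0,0,0]],[[0,-0.16,0],[0,0,0]],[[0,-0.24,0],[0,0,0]],[[0,-0.3,0],[0,0,0]],[[0,-0.35,0],[0,0,0]]])

```text
t: 70.2
tool_pos: [0.4662, -0.0965, 0.0224]
orientation: [0.222, -3.133, 0.0]
force: [-4.9, 5.5, 6.7]
opening: 0.0133
gripper_force: 30.0
```

Request:
jog_arm(rows=[[[0,0,0],[0,0,0]],[[0,0,0],[0,0,0]],[[0,0,0],[0,0,0]],[[0,0,0],[0,0,0]]])

```text
t: 70.6
tool_pos: [0.4661, -0.0958, 0.0224]
orientation: [0.222, -3.133, 0.001]
force: [-4.3, -2.2, 4.3]
opening: 0.0132
gripper_force: 30.0
```

Request:
jog_arm(rows=[[[0,0,0],[0,0,0]],[[0,0,0],[0,0,0]],[[0,0,0],[0,0,0]],[[0,0,0],[0,0,0]]], hand=0.1)

```text
t: 71.0
tool_pos: [0.4666, -0.0951, 0.0222]
orientation: [-0.223, 3.134, 0.0]
force: [-0.4, -0.2, 1.2]
opening: 0.0393
gripper_force: 0.0
```

Request:
jog_arm(rows=[[[0,0,-0.15],[0,0,0]],[[0,0,-0.35],[0,0,0]],[[0,0,-0.6],[0,0,0]],[[0,-0.1,-0.7],[0,0,0]],[[0,-0.2,-0.7],[0,0,0]]])

```text
t: 71.5
tool_pos: [0.4751, -0.1359, 0.1674]
orientation: [-0.224, 3.126, -0.006]
force: [0.7, 0.9, -0.1]
opening: 0.0419
gripper_force: 0.0
```

Request:
jog_arm(rows=[[[0,0,0],[0,0,0.334]],[[0,0,0],[0,0,0.334]],[[0,0,0],[0,0,0.334]],[[0,0,0],[0,0,0.334]],[[0,0,0],[0,0,0.334]]])

```text
t: 72.0
tool_pos: [0.4722, -0.1347, 0.1622]
orientation: [-0.599, -3.084, -0.0]
force: [-1.0, -0.2, 0.1]
opening: 0.0416
gripper_force: 0.0
```

Request:
jog_arm(rows=[[[0,0,0],[0,0,0.334]],[[0,0,0],[0,0,0.334]],[[0,0,0],[0,0,0.334]],[[0,0,0],[0,0,0.334]],[[0,0,0],[0,0,0.334]]])

```text
t: 72.5
tool_pos: [0.4722, -0.1347, 0.1623]
orientation: [-1.375, -2.825, -0.0]
force: [0.9, 0.3, 1.0]
opening: 0.0419
gripper_force: 0.0
```

Request:
jog_arm(rows=[[[0,0,0],[0,0,0.332]],[[0,0,0],[0,0,0.332]],[[0,0,0],[0,0,0.332]],[[0,0,0],[0,0,0.332]],[[0,0,0],[0,0,0.332]]])

```text
t: 73.0
tool_pos: [0.4722, -0.1347, 0.1623]
orientation: [-2.055, -2.376, -0.0]
force: [-0.2, 0.7, 0.1]
opening: 0.0414
gripper_force: 0.0
```

```bash
python3 - <<'E'
from h import *
t=imaging.read_camera("top"); s=robot.read_state(); print(s["tool_pos"],s["orientation"])
g=cv2.cvtColor(t["frame"],cv2.COLOR_RGB2GRAY).astype(int); g0=cv2.imread("pics/top0.png",0).astype(int)
print("tray diff",np.abs(g-g0)[210:306,484:566].mean(), np.abs(g-g0)[210:306,484:566].max())
go([(.618,-.1187,.13,.1397)])
E
```

```text
[ 0.47222153 -0.13475137  0.1623142 ] [2.05253569e+00 2.37837995e+00 5.88669921e-06]
tray diff 30.32520325203252 107
[-0.0272, 0.7328, 0.1616] [0.0, -0.0, 0.0045]
```

```bash
python3 - <<'E'
from h import *
t=imaging.read_camera("top"); f=t["frame"]; g=cv2.cvtColor(f,cv2.COLOR_RGB2GRAY)
for v in range(190,330,10): print(v,g[v,460:600:7].tolist())
go([(.5185,-.1303,.10,.1397)])
E
```

```text
190 [124, 128, 131, 136, 140, 143, 147, 151, 154, 129, 148, 147, 114, 120, 118, 117, 116, 113, 70, 72]
200 [98, 105, 113, 119, 123, 129, 132, 137, 139, 70, 136, 148, 115, 113, 119, 117, 114, 114, 71, 69]
210 [83, 60, 79, 92, 99, 106, 114, 121, 59, 150, 139, 115, 116, 115, 116, 115, 116, 118, 68, 74]
220 [61, 63, 73, 74, 118, 66, 84, 60, 59, 149, 148, 120, 118, 118, 116, 113, 119, 115, 115, 117]
230 [65, 63, 70, 114, 61, 153, 60, 57, 148, 100, 85, 67, 65, 136, 115, 119, 119, 115, 119, 119]
240 [75, 61, 119, 118, 62, 59, 59, 60, 147, 147, 149, 148, 129, 135, 120, 116, 117, 116, 118, 120]
250 [35, 58, 118, 121, 62, 56, 58, 135, 51, 140, 151, 152, 97, 129, 116, 120, 118, 114, 115, 117]
260 [50, 32, 69, 123, 59, 60, 58, 149, 149, 155, 150, 149, 65, 127, 117, 118, 117, 117, 118, 115]
270 [32, 34, 49, 121, 57, 59, 111, 88, 148, 155, 151, 153, 64, 123, 119, 119, 114, 116, 118, 115]
280 [118, 123, 122, 108, 58, 58, 149, 147, 153, 157, 152, 156, 61, 123, 121, 115, 117, 113, 114, 118]
290 [118, 122, 123, 57, 59, 85, 134, 148, 153, 157, 151, 156, 60, 119, 116, 118, 118, 118, 119, 118]
300 [119, 118, 117, 59, 61, 149, 144, 157, 152, 155, 153, 153, 61, 117, 118, 116, 112, 118, 117, 113]
310 [141, 144, 77, 57, 62, 149, 148, 123, 124, 124, 118, 123, 116, 117, 118, 116, 116, 118, 116, 113]
320 [141, 142, 141, 136, 150, 130, 107, 122, 120, 119, 120, 117, 118, 120, 116, 121, 116, 113, 118, 113]
[-0.0119, 0.2324, 0.3115] [-0.0001, -0.0, 0.0045]
```

The tray seems to have shifted a little, and I'll measure it from the wrist when I get there. First pick from nest 1.

Request:
jog_arm(rows=[[[-0.012,0.232,0.2],[0,0,0.004]],[[-0.012,0.232,0.3],[0,0,0.004]],[[-0.012,0.232,0.45],[0,0,0.004]],[[-0.012,0.232,0.5],[0,0,0.004]],[[-0.012,0.232,0.5],[0,0,0.004]]], hand=0.3)

```text
t: 73.6
tool_pos: [0.5168, -0.13, 0.0605]
orientation: [-2.061, -2.366, 0.002]
force: [-0.9, -0.1, 0.6]
opening: 0.0329
gripper_force: 0.0
```

Request:
jog_arm(rows=[[[0,0,0],[0,0,0]],[[0,0,0],[0,0,0]],[[0,0,0],[0,0,0]],[[0,0,0],[0,0,0]]])

```text
t: 74.0
tool_pos: [0.5192, -0.1309, 0.0636]
orientation: [2.064, 2.366, 0.001]
force: [0.4, -0.0, 0.1]
opening: 0.0325
gripper_force: 0.0
```

```bash
python3 - <<'E'
from h import *
c=imaging.read_camera("wrist"); s=robot.read_state(); p=s["tool_pos"]; print(p)
R=Ro.from_rotvec(s["orientation"]).as_matrix()
g=cv2.cvtColor(c["frame"],cv2.COLOR_RGB2GRAY)
q=proj(c,[Wm([x,-.13+.02,.047])[0]+[.0026,.0017,0] for x in(-.05,0,.05)]); print(q)
v=int(q[0,1]); print(g[v,280:480].tolist())
go([(.5185,-.1303,.0187,.1397)])
E
```

```text
[ 0.51900926 -0.13079442  0.06324016]
[[317.26980731 238.79543066]
 [395.26389268 238.51076235]
 [472.63582029 238.23439851]]
[131, 131, 131, 131, 130, 131, 130, 123, 111, 92, 44, 19, 17, 16, 13, 12, 31, 85, 121, 128, 131, 131, 131, 131, 131, 132, 131, 131, 132, 132, 132, 132, 131, 132, 131, 132, 131, 131, 131, 131, 131, 131, 132, 132, 132, 132, 132, 131, 131, 131, 132, 131, 130, 127, 115, 97, 80, 42, 17, 11, 17, 17, 16, 26, 68, 103, 118, 119, 118, 118, 119, 119, 118, 118, 119, 118, 119, 119, 119, 118, 118, 119, 119, 119, 119, 118, 116, 93, 36, 16, 13, 14, 36, 80, 100, 102, 113, 125, 129, 131, 132, 131, 132, 131, 130, 130, 130, 131, 130, 130, 130, 130, 130, 130, 130, 130, 130, 130, 131, 130, 130, 130, 130, 130, 130, 130, 131, 131, 132, 132, 131, 127, 106, 63, 23, 13, 11, 15, 16, 13, 16, 44, 98, 115, 117, 116, 117, 116, 117, 116, 115, 117, 116, 116, 116, 116, 116, 115, 116, 116, 116, 116, 110, 71, 30, 16, 13, 17, 24, 63, 97, 96, 97, 105, 120, 125, 130, 131, 131, 131, 131, 131, 131, 130, 130, 130, 130, 130, 130, 130, 129, 130, 131, 129, 130, 135, 172, 207, 210, 210]
[0.0029, -0.0025, 0.2227] [0.0008, 0.0004, -0.0026]
```

Request:
jog_arm(rows=[[[0.003,-0.004,0.08],[0,0,0]],[[0.003,-0.004,0.15],[0,0,0]],[[0.003,-0.004,0.2],[0,0,0]],[[0.003,-0.004,0.22],[0,0,0]],[[0.003,-0.004,0.22],[0,0,0]]])

```text
t: 74.55
tool_pos: [0.5169, -0.1299, 0.0174]
orientation: [-2.065, -2.366, 0.001]
force: [0.4, 1.2, -0.3]
opening: 0.0329
gripper_force: 0.0
```

Request:
jog_arm(rows=[[[0,0,0],[0,0,0]],[[0,0,0],[0,0,0]],[[0,0,0],[0,0,0]]])

```text
t: 74.85
tool_pos: [0.5181, -0.1303, 0.019]
orientation: [2.065, 2.366, 0.001]
force: [0.1, -0.6, 0.5]
opening: 0.0329
gripper_force: 0.0
```

Request:
jog_arm(rows=[[[0,0,0],[0,0,0]],[[0,0,0],[0,0,0]],[[0,0,0],[0,0,0]],[[0,0,0],[0,0,0]]], hand=1)

```text
t: 75.25
tool_pos: [0.5179, -0.1302, 0.0186]
orientation: [2.066, 2.367, 0.0]
force: [-1.1, -0.7, 2.3]
opening: 0.0235
gripper_force: 30.0
```

Request:
jog_arm(rows=[[[0,0,-0.05],[0,0,0]],[[0,0,-0.15],[0,0,0]],[[0,0,-0.3],[0,0,0]],[[0,0,-0.5],[0,0,0]],[[0,0,-0.6],[0,0,0]]])

```text
t: 75.75
tool_pos: [0.5191, -0.1306, 0.1427]
orientation: [2.063, 2.364, 0.003]
force: [0.9, -0.9, -0.7]
opening: 0.0233
gripper_force: 30.0
```

```bash
python3 - <<'E'
from h import *
s=robot.read_state(); print(s["tool_pos"],s["opening"],s["gripper_force"])
go([(.50,-.30,.14,np.radians(-7)),(.46,-.36,.14,np.radians(-7))])
E
```

```text
[ 0.51905874 -0.13057804  0.1426962 ] 0.023310768074712208 29.99546527862549
[-0.8264, -0.209, 0.0143] [0.0026, 0.001, 0.1641]
[-0.3221, -0.1619, 0.0] [0.0, 0.0, 0.0]
```

Request:
jog_arm(rows=[[[-0.826,-0.209,-0.1],[0,0,0.164]],[[-0.826,-0.209,-0.1],[0,0,0.164]],[[-0.826,-0.209,-0.1],[0,0,0.164]],[[-0.826,-0.209,-0.1],[0,0,0.164]],[[-0.826,-0.209,-0.1],[0,0,0.164]]])

```text
t: 76.25
tool_pos: [0.4979, -0.3028, 0.1594]
orientation: [2.356, 2.076, -0.001]
force: [0.0, 1.1, -0.2]
opening: 0.0235
gripper_force: 30.0
```

Request:
jog_arm(rows=[[[-0.32,-0.16,0],[0,0,0]],[[-0.32,-0.16,0],[0,0,0]],[[-0.32,-0.16,0],[0,0,0]],[[-0.32,-0.16,0],[0,0,0]],[[-0.32,-0.16,0],[0,0,0]]])

```text
t: 76.75
tool_pos: [0.4597, -0.3577, 0.1585]
orientation: [-2.351, -2.083, -0.001]
force: [0.3, 0.3, 0.3]
opening: 0.0227
gripper_force: 30.0
```

Request:
jog_arm(rows=[[[0,0,0],[0,0,0]],[[0,0,0],[0,0,0]],[[0,0,0],[0,0,0]]])

```text
t: 77.05
tool_pos: [0.4593, -0.3585, 0.1584]
orientation: [-2.352, -2.083, -0.0]
force: [0.3, -0.5, 0.1]
opening: 0.0236
gripper_force: 30.0
```

```bash
python3 - <<'E'
from h import *
c=imaging.read_camera("wrist"); s=robot.read_state(); p=s["tool_pos"]; print(p)
g=cv2.cvtColor(c["frame"],cv2.COLOR_RGB2GRAY); hs=cv2.cvtColor(c["frame"],cv2.COLOR_RGB2HSV)
print(proj(c,[[.5454,-.31,.04],[.5412,-.45,.04],[.3574,-.429,.04],[.3695,-.2846,.04],[p[0],p[1],.04]]).round())
for v in range(20,330,20): print(v,g[v,120:520:12].tolist())
t=imaging.read_camera("top"); gt=cv2.cvtColor(t["frame"],cv2.COLOR_RGB2GRAY)
for v in range(200,330,10): print(v,gt[v,470:590:6].tolist())
E
```

```text
[ 0.45926939 -0.35862669  0.15833623]
[[407. 165.]
 [409. 304.]
 [227. 306.]
 [208. 160.]
 [318. 228.]]
20 [89, 91, 89, 91, 154, 153, 149, 153, 156, 152, 157, 155, 154, 150, 155, 157, 155, 233, 233, 232, 232, 142, 141, 227, 194, 110, 151, 153, 153, 148, 156, 155, 151, 152]
40 [91, 90, 90, 92, 89, 91, 92, 152, 152, 153, 156, 157, 152, 158, 155, 152, 153, 208, 208, 117, 97, 157, 153, 153, 156, 152, 157, 156, 153, 151, 155, 153, 154, 155]
60 [89, 86, 91, 90, 86, 92, 91, 89, 90, 128, 156, 156, 155, 151, 158, 154, 154, 157, 153, 156, 151, 154, 159, 157, 154, 156, 149, 154, 157, 157, 155, 150, 149, 156]
80 [89, 90, 87, 89, 87, 88, 90, 90, 89, 88, 87, 92, 160, 155, 159, 159, 154, 153, 155, 154, 157, 150, 153, 153, 152, 152, 155, 157, 154, 156, 148, 154, 154, 154]
100 [22, 18, 20, 83, 91, 87, 90, 89, 90, 157, 156, 89, 93, 95, 157, 158, 158, 154, 150, 155, 155, 151, 156, 154, 154, 157, 157, 154, 158, 157, 154, 155, 155, 150]
120 [21, 17, 10, 17, 89, 91, 87, 89, 155, 154, 156, 154, 154, 99, 94, 95, 160, 155, 160, 152, 154, 153, 152, 154, 153, 158, 157, 159, 154, 153, 155, 154, 155, 152]
140 [1
[... 2238 characters left out ...]
77, 73, 73]
260 [119, 68, 68, 69, 156, 155, 82, 82, 83, 57, 57, 128, 157, 149, 144, 145, 118, 117, 26, 114]
270 [70, 121, 124, 89, 156, 158, 96, 82, 57, 57, 138, 65, 148, 106, 122, 135, 144, 145, 33, 47]
280 [125, 123, 118, 114, 153, 158, 79, 59, 110, 105, 126, 110, 70, 70, 126, 132, 135, 140, 137, 138]
290 [121, 122, 119, 166, 155, 158, 82, 43, 68, 82, 102, 110, 122, 124, 128, 83, 82, 144, 145, 139]
300 [83, 118, 71, 163, 159, 160, 60, 78, 98, 116, 127, 130, 133, 134, 138, 139, 138, 88, 82, 147]
310 [63, 66, 119, 121, 57, 65, 92, 114, 128, 133, 136, 137, 137, 139, 141, 140, 140, 140, 138, 82]
320 [65, 66, 57, 60, 78, 105, 126, 134, 136, 140, 141, 140, 141, 142, 142, 142, 142, 140, 138, 134]
```

The tray rim in the wrist image spans u≈204–389 and v≈153–287. It has shifted, with its centre now about 19 mm nearer the robot and 5 mm left of the tool. I'll drop the first cassette in its far third.

Request:
jog_arm(rows=[[[0.03,0.105,0.2],[0,0,0]],[[0.03,0.105,0.4],[0,0,0]],[[0.03,0.105,0.6],[0,0,0]],[[0.03,0.105,0.75],[0,0,0]],[[0.03,0.105,0.79],[0,0,0]]])

```text
t: 77.65
tool_pos: [0.4779, -0.3532, -0.0042]
orientation: [-2.347, -2.077, 0.001]
force: [-0.5, 1.1, -0.6]
opening: 0.0234
gripper_force: 30.0
```

Request:
jog_arm(rows=[[[0,0,0],[0,0,0]],[[0,0,0],[0,0,0]],[[0,0,0],[0,0,0]],[[0,0,0],[0,0,0]]])

```text
t: 78.05
tool_pos: [0.4818, -0.3568, 0.0025]
orientation: [2.35, 2.08, 0.001]
force: [-0.4, -0.2, -1.0]
opening: 0.0232
gripper_force: 30.0
```

Request:
jog_arm(rows=[[[0,0,0],[0,0,0]],[[0,0,0],[0,0,0]],[[0,0,0],[0,0,0]]], hand=0.3)

```text
t: 78.35
tool_pos: [0.4806, -0.3558, 0.0006]
orientation: [2.353, 2.082, 0.0]
force: [0.1, -0.1, -0.0]
opening: 0.0324
gripper_force: 0.0
```

Request:
jog_arm(rows=[[[0,0,-0.2],[0,0,0]],[[0,0,-0.4],[0,0,0]],[[0,0,-0.6],[0,0,0]],[[0,0,-0.79],[0,0,0]],[[0,0,-0.79],[0,0,0]]])

```text
t: 78.85
tool_pos: [0.4836, -0.3583, 0.166]
orientation: [2.344, 2.074, 0.002]
force: [0.8, 0.3, 0.5]
opening: 0.0325
gripper_force: 0.0
```

Request:
jog_arm(rows=[[[0,0,0],[0,0,0]],[[0,0,0],[0,0,0]],[[0,0,0],[0,0,0]]])

```text
t: 79.15
tool_pos: [0.4796, -0.3548, 0.1562]
orientation: [-2.35, -2.08, 0.001]
force: [0.8, -0.1, -1.0]
opening: 0.0325
gripper_force: 0.0
```

```bash
python3 - <<'E'
from h import *
c=imaging.read_camera("wrist"); s=robot.read_state(); p=s["tool_pos"]; print(p)
g=cv2.cvtColor(c["frame"],cv2.COLOR_RGB2GRAY); b=(g>0)
print(proj(c,[[p[0],p[1],.011],[p[0],p[1],.04]]).round())
for v in range(130,320,14): print(v,g[v,130:450:9].tolist())
go([(.5683,-.1248,.16,.1397)])
E
```

```text
[ 0.47963924 -0.35487974  0.15630359]
[[319. 221.]
 [318. 229.]]
130 [20, 87, 88, 88, 89, 90, 88, 87, 86, 153, 156, 159, 158, 152, 149, 155, 155, 101, 89, 87, 91, 150, 150, 153, 148, 148, 155, 151, 154, 150, 155, 154, 151, 152, 152, 153]
144 [16, 90, 86, 87, 88, 90, 88, 86, 152, 155, 155, 154, 157, 156, 155, 155, 155, 154, 152, 124, 92, 89, 90, 144, 152, 151, 149, 153, 153, 152, 149, 152, 153, 151, 150, 143]
158 [19, 88, 88, 87, 92, 157, 181, 168, 186, 190, 190, 191, 188, 187, 185, 182, 181, 177, 172, 171, 171, 151, 103, 103, 103, 112, 114, 139, 151, 154, 148, 153, 149, 153, 155, 155]
172 [15, 153, 153, 90, 87, 167, 79, 163, 189, 189, 191, 192, 193, 195, 196, 196, 197, 198, 198, 198, 197, 197, 197, 167, 113, 113, 81, 91, 155, 152, 152, 156, 153, 148, 152, 151]
186 [16, 152, 153, 154, 155, 111, 78, 110, 134, 192, 191, 192, 193, 193, 193, 193, 194, 194, 192, 193, 193, 193, 111, 110, 110, 111, 81, 90, 90, 88, 150, 152, 152, 155, 149, 153]
200 [26, 153, 155, 155, 155, 156, 78, 83, 110, 111, 111, 191, 191, 111, 112, 112, 112, 112, 111, 112, 144, 118, 143, 110, 109, 108, 81, 90, 86, 90, 91
[... 804 characters left out ...]
88, 188, 187, 186, 187, 187, 110, 109, 109, 109, 113, 107, 106, 78, 148, 153, 155, 153, 152, 149, 146, 153, 157]
284 [148, 151, 152, 148, 150, 150, 154, 84, 79, 89, 91, 89, 90, 90, 90, 89, 104, 104, 90, 88, 91, 89, 89, 88, 88, 105, 99, 150, 155, 150, 150, 149, 150, 150, 152, 149]
298 [149, 151, 153, 146, 145, 152, 156, 174, 186, 186, 188, 186, 185, 179, 105, 105, 105, 28, 168, 165, 162, 141, 147, 148, 152, 85, 105, 104, 125, 145, 155, 150, 149, 150, 155, 151]
312 [154, 150, 151, 154, 152, 153, 153, 145, 156, 151, 150, 151, 159, 122, 103, 105, 105, 21, 156, 156, 151, 153, 154, 153, 155, 20, 105, 104, 105, 148, 149, 153, 151, 149, 154, 150]
[1.1958, 0.2999, -0.0171] [-0.0016, -0.0014, -0.1666]
```

Cassette 1 lies in the tray (u 310–330, v 200–256). Next, nest 2.

Request:
jog_arm(rows=[[[0.8,0.2,0],[0,0,-0.166]],[[0.8,0.2,0],[0,0,-0.166]],[[0.8,0.2,0],[0,0,-0.166]],[[0.8,0.2,0],[0,0,-0.166]],[[0.8,0.2,0],[0,0,-0.166]]])

```text
t: 79.7
tool_pos: [0.54, -0.1994, 0.1574]
orientation: [-2.057, -2.372, 0.0]
force: [-0.6, -0.3, -0.5]
opening: 0.0325
gripper_force: 0.0
```

```bash
python3 - <<'E'
from h import *
for i in range(4): imaging.read_camera("wrist")
go([(.5681,-.1248,.06,.1397)])
E
```

```text
[0.3678, 0.1975, 0.4894] [-0.0005, 0.0001, -0.0015]
```

Request:
jog_arm(rows=[[[0.368,0.197,0],[0,0,-0.001]],[[0.368,0.197,0.1],[0,0,-0.001]],[[0.368,0.197,0.3],[0,0,-0.001]],[[0.368,0.197,0.48],[0,0,-0.001]],[[0.368,0.197,0.48],[0,0,-0.001]]], hand=0.33)

```text
t: 80.4
tool_pos: [0.5637, -0.1232, 0.0562]
orientation: [-2.056, -2.363, 0.007]
force: [-1.1, -0.0, 0.3]
opening: 0.0312
gripper_force: 0.0
```

Request:
jog_arm(rows=[[[0,0,0],[0,0,0]],[[0,0,0],[0,0,0]],[[0,0,0],[0,0,0]],[[0,0,0],[0,0,0]],[[0,0,0],[0,0,0]]])

```text
t: 80.9
tool_pos: [0.5693, -0.1237, 0.0636]
orientation: [2.059, 2.37, 0.001]
force: [-0.3, 0.6, -1.4]
opening: 0.0314
gripper_force: 0.0
```

```bash
python3 - <<'E'
from h import *
c=imaging.read_camera("wrist"); s=robot.read_state(); print(s["tool_pos"])
g=cv2.cvtColor(c["frame"],cv2.COLOR_RGB2GRAY); q=proj(c,Wm([0,-.11,.047])+[.0026,.0017,0]); v=int(q[0,1]); print(q,g[v,285:352].tolist())
go([(.5681,-.1248,.0187,.1397)])
E
```

```text
[ 0.56905085 -0.12357644  0.06319334]
[[316.50776365 239.03133032]] [122, 122, 120, 104, 62, 26, 19, 17, 15, 17, 31, 61, 102, 128, 135, 135, 135, 135, 135, 135, 135, 135, 135, 136, 136, 135, 136, 135, 135, 136, 136, 136, 135, 136, 135, 134, 135, 136, 135, 135, 136, 135, 135, 135, 135, 135, 135, 133, 126, 118, 98, 66, 29, 15, 11, 16, 16, 23, 55, 96, 118, 121, 120, 120, 121, 121, 120]
[-0.0053, -0.0058, 0.2225] [0.0007, 0.0003, 0.0004]
```

Request:
jog_arm(rows=[[[-0.005,-0.006,0.08],[0,0,0]],[[-0.005,-0.006,0.15],[0,0,0]],[[-0.005,-0.006,0.2],[0,0,0]],[[-0.005,-0.006,0.22],[0,0,0]],[[-0.005,-0.006,0.22],[0,0,0]]])

```text
t: 81.45
tool_pos: [0.5664, -0.1242, 0.0167]
orientation: [-2.059, -2.37, 0.002]
force: [-0.1, -1.1, -0.3]
opening: 0.0311
gripper_force: 0.0
```

Request:
jog_arm(rows=[[[0,0,0],[0,0,0]],[[0,0,0],[0,0,0]],[[0,0,0],[0,0,0]]])

```text
t: 81.75
tool_pos: [0.5681, -0.1247, 0.0191]
orientation: [2.06, 2.371, 0.001]
force: [0.1, 0.6, 0.1]
opening: 0.031
gripper_force: 0.0
```

Request:
jog_arm(rows=[[[0,0,0],[0,0,0]],[[0,0,0],[0,0,0]],[[0,0,0],[0,0,0]],[[0,0,0],[0,0,0]]], hand=1)

```text
t: 82.15
tool_pos: [0.5679, -0.1246, 0.0188]
orientation: [2.06, 2.371, 0.0]
force: [0.2, 0.7, 2.6]
opening: 0.0234
gripper_force: 30.0
```

Request:
jog_arm(rows=[[[0,0,-0.05],[0,0,0]],[[0,0,-0.15],[0,0,0]],[[0,0,-0.3],[0,0,0]],[[0,0,-0.5],[0,0,0]],[[0,0,-0.7],[0,0,0]]])

```text
t: 82.65
tool_pos: [0.5668, -0.1243, 0.1597]
orientation: [-2.06, -2.371, 0.001]
force: [0.6, 0.3, 0.0]
opening: 0.0232
gripper_force: 30.0
```

```bash
python3 - <<'E'
from h import *
s=robot.read_state(); print(s["tool_pos"],s["opening"],s["gripper_force"])
go([(.4389,-.3498,.155,np.radians(-7))])
E
```

```text
[ 0.56683769 -0.12431148  0.15974107] 0.023210252835938534 29.997348189353943
[-1.0269, -0.791, 0.024] [-0.0007, -0.0002, 0.1671]
```

Request:
jog_arm(rows=[[[-0.7,-0.54,0],[0,0,0]],[[-0.7,-0.54,0],[0,0,0]],[[-0.7,-0.54,0],[0,0,0]],[[-0.7,-0.54,0],[0,0,0]],[[-0.7,-0.54,0],[0,0,0]]])

```text
t: 83.15
tool_pos: [0.4783, -0.2813, 0.159]
orientation: [2.065, 2.367, -0.002]
force: [0.2, 0.4, 0.2]
opening: 0.0235
gripper_force: 30.0
```

Request:
jog_arm(rows=[[[-0.327,-0.25,0],[0,0,0.167]],[[-0.327,-0.25,0],[0,0,0.167]],[[-0.327,-0.25,0],[0,0,0.167]],[[-0.327,-0.25,0],[0,0,0.167]],[[-0.327,-0.25,0],[0,0,0.167]]])

```text
t: 83.65
tool_pos: [0.4406, -0.3489, 0.1585]
orientation: [-2.35, -2.084, -0.001]
force: [0.2, 0.3, -1.1]
opening: 0.0233
gripper_force: 30.0
```

Request:
jog_arm(rows=[[[0,0,0],[0,0,0]],[[0,0,0],[0,0,0]],[[0,0,0],[0,0,0]]])

```text
t: 83.95
tool_pos: [0.4402, -0.3494, 0.1584]
orientation: [-2.351, -2.083, -0.0]
force: [-0.2, 0.7, -0.4]
opening: 0.023
gripper_force: 30.0
```

```bash
python3 - <<'E'
from h import *
c=imaging.read_camera("wrist"); s=robot.read_state(); p=s["tool_pos"]; print(p,s["gripper_force"])
g=cv2.cvtColor(c["frame"],cv2.COLOR_RGB2GRAY)
for v in (190,220,265): print(v,g[v,190:460:6].tolist())
go([(.4389,-.3498,0,np.radians(-7))])
E
```

```text
[ 0.44009986 -0.34954785  0.15836585] 29.997446537017822
190 [96, 91, 93, 93, 92, 194, 81, 105, 198, 170, 158, 196, 171, 200, 201, 200, 201, 169, 155, 167, 169, 124, 120, 115, 114, 115, 115, 133, 134, 135, 128, 114, 115, 115, 115, 113, 86, 192, 133, 153, 155, 156, 156, 156, 158]
220 [159, 156, 157, 160, 161, 148, 83, 82, 113, 112, 112, 112, 112, 112, 194, 194, 194, 113, 115, 113, 114, 114, 116, 114, 114, 115, 113, 146, 141, 146, 131, 113, 112, 112, 112, 90, 82, 101, 91, 158, 155, 158, 153, 155, 156]
265 [155, 155, 159, 158, 157, 159, 158, 81, 86, 190, 190, 191, 191, 192, 193, 193, 192, 154, 146, 147, 146, 147, 146, 147, 147, 138, 112, 110, 111, 110, 157, 186, 185, 185, 185, 85, 98, 157, 157, 156, 156, 156, 157, 157, 153]
[-0.002, -0.0058, 0.7918] [0.0, -0.0, 0.0007]
```

Request:
jog_arm(rows=[[[0,0,0.2],[0,0,0]],[[0,0,0.4],[0,0,0]],[[0,0,0.6],[0,0,0]],[[0,0,0.75],[0,0,0]],[[0,0,0.78],[0,0,0]]])

```text
t: 84.5
tool_pos: [0.4371, -0.3472, -0.0021]
orientation: [-2.347, -2.077, 0.001]
force: [-0.8, 0.8, -0.6]
opening: 0.0238
gripper_force: 30.0
```

Request:
jog_arm(rows=[[[0,0,0],[0,0,0]],[[0,0,0],[0,0,0]],[[0,0,0],[0,0,0]],[[0,0,0],[0,0,0]]])

```text
t: 84.9
tool_pos: [0.441, -0.3511, 0.0043]
orientation: [2.35, 2.08, 0.0]
force: [-0.6, -0.1, 0.1]
opening: 0.0236
gripper_force: 30.0
```

Request:
jog_arm(rows=[[[0,0,0],[0,0,0]],[[0,0,0],[0,0,0]],[[0,0,0],[0,0,0]]], hand=0.3)

```text
t: 85.2
tool_pos: [0.4399, -0.3501, 0.0026]
orientation: [2.353, 2.082, 0.0]
force: [0.1, 0.3, -0.7]
opening: 0.0326
gripper_force: 0.0
```

Request:
jog_arm(rows=[[[0,0,-0.2],[0,0,0]],[[0,0,-0.4],[0,0,0]],[[0,0,-0.6],[0,0,0]],[[0,0,-0.79],[0,0,0]],[[0,0,-0.79],[0,0,0]]])

```text
t: 85.7
tool_pos: [0.4427, -0.3527, 0.1676]
orientation: [2.345, 2.075, 0.001]
force: [-0.4, -1.9, -0.2]
opening: 0.033
gripper_force: 0.0
```

Request:
jog_arm(rows=[[[0.7,0.3,0],[0,0,-0.167]],[[0.7,0.3,0],[0,0,-0.167]],[[0.7,0.3,0],[0,0,-0.167]],[[0.7,0.3,0],[0,0,-0.167]],[[0.7,0.3,0],[0,0,-0.167]]])

```text
t: 86.2
tool_pos: [0.5165, -0.2172, 0.1596]
orientation: [-2.056, -2.374, 0.001]
force: [-0.1, 0.0, 1.2]
opening: 0.0327
gripper_force: 0.0
```

```bash
python3 - <<'E'
from h import *
for i in range(4): imaging.read_camera("wrist")
go([(.6176,-.1187,.07,.1397)])
E
```

```text
[0.4298, 0.5747, 0.4501] [-0.0003, 0.0001, -0.0008]
```

Request:
jog_arm(rows=[[[0.43,0.575,0],[0,0,-0.001]],[[0.43,0.575,0],[0,0,-0.001]],[[0.43,0.575,0.15],[0,0,-0.001]],[[0.43,0.575,0.3],[0,0,-0.001]],[[0.43,0.575,0.45],[0,0,-0.001]]], hand=0.4)

```text
t: 86.9
tool_pos: [0.6188, -0.1173, 0.0691]
orientation: [2.058, 2.373, 0.0]
force: [-0.2, -0.2, -0.5]
opening: 0.0282
gripper_force: 0.0
```

Request:
jog_arm(rows=[[[0,0,0],[0,0,0]],[[0,0,0],[0,0,0]],[[0,0,0],[0,0,0]],[[0,0,0],[0,0,0]],[[0,0,0],[0,0,0]]])

```text
t: 87.4
tool_pos: [0.6193, -0.1178, 0.0723]
orientation: [2.057, 2.371, 0.002]
force: [-0.1, 0.7, 0.0]
opening: 0.028
gripper_force: 0.0
```

```bash
python3 - <<'E'
from h import *
for i in range(2): c=imaging.read_camera("wrist")
s=robot.read_state(); print(s["tool_pos"],s["opening"])
g=cv2.cvtColor(c["frame"],cv2.COLOR_RGB2GRAY); q=proj(c,Wm([.05,-.11,.047])+[.0026,.0017,0]); v=int(q[0,1]); print(q,g[v,280:360].tolist())
go([(.6176,-.1187,.0187,.1397)])
E
```

```text
[ 0.61881655 -0.11743955  0.07148404] 0.027923487941734194
[[316.38135937 234.03335177]] [122, 122, 122, 121, 122, 122, 121, 121, 119, 100, 48, 19, 16, 17, 16, 19, 42, 85, 119, 133, 137, 137, 137, 138, 137, 136, 136, 136, 136, 136, 136, 136, 136, 136, 137, 136, 136, 136, 136, 136, 137, 136, 136, 136, 137, 136, 136, 137, 137, 137, 137, 134, 132, 116, 87, 54, 28, 16, 15, 18, 19, 24, 55, 94, 119, 129, 135, 136, 136, 136, 135, 128, 112, 101, 100, 103, 110, 117, 123, 127]
[-0.0052, -0.0073, 0.2639] [0.001, 0.0004, 0.0012]
```

Request:
jog_arm(rows=[[[-0.005,-0.007,0.05],[0,0,0]],[[-0.005,-0.007,0.1],[0,0,0]],[[-0.005,-0.007,0.13],[0,0,0]],[[-0.005,-0.007,0.13],[0,0,0]],[[-0.005,-0.007,0.13],[0,0,0]]])

```text
t: 88.0
tool_pos: [0.6166, -0.1181, 0.0437]
orientation: [-2.058, -2.373, 0.001]
force: [-0.2, -0.0, -0.9]
opening: 0.0274
gripper_force: 0.0
```

Request:
jog_arm(rows=[[[0,0,0.03],[0,0,0]],[[0,0,0.06],[0,0,0]],[[0,0,0.09],[0,0,0]],[[0,0,0.11],[0,0,0]],[[0,0,0.12],[0,0,0]]])

```text
t: 88.5
tool_pos: [0.6165, -0.1181, 0.0195]
orientation: [-2.058, -2.373, 0.001]
force: [1.1, -0.3, -0.2]
opening: 0.0282
gripper_force: 0.0
```

Request:
jog_arm(rows=[[[0,0,0],[0,0,0]],[[0,0,0],[0,0,0]],[[0,0,0],[0,0,0]]])

```text
t: 88.8
tool_pos: [0.6173, -0.1184, 0.0207]
orientation: [2.058, 2.373, 0.0]
force: [0.4, -0.2, -0.0]
opening: 0.0276
gripper_force: 0.0
```

Request:
jog_arm(rows=[[[0,0,0],[0,0,0]],[[0,0,0],[0,0,0]],[[0,0,0],[0,0,0]],[[0,0,0],[0,0,0]]], hand=1)

```text
t: 89.2
tool_pos: [0.6172, -0.1184, 0.0207]
orientation: [2.058, 2.373, 0.0]
force: [-0.1, 0.6, 2.5]
opening: 0.0236
gripper_force: 30.0
```

Request:
jog_arm(rows=[[[0,0,-0.05],[0,0,0]],[[0,0,-0.15],[0,0,0]],[[0,0,-0.3],[0,0,0]],[[0,0,-0.5],[0,0,0]],[[0,0,-0.7],[0,0,0]]])

```text
t: 89.7
tool_pos: [0.6163, -0.1181, 0.1618]
orientation: [-2.058, -2.373, 0.001]
force: [-0.0, -0.0, 0.7]
opening: 0.023
gripper_force: 30.0
```

```bash
python3 - <<'E'
from h import *
s=robot.read_state(); print(s["tool_pos"],s["opening"],s["gripper_force"])
go([(.398,-.3445,.155,np.radians(-7))])
E
```

```text
[ 0.61633108 -0.11813167  0.16179579] 0.022974501869570244 29.999943673610687
[-0.9661, -1.2407, 0.0348] [-0.0007, -0.0002, 0.1681]
```

Request:
jog_arm(rows=[[[-0.5,-0.6,0],[0,0,0]],[[-0.5,-0.6,0],[0,0,0]],[[-0.5,-0.6,0],[0,0,0]],[[-0.5,-0.6,0],[0,0,0]],[[-0.5,-0.6,0],[0,0,0]]])

```text
t: 90.2
tool_pos: [0.5116, -0.2355, 0.1611]
orientation: [2.061, 2.37, 0.0]
force: [0.2, 0.3, 0.0]
opening: 0.0229
gripper_force: 30.0
```

Request:
jog_arm(rows=[[[-0.466,-0.641,0],[0,0,0.168]],[[-0.466,-0.641,0],[0,0,0.168]],[[-0.466,-0.641,0],[0,0,0.168]],[[-0.466,-0.641,0],[0,0,0.168]],[[-0.466,-0.641,0],[0,0,0.168]]])

```text
t: 90.7
tool_pos: [0.3988, -0.345, 0.1607]
orientation: [2.354, 2.08, 0.001]
force: [-0.1, -0.2, 0.1]
opening: 0.0229
gripper_force: 30.0
```

Request:
jog_arm(rows=[[[0,0,0],[0,0,0]],[[0,0,0],[0,0,0]],[[0,0,0],[0,0,0]]])

```text
t: 91.0
tool_pos: [0.3998, -0.3435, 0.1603]
orientation: [-2.35, -2.084, -0.0]
force: [-0.5, -0.6, -0.5]
opening: 0.0231
gripper_force: 30.0
```

```bash
python3 - <<'E'
from h import *
c=imaging.read_camera("wrist"); s=robot.read_state(); p=s["tool_pos"]; print(p,s["gripper_force"],s["opening"])
g=cv2.cvtColor(c["frame"],cv2.COLOR_RGB2GRAY)
for v in (190,220,250,265): print(v,g[v,220:490:6].tolist())
go([(.398,-.3445,0,np.radians(-7))])
E
```

```text
[ 0.39958714 -0.34367712  0.16027738] 29.999987483024597 0.0230712342724098
190 [90, 90, 137, 155, 133, 96, 131, 107, 85, 144, 198, 198, 187, 122, 182, 166, 121, 115, 115, 114, 115, 115, 143, 142, 174, 137, 112, 113, 114, 118, 145, 163, 128, 165, 188, 189, 188, 87, 86, 157, 155, 156, 155, 149, 156]
220 [160, 158, 158, 156, 92, 93, 90, 91, 169, 101, 193, 192, 111, 111, 111, 111, 111, 111, 112, 111, 112, 118, 145, 138, 145, 115, 113, 112, 144, 144, 138, 144, 110, 111, 186, 187, 186, 85, 85, 179, 155, 154, 153, 153, 155]
250 [156, 152, 156, 156, 158, 91, 91, 91, 110, 81, 114, 113, 114, 144, 140, 129, 130, 129, 130, 145, 137, 134, 144, 144, 143, 110, 109, 109, 144, 144, 143, 140, 109, 119, 184, 184, 106, 86, 152, 151, 155, 155, 156, 157, 153]
265 [156, 157, 154, 157, 155, 156, 158, 157, 159, 79, 187, 189, 189, 144, 144, 144, 144, 144, 145, 145, 132, 112, 112, 111, 111, 184, 186, 185, 185, 184, 183, 183, 183, 182, 182, 182, 84, 84, 190, 154, 153, 154, 155, 155, 153]
[-0.0052, -0.0074, 0.8014] [-0.0, -0.0002, 0.0014]
```

Request:
jog_arm(rows=[[[0,0,0.2],[0,0,0]],[[0,0,0.4],[0,0,0]],[[0,0,0.6],[0,0,0]],[[0,0,0.75],[0,0,0]],[[0,0,0.78],[0,0,0]]])

```text
t: 91.55
tool_pos: [0.3964, -0.3414, 0.0]
orientation: [-2.346, -2.078, 0.0]
force: [-0.3, -0.0, 0.2]
opening: 0.0229
gripper_force: 30.0
```

Request:
jog_arm(rows=[[[0,0,0],[0,0,0]],[[0,0,0],[0,0,0]],[[0,0,0],[0,0,0]],[[0,0,0],[0,0,0]]])

```text
t: 91.95
tool_pos: [0.3997, -0.3458, 0.0063]
orientation: [2.35, 2.08, 0.0]
force: [0.1, -1.4, -0.3]
opening: 0.0229
gripper_force: 30.0
```

Request:
jog_arm(rows=[[[0,0,0],[0,0,0]],[[0,0,0],[0,0,0]],[[0,0,0],[0,0,0]]], hand=0.3)

```text
t: 92.25
tool_pos: [0.3987, -0.3448, 0.0046]
orientation: [2.352, 2.082, 0.0]
force: [0.3, -0.5, 0.0]
opening: 0.0326
gripper_force: 0.0
```

Request:
jog_arm(rows=[[[0,0,-0.2],[0,0,0]],[[0,0,-0.4],[0,0,0]],[[0,0,-0.6],[0,0,0]],[[0,0,-0.79],[0,0,0]],[[0,0,-0.79],[0,0,0]]])

```text
t: 92.75
tool_pos: [0.4013, -0.3475, 0.1693]
orientation: [2.345, 2.075, 0.001]
force: [0.3, -0.3, 0.0]
opening: 0.0326
gripper_force: 0.0
```

Request:
jog_arm(rows=[[[0,0.2,0],[0,0,0]],[[0,0.2,0],[0,0,0]],[[0,0.2,0],[0,0,0]],[[0,0.2,0],[0,0,0]],[[0,0.2,0],[0,0,0]]])

```text
t: 93.25
tool_pos: [0.4377, -0.3495, 0.1623]
orientation: [-2.353, -2.081, 0.0]
force: [-0.3, -0.4, -0.1]
opening: 0.0328
gripper_force: 0.0
```

```bash
python3 - <<'E'
from h import *
for i in range(4): c=imaging.read_camera("wrist")
s=robot.read_state(); p=s["tool_pos"]; print(p,s["opening"])
g=cv2.cvtColor(c["frame"],cv2.COLOR_RGB2GRAY)
for v in (160,200,210,220,230,250,265): print(v,g[v,200:460:5].tolist())
sc=imaging.read_camera("scene"); gs=cv2.cvtColor(sc["frame"],cv2.COLOR_RGB2GRAY); print(gs[232:304:12,288:344:6])
o=np.array([.0026,.0017,0]); t=imaging.read_camera("top"); q=proj(t,Wm([-.096,-.088,.07]))[0]; gt=cv2.cvtColor(t["frame"],cv2.COLOR_RGB2GRAY)
u,v=q.astype(int); ys,xs=np.nonzero(gt[v-9:v+10,u-9:u+10]<45); print(q,len(xs),xs.mean()+u-9,ys.mean()+v-9)
q=proj(sc,Wm([-.096,-.088,.07]))[0]; u,v=q.astype(int); ys,xs=np.nonzero(gs[v-10:v+12,u-10:u+11]<45); print(q,len(xs),xs.mean()+u-10,ys.min()+v-10)
E
```

```text
[ 0.43803509 -0.34966337  0.16263344] 0.03298197041242407
160 [159, 157, 158, 155, 194, 171, 165, 169, 171, 180, 179, 185, 182, 184, 179, 185, 180, 189, 189, 200, 199, 199, 199, 198, 198, 198, 119, 115, 115, 114, 114, 115, 115, 168, 197, 197, 196, 195, 194, 194, 193, 90, 83, 194, 154, 154, 159, 155, 156, 153, 157, 156]
200 [159, 153, 95, 93, 93, 191, 81, 88, 196, 114, 114, 114, 113, 114, 147, 146, 146, 146, 143, 114, 115, 114, 142, 145, 145, 145, 146, 113, 112, 113, 141, 124, 126, 125, 147, 112, 111, 111, 111, 111, 112, 81, 84, 95, 90, 156, 157, 154, 158, 153, 154, 160]
210 [160, 161, 156, 161, 147, 115, 82, 81, 113, 113, 113, 113, 112, 113, 144, 217, 210, 206, 144, 112, 112, 112, 142, 147, 138, 146, 146, 112, 112, 111, 141, 146, 140, 146, 146, 111, 111, 111, 111, 114, 110, 81, 96, 91, 97, 154, 154, 154, 155, 156, 152, 151]
220 [161, 157, 162, 164, 157, 129, 82, 81, 113, 112, 112, 112, 113, 113, 144, 230, 221, 231, 145, 115, 115, 115, 142, 146, 140, 146, 146, 112, 112, 112, 142, 146, 141, 146, 144, 111, 110, 111, 111, 110, 107, 82, 102, 92, 99, 156, 153, 155, 157, 150, 152, 152]
230 
[... 456 characters left out ...]
2, 84, 80, 114, 90, 155, 158, 154, 156, 158, 155, 154, 158]
265 [154, 159, 155, 159, 157, 159, 175, 82, 82, 189, 189, 190, 190, 190, 191, 191, 191, 191, 191, 169, 114, 114, 112, 113, 113, 112, 112, 112, 111, 111, 112, 112, 111, 111, 185, 184, 184, 184, 183, 182, 87, 83, 121, 154, 161, 158, 158, 155, 155, 156, 157, 152]
[[149 111 147 150 136 151 155 152 152 152]
 [154 131 126  98  98 200  98 154 237 236]
 [121 100 177 200 200 201 168  98 189 236]
 [125  63  98 200 200 201 201  97 230 184]
 [152 236  88  97 200 201 200 149  97 230]
 [237 135 178  97  98  98  71 176 125 116]]
[405.9966566  250.33597535] 9 403.1111111111111 252.77777777777777
[255.13660471 265.03738142] 42 256.04761904761904 265
```

```bash
python3 - <<'E'
from h import *
t=imaging.read_camera("top"); g=cv2.cvtColor(t["frame"],cv2.COLOR_RGB2GRAY); g0=cv2.imread("pics/top0.png",0)
for im,y in((g0,.13),(g,-.13)):
    for x in(-.05,0,.05):
        q=proj(t,Wm([x,y,.04]))[0]; u,v=q.round().astype(int); m=im[v-5:v+6,u-14:u+15]<60; ys,xs=np.nonzero(m); print(y,x,len(xs),(xs.mean()+u-14-q[0]).round(2),(ys.mean()+v-5-q[1]).round(2))
E
```

```text
0.13 -0.05 176 -0.48 -0.7
0.13 0 172 -0.65 -0.78
0.13 0.05 177 -0.64 -0.68
-0.13 -0.05 183 -0.62 -0.58
-0.13 0 187 -0.34 -0.64
-0.13 0.05 196 -0.52 -0.57
```

The carrier sits exactly at the last station, with the same image residual as at the start. The head is up, and all three cassettes are in the tray.

```bash
python3 -c "
from plant import robot
print(robot.close_job())"
```

```text
the job is handed in; nothing more can be done
None
```

I ran all three cassettes through the reader, and they now lie in the discard tray, with the carrier at the last station and the head up on its catch; the job is handed in, but no verdict came back.

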